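Shim machined blocks flush in a slide-cover case

ROBOT

A 6-joint arm with a two-finger parallel gripper is mounted at the origin on the work surface. World frame = base frame: x ahead of the robot, y to its left, z up, the work surface at z = 0. Lengths are in m, angles in degrees, forces in N, time in s.
With the tool pointing down it reaches from about 0.375 to 0.9 m from the base axis. Payload 3.1 kg.
Tool frame: the origin (TCP) lies on the centre line of the jaws, within the pads' length; the fingertips stand 8 mm ahead of it and the grasp point (between the pads) lies 11 mm behind it; z points along the fingers, y is the direction in which the jaws open and shut (so a half turn about z gives the same grasp; the last joint's range is limited). The gripper opens to 87 mm and grips with 3 to 60 N. Pads are 19 mm wide; open, the fingers measure 117 mm over their backs; the gripper's body (75 mm by 190 mm) begins 51 mm behind the grasp point.
Start: joints at [-81.79, 30.224, 82.088, -0, 67.689, -10.227], TCP at [0.198, -0.593, 0.231] pointing down, gripper open.
Joint ranges: [-176.69, 176.69], [-43.24, 126.21], [12.49, 139.97], [-82, 262], [0, 151.66], [-163.58, 163.58]. Speed limits (degrees/s): [159.86, 159.86, 180, 180, 180, 180].

INTERFACE

Orientations are given as a 3x3 rotation matrix whose columns are the frame's x, y, z axes.
In Python, from rig import * gives the robot as it stands. The module is installed in compiled form; this text tells all that it offers.
- The arm moves only by the tool arm_command, never from a script. Its argument "commands" is a list of rows, each an object with "translation": the shift along the tool's x, y, z scaled (see below), a list of three; "dr": the turn, a rotation vector about the tool's x, y, z scaled (see below), a list of three; "jaw": the closure, from 0 (fully open) to 1 (shut). In form: [{"translation": [x, y, z], "dr": [ax, ay, az], "jaw": jaw}, ...]. A call has 1 to 12 rows; each row shifts and turns the commanded pose from where the row before left it, along the tool's axes as they then stand; what a row does not reach is not made up. The controller multiplies each number of a shift by 25 mm and each number of a turn by 6 degrees. A row lasts 1/12 s, in which the tool goes at most 41.7 mm and 7.16 degrees, less where a joint would pass 70% of its speed; a pose out of reach is approached as far as the arm can. A call with a number of a shift or a turn outside -1 to 1 is refused whole. A call with a gripper value outside its range is refused whole. The fingers move at their own pace and stop on an object; the grip force is fixed at half the most. Time passes only in rows, so rows that do not move let the fingers close. It gives the time, the measured TCP pose, the force and the opening at its end, in the units of the state.
- read_state(): the state, without advancing time (a new reading comes with each control period).
- capture(name): name is "side" or "top" or "wrist"; returns (picture, depth): 384x512x3 uint8, red, green, blue; 384x512 float32, m along the optical axis (not along the pixel's ray), 0 where there is no reading.
- camera_model(name): a dict with "intrinsics" (3x3 intrinsics, pixels), "k1" (the pictures are not rectified: a ray, as slopes to the right and down, at radius r is drawn at 1 + k1 r^2 times it, then the intrinsics apply), "pose" (4x4, takes a point from camera to world coordinates); the wrist camera has in their place "mount" (4x4, takes a point from camera to tool coordinates, whose origin is the TCP and whose axes are the flange's). Camera axes: x right, y down, z forward; pixel columns grow to the right and rows downward; lengths in m; the calibration is good to about 2 mm. A picture is of the moment at which its call begins: read the wrist's pose just before it. camera_model takes no time and is no camera call.
- hand_in(): hands the job in, once; it reports no verdict.
The state is a dict: "time_s": time; "joint_positions": joint angles; "qvel": joint speeds; "tau": joint torques, N m; "position": TCP position; "tcp_rot": TCP orientation; "force": force on the tool from outside, world axes, zero at the start; "moment": the same for the moment, N m; "opening": opening from 0.0 (shut) to 1.0 (fully open).
Only numpy, scipy, OpenCV 4.12 (cv2) and the standard library are available. Lean on these libraries where they do the work, as an engineer would, in place of code of your own. Each camera call takes 0.05 s, during which the arm holds its last target.

TASK

Pack every machined block on the bench into the blue slide-cover case, each upright in the middle of a bay of its own on a stack of the coloured shims, chosen so that the block's top comes level with the rim of the case. Then slide the cover fully shut over them. Leave the other tools and parts on the bench alone.

Things in the scene. Friction and masses are not known exactly. Their poses are not given: they have to be found in the camera images.
- case: Fixed blue steel case, yellow slide cover. Origin: on the bench under the middle bay's centre; x points to the rear deck (away from the robot), y left, z up. Front part (112 x 188 mm): three open bays side by side in y; the solid deck (x = 57 to 245 mm) is where the cover parks. Bay rim 50 mm above the bench (floor 5 + depth 45). Guide rails at y = +-88 to 94 mm rise to 62 mm.
- cover (a joint): Opening of the yellow cover (174 mm wide, 112 mm long) along the case's x axis, in m: 0 = fully shut over all bays, 0.125 = fully open (end stop); from 0.106 up it is clear of the bays. Its underside runs 2 mm above the rim. About 2 N of friction; it stays where it is left. Starts partly or fully open.
- cover_handle (a point): Centre of the black rib on the cover, 12 mm thick (case x), 70 mm long (case y), 24 mm tall; this point is 68 mm above the bench, the cover's upper face is at 56 mm and the rib's top at 80 mm. It moves with the cover.
- bay1 (a point): Centre of the floor of the left (+y of the case) bay, 5 mm above the bench; axes as the case's. All three bays are alike, 45 mm deep with upright walls: a nest 60 mm (x) by 56 mm (y) for the block, and at its front and rear a finger notch 36 mm wide (y) that runs on to x = +-50 mm, between corner stops as high as the rim.
- bay2 (a point): Centre of the floor of the middle bay, 5 mm above the bench; axes as the case's. All three bays are alike, 45 mm deep with upright walls: a nest 60 mm (x) by 56 mm (y) for the block, and at its front and rear a finger notch 36 mm wide (y) that runs on to x = +-50 mm, between corner stops as high as the rim.
- bay3 (a point): Centre of the floor of the right (-y of the case) bay, 5 mm above the bench; axes as the case's. All three bays are alike, 45 mm deep with upright walls: a nest 60 mm (x) by 56 mm (y) for the block, and at its front and rear a finger notch 36 mm wide (y) that runs on to x = +-50 mm, between corner stops as high as the rim.
- steel_block_center (a point): Centre (half-way up) of a bare grey steel block, 44 x 44 mm, 33 mm tall, with dark bores in its upper face; about 0.5 kg. z is up as it stands at the start. May be absent.
- brass_block_center (a point): Centre (half-way up) of a yellow brass block, 44 x 44 mm, 30 mm tall, with dark bores in its upper face; about 0.5 kg. z is up as it stands at the start. May be absent.
- green_block_center (a point): Centre (half-way up) of a green painted aluminium block, 44 x 44 mm, 24 mm tall, with dark bores in its upper face; about 0.13 kg. z is up as it stands at the start. May be absent.
- white6a_center (a point): Centre (half-way up) of a white plastic horseshoe shim, 6 mm thick, 44 x 44 mm, with a 12 mm slot from its +x edge to 4 mm past the centre; colour tells thickness (white 6, blue 9, red 12 mm). Lies flat on the bench at the start.
- white6b_center (a point): Centre (half-way up) of a white plastic horseshoe shim, 6 mm thick, 44 x 44 mm, with a 12 mm slot from its +x edge to 4 mm past the centre; colour tells thickness (white 6, blue 9, red 12 mm). Lies flat on the bench at the start. May be absent.
- blue9a_center (a point): Centre (half-way up) of a blue plastic horseshoe shim, 9 mm thick, 44 x 44 mm, with a 12 mm slot from its +x edge to 4 mm past the centre; colour tells thickness (white 6, blue 9, red 12 mm). Lies flat on the bench at the start.
- blue9b_center (a point): Centre (half-way up) of a blue plastic horseshoe shim, 9 mm thick, 44 x 44 mm, with a 12 mm slot from its +x edge to 4 mm past the centre; colour tells thickness (white 6, blue 9, red 12 mm). Lies flat on the bench at the start.
- red12a_center (a point): Centre (half-way up) of a red plastic horseshoe shim, 12 mm thick, 44 x 44 mm, with a 12 mm slot from its +x edge to 4 mm past the centre; colour tells thickness (white 6, blue 9, red 12 mm). Lies flat on the bench at the start.
- red12b_center (a point): Centre (half-way up) of a red plastic horseshoe shim, 12 mm thick, 44 x 44 mm, with a 12 mm slot from its +x edge to 4 mm past the centre; colour tells thickness (white 6, blue 9, red 12 mm). Lies flat on the bench at the start.
- red12c_center (a point): Centre (half-way up) of a red plastic horseshoe shim, 12 mm thick, 44 x 44 mm, with a 12 mm slot from its +x edge to 4 mm past the centre; colour tells thickness (white 6, blue 9, red 12 mm). Lies flat on the bench at the start. May be absent.
- wrench_mark (a point): Steel wrench 170 mm long, loose on the bench, to be left alone. Point near its origin, 10 mm above its underside.
- tube_mark (a point): Offcut of square steel tube, 160 x 40 x 40 mm, loose on the bench, to be left alone. Point near its origin, 10 mm above its underside.
- spray_can_mark (a point): Spray can, 60 mm diameter, 150 mm tall, standing, loose on the bench, to be left alone. Point near its origin, 10 mm above its underside.
- brush_mark (a point): Hand brush 160 mm long, loose on the bench, to be left alone. Point near its origin, 10 mm above its underside.
- nut_mark (a point): Dark round steel collar, 32 mm diameter, 18 mm tall, loose on the bench, to be left alone. Point near its origin, 10 mm above its underside.
Things that resemble listed ones, but are neither listed nor needed, are in the scene too. Leave any green or yellow look-alike of the part that bears red12c_center alone.

How it is judged (in metres and radians):
On the way, in this order (a step that is already met when the one before it is completed fails the run):
1. every block present lies flat in a bay, its top level with the rim ((horizontal distance between steel_block_center and bay1 below 0.012 m or horizontal distance between steel_block_center and bay2 below 0.012 m or horizontal distance between steel_block_center and bay3 below 0.012 m) and z of steel_block_center in the frame of case between 0.0319 and 0.0351 m and angle between each of steel_block_center, brass_block_center, green_block_center's own z axis and vertical below 0.07 rad and (horizontal distance between brass_block_center and bay1 below 0.012 m or horizontal distance between brass_block_center and bay2 below 0.012 m or horizontal distance between brass_block_center and bay3 below 0.012 m) and z of brass_block_center in the frame of case between 0.0334 and 0.0366 m and (horizontal distance between green_block_center and bay1 below 0.012 m or horizontal distance between green_block_center and bay2 below 0.012 m or horizontal distance between green_block_center and bay3 below 0.012 m) and z of green_block_center in the frame of case between 0.0364 and 0.0396 m), for 0.2 s.
2. the cover is fully shut (value of joint cover below 0.004 m), for 0.2 s.
At the end, for the whole second after the job is handed in: Every block that is present stands upright (within 4 degrees) within 12 mm of the middle of a bay, its top within 1.6 mm of the rim's height, and the cover is shut to within 4 mm (all of step 1 and value of joint cover below 0.004 m); the robot touches nothing.
It fails at once if a bystander (wrench, tube, spray can, brush or collar) is moved by more than 30 mm (distance of any of wrench_mark, tube_mark, spray_can_mark, brush_mark, nut_mark from where it was at the start of the episode above 0.03 m).
Of steel_block, brass_block, green_block only 2 to 3 are there at a start; the rules pass over those that are not, and their reading is None.
Of white6b, red12c only 1 to 2 are there at a start; the rules pass over those that are not, and their reading is None.
At some moment in a run one of steel_block, brass_block, green_block, white6a, blue9a may be knocked a few centimetres aside while the robot is not near it.
Once in a run the grip may slacken for a moment while it holds something.
It also fails if it takes over 210 s, if anything falls off the work surface, if the arm or the gripper's body presses on something with over 40 N, if the wrist force passes 120 N, or if a joint passes its speed limit or range.

## Working session

There is one attempt and no reset: what is moved stays moved. The work goes in short steps, Python scripts to look and compute and a tool call to move; the robot and the scene stay as the last step left them, time stands still between calls to the robot, and variables do not carry over. Pictures are saved under pics/ and viewed, and the job is handed in when it is done.

Besides the shell and the picture viewer there is one more tool, called as name(argument=value, ...) on one line, values as JSON. arm_command: Moves the arm, as the interface text tells. Its arguments: {"type":"object","properties":{"commands":{"type":"array"}},"required":["commands"]}

```bash
ls; mkdir -p pics
python3 - <<'E'
from rig import *
import cv2,numpy as np
s=read_state();print(s)
for n in["side","top","wrist"]:
    p,d=capture(n);cv2.imwrite(f"pics/{n}0.png",cv2.cvtColor(p,cv2.COLOR_RGB2BGR));np.save(f"pics/{n}0.npy",d)
    print(n,camera_model(n))
E
```

```text
pics
{'time_s': 0.0, 'joint_positions': array([-8.17888947e+01,  3.02796088e+01,  8.21561418e+01, -1.10529247e-03,
        6.76892039e+01, -1.02273109e+01]), 'qvel': array([-0.04523513,  0.14601732, -0.02742707,  0.01039321, -0.09818571,
       -0.06759526]), 'tau': array([-1.14400034e-03, -4.40048003e+01, -1.76591778e+01,  6.32610591e-02,
        5.82670933e-02, -1.43110492e-04]), 'position': array([ 0.19759711, -0.59218816,  0.22956608]), 'tcp_rot': array([[ 9.48661898e-01,  3.16291788e-01, -3.29136691e-04],
       [ 3.16291744e-01, -9.48659520e-01,  2.15595903e-03],
       [ 3.69673481e-04, -2.14937940e-03, -9.99997622e-01]]), 'force': array([0.23586094, 0.81925894, 0.37888347]), 'moment': array([ 0.03267889, -0.00917835,  0.0131005 ]), 'opening': 1.0024154285182476}
side {'intrinsics': array([[380.01851148,   0.        , 258.12298857],
       [  0.        , 380.01851148, 186.64206395],
       [  0.        ,   0.        ,   1.        ]]), 'k1': -0.13083251685528546, 'pose': array([[-0.93843595, -0.2588375 ,  0.22878181,  0.33826434],
       [-0.34527522,  0.68151806, -0.64522721, 
[... 449 characters left out ...]
1624 ,  0.03002473],
       [-0.00920502, -0.14344037, -0.98961615,  1.19964949],
       [ 0.        ,  0.        ,  0.        ,  1.        ]])}
wrist {'intrinsics': array([[266.2116537 ,   0.        , 249.52021051],
       [  0.        , 266.2116537 , 193.10729162],
       [  0.        ,   0.        ,   1.        ]]), 'k1': -0.057426564628554534, 'mount': array([[ 4.07267157e-04, -9.52588624e-01, -3.04260987e-01,
         8.42969209e-02],
       [ 9.99999588e-01,  1.40980795e-04,  8.97158361e-04,
         4.81186193e-04],
       [-8.11727892e-04, -3.04261227e-01,  9.52588288e-01,
        -1.53871793e-01],
       [ 0.00000000e+00,  0.00000000e+00,  0.00000000e+00,
         1.00000000e+00]])}
```

View pics/top0.png

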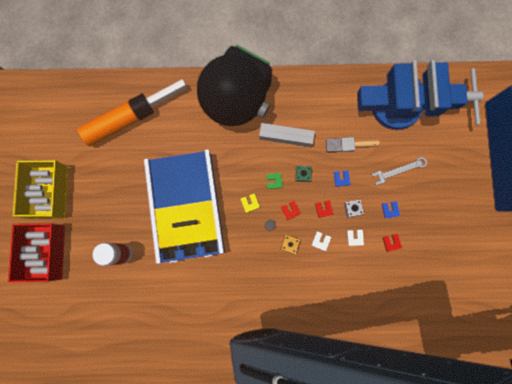

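View pics/side0.png

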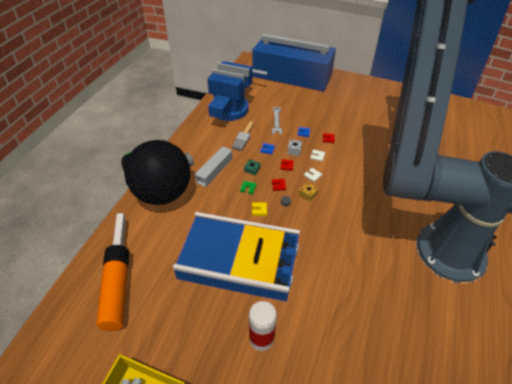

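View pics/wrist0.png

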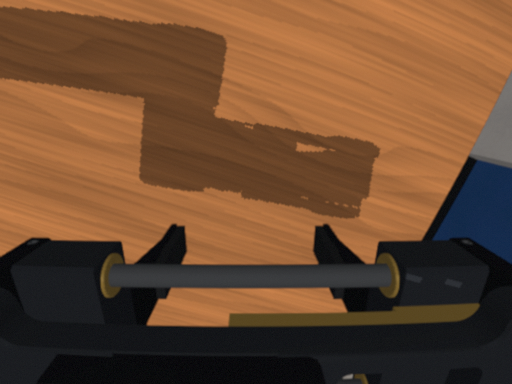

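All three blocks are in view in the top picture: green (304,173), steel (355,208) and brass (291,244). The shims are:
- white: (321,241) and (356,238)
- blue: (342,178) and (391,209)
- red: (291,211), (324,208) and (392,242)

The look-alikes are a green shim at (275,181) and a yellow one at (250,203). The case is at about (185,205), with its cover partly over the bays. Next I'll enlarge crops.

```bash
cat > h.py <<'E'
from rig import *
import cv2,numpy as np
def cam(n):
    m=camera_model(n)
    if n=="wrist":
        s=read_state();T=np.eye(4);T[:3,:3]=s["tcp_rot"];T[:3,3]=s["position"]
        P=T@m["mount"]
    else: P=m["pose"]
    return m["intrinsics"],m["k1"],P
def slopes(K,k1,uv):
    d=np.atleast_2d(np.asarray(uv,float));d=np.c_[(d[:,0]-K[0,2])/K[0,0],(d[:,1]-K[1,2])/K[1,1]]
    r=d.copy()
    for _ in range(30): r=d/(1+k1*(r**2).sum(1))[:,None]
    return r
def ray(C,uv):
    K,k1,P=C;r=slopes(K,k1,uv);d=np.c_[r,np.ones(len(r))]@P[:3,:3].T
    return P[:3,3],d
def onz(C,uv,z):
    o,d=ray(C,uv);t=(z-o[2])/d[:,2];return o+t[:,None]*d
def withdepth(C,uv,D):
    o,d=ray(C,uv);uv=np.atleast_2d(uv).round().astype(int);return o+D[uv[:,1],uv[:,0]][:,None]*d
def proj(C,X):
    K,k1,P=C;X=np.atleast_2d(X);c=(X-P[:3,3])@P[:3,:3];r=c[:,:2]/c[:,2:];r=r*(1+k1*(r**2).sum(1))[:,None]
    return r*[K[0,0],K[1,1]]+[K[0,2],K[1,2]]
def tri(obs):
    A=np.zeros((3,3));b=np.zeros(3)
    for C,uv in obs:
        o,d=ray(C,uv);d=d[0]/np.linalg.norm(d[0]);M=np.eye(3)-np.outer(d,d);A+=M;b+=M@o
    x=np.linalg.solve(A,b);return x
def shot(n,name):
    C=cam(n);p,d=capture(n);cv2.imwrite(f"pics/{name}.png",cv2.cvtColor(p,cv2.COLOR_RGB2BGR));np.save(f"pics/{name}.npy",d);return C,p,d
def crop(src,dst,x0,y0,x1,y1,f):
    im=cv2.imread(f"pics/{src}.png")[y0:y1,x0:x1];cv2.imwrite(f"pics/{dst}.png",cv2.resize(im,None,fx=f,fy=f,interpolation=cv2.INTER_CUBIC))
E
python3 - <<'E'
from h import *
crop("top0","t_case",135,140,235,270,4.5)
crop("top0","t_parts",235,150,435,260,4)
crop("side0","s_case",165,200,310,305,5)
E
```

```text
(no output)
```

View pics/t_case.png

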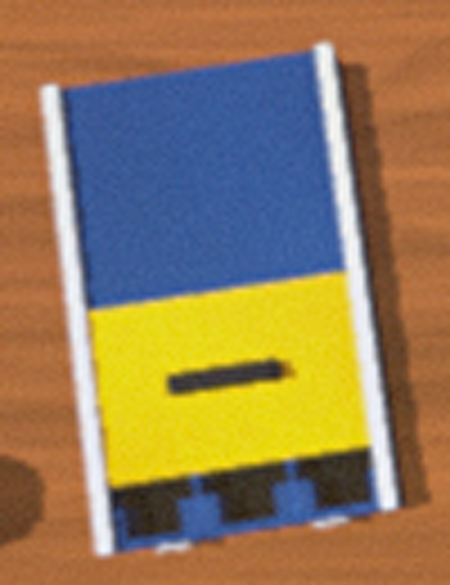

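View pics/t_parts.png

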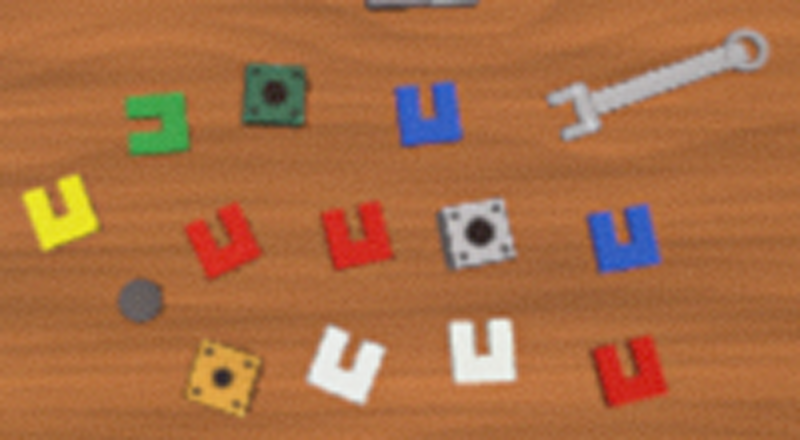

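View pics/s_case.png

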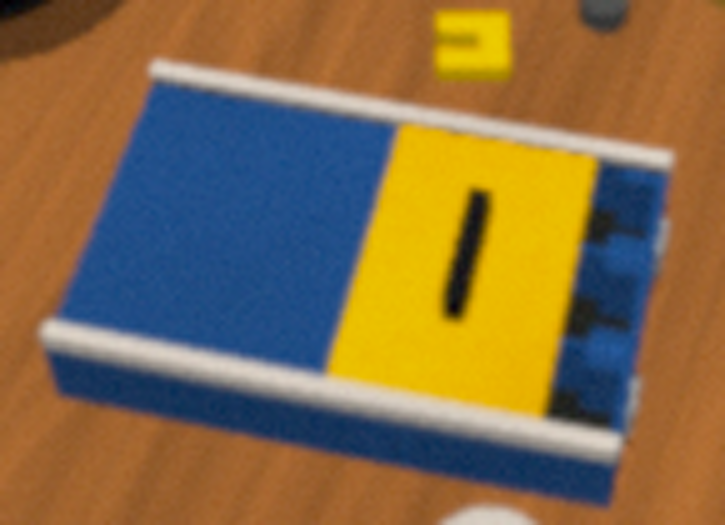

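Run:
```python
from h import *
C=cam("top");S=cam("side")
def tc(P,f=4.5,o=(135,140)): return (np.array(P,float)+.5)/f-.5+o
def sc(P): return tc(P,5,(165,200))
LR,LF,RR,RF=map(tc,[(41,87),(95,555),(331,43),(400,508)])
for n,p in zip("LR LF RR RF".split(),[LR,LF,RR,RF]): print(n,onz(C,p,.062))
# side: left rail top ends (near, left): rear-left (42,325) front-left(622,440) ; right rail rear (152,62), front (672,155)
for n,p,q in[("LR",LR,(42,325)),("LF",LF,(620,435)),("RR",RR,(155,60)),("RF",RF,(672,155))]:
    print(n,tri([(C,p),(S,sc(q))]))
D=np.load("pics/top0.npy")
hp=tc((227,376));print("handle",onz(C,hp,.08),tri([(C,hp),(S,sc((467,253)))]),withdepth(C,hp,D))
print("deck",withdepth(C,tc((200,190)),D),"cover",withdepth(C,tc((150,430)),D))
for y in[(350,280),(370,445),(95,310),(110,487)]:print("cov corner",onz(C,tc(y),.056))
```

```text
LR [[0.71047898 0.35704211 0.062     ]]
LF [[0.41312648 0.31579035 0.062     ]]
RR [[0.73669579 0.17051296 0.062     ]]
RF [[0.43920886 0.12672689 0.062     ]]
LR [0.70896448 0.35462813 0.07116961]
LF [0.41422425 0.31228956 0.07639065]
RR [0.73698582 0.17054046 0.06298085]
RF [0.44000295 0.12713269 0.05859525]
handle [[0.52147269 0.23204836 0.08      ]] [0.522597   0.23417646 0.06851881] [[0.52133018 0.23169704 0.08194708]]
deck [[0.64399421 0.25640749 0.04907783]] cover [[0.48987191 0.28392278 0.05834731]]
cov corner [[0.58318486 0.15873286 0.056     ]]
cov corner [[0.47859622 0.14599743 0.056     ]]
cov corner [[0.56638715 0.3207394  0.056     ]]
cov corner [[0.4548103  0.30885989 0.056     ]]
```

```bash
cat > parts.py <<'E'
from h import *
# hsv ranges (opencv), top z
NAMES={"green_block":.024,"steel":.033,"brass":.030,"white":.006,"blue":.009,"red":.012,"GREENLOOK":.012}
def find(C,p,zs=NAMES,box=(235,150,435,262),scale=4,amin=80):
    x0,y0,x1,y1=box
    im=cv2.resize(p[y0:y1,x0:x1],None,fx=scale,fy=scale,interpolation=cv2.INTER_CUBIC)
    h=cv2.cvtColor(im,cv2.COLOR_RGB2HSV).astype(int);H,S,V=h[...,0],h[...,1],h[...,2]
    M={"red":((H<4)|(H>174))&(S>180)&(V>110),"blue":(H>100)&(H<125)&(S>140)&(V>100),
       "white":(S<40)&(V>195),"steel":(S<50)&(V>90),
       "green":(H>45)&(H<95)&(S>60),"brass":(H>14)&(H<24)&(V>195)&(S>100)}
    out=[]
    for n,m in M.items():
        m=cv2.morphologyEx((m*255).astype(np.uint8),cv2.MORPH_OPEN,np.ones((3,3)))
        m=cv2.morphologyEx(m,cv2.MORPH_CLOSE,np.ones((5,5)))
        cs,_=cv2.findContours(m,cv2.RETR_EXTERNAL,cv2.CHAIN_APPROX_NONE)
        for c in cs:
            if cv2.contourArea(c)<amin*scale: continue
            uv=(c[:,0].astype(float)+.5)/scale-.5+[x0,y0]
            key={"green":"green_block"}.get(n,n)
            w=onz(C,uv,zs[key])[:,:2]
            (cx,cy),(a,b),t=cv2.minAreaRect((w*1000).astype(np.float32))
            if not(30<a<62 and 30<b<62): continue
            out.append((n,uv.mean(0).round(0),cx/1000,cy/1000,a,b,t,cv2.contourArea(c)/scale**2))
    return out
def show(o):
    for n,uv,cx,cy,a,b,t,A in o: print(f"{n:6s} px{uv} xy=({cx:.4f},{cy:.4f}) {a:.1f}x{b:.1f} yaw90={t%90:.1f} A={A:.0f}")
if __name__=="__main__":
    import sys
    C,p,d=shot("top",sys.argv[1]);show(find(C,p))
E
python3 parts.py top1
```

```text
red    px[392. 242.] xy=(0.4621,-0.3602) 41.4x43.2 yaw90=12.9 A=156
red    px[290. 210.] xy=(0.5616,-0.0672) 41.4x42.1 yaw90=24.9 A=138
red    px[324. 209.] xy=(0.5641,-0.1660) 41.5x43.2 yaw90=12.2 A=146
blue   px[390. 209.] xy=(0.5590,-0.3633) 41.2x42.4 yaw90=9.2 A=147
blue   px[342. 178.] xy=(0.6551,-0.2233) 41.7x41.8 yaw90=5.1 A=138
white  px[321. 241.] xy=(0.4697,-0.1551) 44.3x44.5 yaw90=66.4 A=178
white  px[355. 237.] xy=(0.4785,-0.2559) 43.7x44.2 yaw90=1.6 A=172
steel  px[321. 241.] xy=(0.4689,-0.1510) 44.1x44.4 yaw90=66.4 A=190
steel  px[355. 237.] xy=(0.4778,-0.2491) 43.8x44.3 yaw90=1.4 A=188
steel  px[354. 208.] xy=(0.5619,-0.2491) 45.2x49.0 yaw90=9.3 A=239
green  px[274. 181.] xy=(0.6480,-0.0198) 43.2x43.0 yaw90=4.0 A=160
green  px[303. 173.] xy=(0.6689,-0.1073) 43.0x43.1 yaw90=85.2 A=187
brass  px[291. 245.] xy=(0.4608,-0.0627) 42.7x42.4 yaw90=70.9 A=161
```

Run:
```python
from h import *
crop("side0","s_parts",230,120,350,220,6)
```

```text
(no output)
```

View pics/s_parts.png

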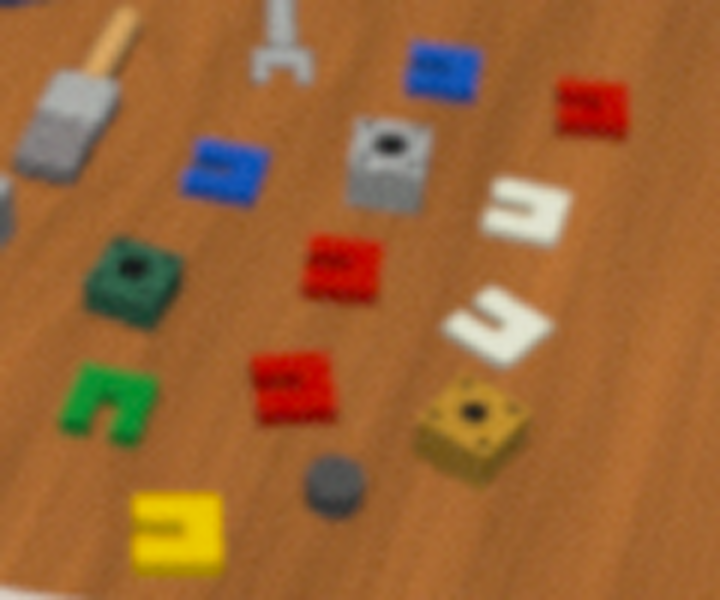

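Run:
```python
from h import *
C=cam("top");S=cam("side")
t=lambda p:(np.array(p)+.5)/4-.5+[235,150]
s=lambda p:(np.array(p)+.5)/6-.5+[230,120]
for n,a,b in[("green",(274,92),(134,267)),("steel",(480,233),(391,145)),("brass",(222,377),(475,411))]:
    x=tri([(C,t(a)),(S,s(b))]);print(n,x,[np.linalg.norm(proj(c,x)-u) for c,u in((C,t(a)),(S,s(b)))], onz(C,t(a),x[2]))
```

```text
green [ 0.66974565 -0.10667955  0.02832237] [np.float64(0.00535330708753768), np.float64(0.004707842543753842)] [[ 0.66976145 -0.1066767   0.02832237]]
steel [ 0.56238443 -0.25146587  0.03559343] [np.float64(0.11145644928706351), np.float64(0.09103516078889198)] [[ 0.56206546 -0.25151322  0.03559343]]
brass [ 0.46100853 -0.06230842  0.03396633] [np.float64(0.029618334801533926), np.float64(0.026768736371771303)] [[ 0.46109188 -0.06229672  0.03396633]]
```

Run:
```python
from h import *
C=cam("top");S=cam("side")
print("can",onz(C,(104,254),.15),tri([(C,(104,254)),(S,(263,313))]))
c,s=np.cos(np.radians(8.1)),np.sin(np.radians(8.1))
O=np.array([.4813,.2292]);
print("can in case",(onz(C,(104,254),.15)[0,:2]-O)@np.array([[c,-s],[s,c]]))
st=read_state();print(st["position"])
```

```text
can [[0.43991817 0.4276309  0.15      ]] [0.44032563 0.42906881 0.14640581]
can in case [-0.01300983  0.20228203]
[ 0.19763975 -0.59244905  0.22993167]
```

```bash
cat > plan.py <<'E'
from h import *
from scipy.spatial.transform import Rotation as R
import json,math
YC=98.1; O=np.array([.4813,.2292])
def Rdown(yaw):
    a=math.radians(yaw);x=np.array([math.cos(a),math.sin(a),0]);z=np.array([0,0,-1.]);return np.c_[x,np.cross(z,x),z]
def case(x,y): # case -> world xy
    a=math.radians(YC-90);c,s=math.cos(a),math.sin(a);return O+np.array([c*x-s*y,s*x+c*y])
def plan(wps,state=None):
    """wps: list of (xyz, yaw, jaw, step) straight segments from measured pose; prints rows"""
    s=read_state() if state is None else state
    p=s["position"].copy();Rc=s["tcp_rot"].copy();rows=[]
    for w in wps:
        if w[0]=="wait":
            rows+= [[0,0,0,0,0,0,w[2]]]*w[1];continue
        t,yaw,jaw,step=w;t=np.asarray(t,float);Rt=Rdown(yaw)
        rv=R.from_matrix(Rc.T@Rt).as_rotvec();D=t-p
        n=max(1,math.ceil(np.linalg.norm(D)/step-1e-6),math.ceil(np.degrees(np.linalg.norm(rv))/6-1e-6))
        for k in range(n):
            q=Rc.T@(t-p)/(n-k)/.025; dr=np.degrees(rv)/n/6
            q=q.round(2);dr=dr.round(2)
            rows.append([*q,*dr,jaw]);p=p+Rc@q*.025;Rc=Rc@R.from_rotvec(np.radians(dr*6)).as_matrix()
    f=lambda v:[float(a)+0. for a in v]
    for i in range(0,len(rows),12):
        print("["+",".join(json.dumps({"translation":f(r[:3]),"dr":f(r[3:6]),"jaw":r[6]}).replace(" ","") for r in rows[i:i+12])+"]")
    print(len(rows),"rows; end",p.round(4))
E
python3 - <<'E'
from plan import *
a=case(0.002,-.003)
plan([((.42,-.38,.23),60,1,.025),((*a,.23),98.1,1,.025),((*a,.071),98.1,1,.025)])
E
```

```text
[{"translation":[0.86,-0.4,0.0],"dr":[0.0,0.0,-0.53],"jaw":1},{"translation":[0.88,-0.36,0.0],"dr":[0.0,0.0,-0.53],"jaw":1},{"translation":[0.89,-0.31,0.0],"dr":[0.0,0.0,-0.53],"jaw":1},{"translation":[0.91,-0.26,0.0],"dr":[0.0,0.0,-0.53],"jaw":1},{"translation":[0.92,-0.2,0.0],"dr":[0.0,0.0,-0.53],"jaw":1},{"translation":[0.93,-0.15,0.0],"dr":[0.0,0.0,-0.53],"jaw":1},{"translation":[0.94,-0.1,0.0],"dr":[0.0,0.0,-0.53],"jaw":1},{"translation":[0.95,-0.05,0.0],"dr":[0.0,0.0,-0.53],"jaw":1},{"translation":[0.95,0.0,0.0],"dr":[0.0,0.0,-0.53],"jaw":1},{"translation":[0.94,0.06,0.0],"dr":[0.0,0.0,-0.53],"jaw":1},{"translation":[0.94,0.11,0.0],"dr":[0.0,0.0,-0.53],"jaw":1},{"translation":[0.93,0.16,0.0],"dr":[0.0,0.0,-0.53],"jaw":1}]
[{"translation":[0.93,0.21,0.01],"dr":[0.0,0.0,-0.53],"jaw":1},{"translation":[0.89,-0.4,0.0],"dr":[0.0,0.0,-0.26],"jaw":1},{"translation":[0.9,-0.38,0.0],"dr":[0.0,0.0,-0.26],"jaw":1},{"translation":[0.91,-0.35,0.0],"dr":[0.0,0.0,-0.26],"jaw":1},{"translation":[0.92,-0.33,0.0],"dr":[0.0,0.0,-0.26],"jaw":1},{"translation":[0.93,-0.3,0.0],"dr":[0.0,0.0,-0.26],"
[... 994 characters left out ...]
1},{"translation":[0.97,0.14,0.0],"dr":[0.0,0.0,-0.26],"jaw":1},{"translation":[0.96,0.17,0.01],"dr":[0.0,0.0,-0.26],"jaw":1}]
[{"translation":[0.96,0.2,0.0],"dr":[0.0,0.0,-0.26],"jaw":1},{"translation":[0.95,0.22,0.01],"dr":[0.0,0.0,-0.26],"jaw":1},{"translation":[0.0,0.0,0.91],"dr":[0.0,0.0,0.02],"jaw":1},{"translation":[0.0,0.0,0.91],"dr":[0.0,0.0,0.02],"jaw":1},{"translation":[0.0,0.0,0.91],"dr":[0.0,0.0,0.02],"jaw":1},{"translation":[0.0,0.0,0.91],"dr":[0.0,0.0,0.02],"jaw":1},{"translation":[0.0,0.0,0.91],"dr":[0.0,0.0,0.02],"jaw":1},{"translation":[-0.01,0.0,0.9],"dr":[0.0,0.0,0.02],"jaw":1},{"translation":[0.0,0.0,0.91],"dr":[0.0,0.0,0.02],"jaw":1}]
45 rows; end [0.4837 0.2266 0.071 ]
```

arm_command(commands=[{"translation": [0.86,-0.4,0.0],"dr": [0,0,-0.53],"jaw": 1},{"translation": [0.88,-0.36,0],"dr": [0,0,-0.53],"jaw": 1},{"translation": [0.89,-0.31,0],"dr": [0,0,-0.53],"jaw": 1},{"translation": [0.91,-0.26,0],"dr": [0,0,-0.53],"jaw": 1},{"translation": [0.92,-0.2,0],"dr": [0,0,-0.53],"jaw": 1},{"translation": [0.93,-0.15,0],"dr": [0,0,-0.53],"jaw": 1},{"translation": [0.94,-0.1,0],"dr": [0,0,-0.53],"jaw": 1},{"translation": [0.95,-0.05,0],"dr": [0,0,-0.53],"jaw": 1},{"translation": [0.95,0,0],"dr": [0,0,-0.53],"jaw": 1},{"translation": [0.94,0.06,0],"dr": [0,0,-0.53],"jaw": 1},{"translation": [0.94,0.11,0],"dr": [0,0,-0.53],"jaw": 1},{"translation": [0.93,0.16,0],"dr": [0,0,-0.53],"jaw": 1}])

```text
time_s: 1.2
position: [0.4037, -0.396, 0.2304]
tcp_rot: [[0.548, 0.836, -0.0], [0.836, -0.548, 0.0], [0.0, -0.0, -1.0]]
force: [0.4, 0.0, 0.7]
opening: 0.171
```

arm_command(commands=[{"translation": [0.93,0.21,0.01],"dr": [0,0,-0.53],"jaw": 1},{"translation": [0.89,-0.4,0],"dr": [0,0,-0.26],"jaw": 1},{"translation": [0.9,-0.38,0],"dr": [0,0,-0.26],"jaw": 1},{"translation": [0.91,-0.35,0],"dr": [0,0,-0.26],"jaw": 1},{"translation": [0.92,-0.33,0],"dr": [0,0,-0.26],"jaw": 1},{"translation": [0.93,-0.3,0],"dr": [0,0,-0.26],"jaw": 1},{"translation": [0.94,-0.28,0],"dr": [0,0,-0.26],"jaw": 1},{"translation": [0.94,-0.25,0],"dr": [0,0,-0.26],"jaw": 1},{"translation": [0.95,-0.22,0],"dr": [0,0,-0.26],"jaw": 1},{"translation": [0.96,-0.2,0],"dr": [0,0,-0.26],"jaw": 1},{"translation": [0.96,-0.17,0],"dr": [0,0,-0.26],"jaw": 1},{"translation": [0.96,-0.15,0],"dr": [0,0,-0.26],"jaw": 1}])

```text
time_s: 2.2
position: [0.448, -0.1123, 0.2303]
tcp_rot: [[0.225, 0.974, -0.0], [0.974, -0.225, 0.0], [0.0, -0.0, -1.0]]
force: [-0.3, -0.0, -0.3]
opening: 0.001
```

arm_command(commands=[{"translation": [0.97,-0.12,0],"dr": [0,0,-0.26],"jaw": 1},{"translation": [0.97,-0.09,0],"dr": [0,0,-0.26],"jaw": 1},{"translation": [0.97,-0.07,0],"dr": [0,0,-0.26],"jaw": 1},{"translation": [0.97,-0.04,0],"dr": [0,0,-0.26],"jaw": 1},{"translation": [0.98,-0.01,0],"dr": [0,0,-0.26],"jaw": 1},{"translation": [0.98,0.01,0],"dr": [0,0,-0.26],"jaw": 1},{"translation": [0.97,0.04,0],"dr": [0,0,-0.26],"jaw": 1},{"translation": [0.97,0.07,0],"dr": [0,0,-0.26],"jaw": 1},{"translation": [0.97,0.09,0],"dr": [0,0,-0.26],"jaw": 1},{"translation": [0.97,0.12,0.01],"dr": [0,0,-0.26],"jaw": 1},{"translation": [0.97,0.14,0],"dr": [0,0,-0.26],"jaw": 1},{"translation": [0.96,0.17,0.01],"dr": [0,0,-0.26],"jaw": 1}])

```text
time_s: 3.2
position: [0.4786, 0.1788, 0.2298]
tcp_rot: [[-0.1, 0.995, -0.0], [0.995, 0.1, -0.0], [-0.0, -0.0, -1.0]]
force: [0.1, 0.6, -0.1]
opening: 0.004
```

Run:
```python
from h import *
shot("wrist","w1")
```

```text
(no output)
```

View pics/w1.png

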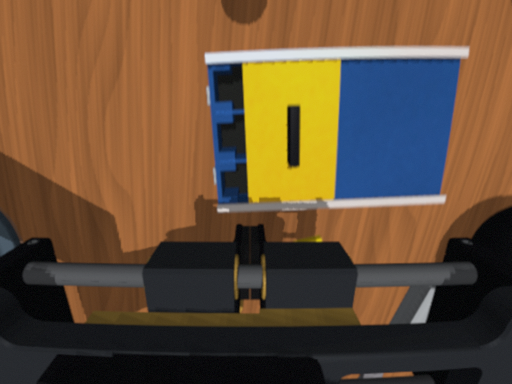

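Run:
```python
from plan import *
C=cam("wrist")
print(onz(C,(293,135),.08))
w=onz(C,[(206,56),(468,49),(218,211),(445,203)],.062);print(w.round(4))
print(case(-.056,.094),case(.245,.094),case(-.056,-.094),case(.245,-.094))
a=case(0.002,-.003);b=case(.1,-.003)
plan([((*a,.2),98.1,1,.025),((*a,.072),98.1,1,.025),("wait",1,1)])
plan([((*b,.072),98.1,1,.015)],dict(position=np.array([*a,.072]),tcp_rot=Rdown(98.1)))
```

```text
[[0.52277577 0.24280429 0.08      ]]
[[0.4174 0.3174 0.062 ]
 [0.7132 0.362  0.062 ]
 [0.4436 0.1355 0.062 ]
 [0.7419 0.1768 0.062 ]]
[0.41261396 0.31437175] [0.71061108 0.35678303] [0.43910339 0.12824731] [0.73710051 0.17065858]
[{"translation":[0.58,0.12,0.4],"dr":[0.01,-0.01,-0.12],"jaw":1},{"translation":[0.57,0.13,0.4],"dr":[0.01,-0.01,-0.12],"jaw":1},{"translation":[0.58,0.13,0.4],"dr":[0.01,-0.01,-0.12],"jaw":1},{"translation":[0.0,0.0,0.85],"dr":[0.0,0.0,0.0],"jaw":1},{"translation":[0.0,0.0,0.85],"dr":[0.0,0.0,0.0],"jaw":1},{"translation":[0.0,0.0,0.86],"dr":[0.0,0.0,0.0],"jaw":1},{"translation":[0.0,0.0,0.85],"dr":[0.0,0.0,0.0],"jaw":1},{"translation":[0.0,0.0,0.86],"dr":[0.0,0.0,0.0],"jaw":1},{"translation":[-0.01,0.01,0.85],"dr":[0.0,0.0,0.0],"jaw":1},{"translation":[0.0,0.0,0.0],"dr":[0.0,0.0,0.0],"jaw":1}]
10 rows; end [0.4838 0.2264 0.072 ]
[{"translation":[0.0,0.56,0.0],"dr":[0.0,0.0,0.0],"jaw":1},{"translation":[0.0,0.56,0.0],"dr":[0.0,0.0,0.0],"jaw":1},{"translation":[0.0,0.56,0.0],"dr":[0.0,0.0,0.0],"jaw":1},{"translation":[0.0,0.56,0.0],"dr":[0.0,0.0,0.0],"jaw":1},{"translation":[0.0,0.56,0.0],"dr":[0.0,0.0,0.0],"jaw":1},{"translation":[0.0,0.56,0.0],"dr":[0.0,0.0,0.0],"jaw":1},{"translation":[0.0,0.56,0.0],"dr":[0.0,0.0,0.0],"jaw":1}]
7 rows; end [0.5807 0.2403 0.072 ]
```

arm_command(commands=[{"translation": [0.58,0.12,0.4],"dr": [0,0,-0.12],"jaw": 1},{"translation": [0.58,0.13,0.4],"dr": [0,0,-0.12],"jaw": 1},{"translation": [0.58,0.13,0.4],"dr": [0,0,-0.12],"jaw": 1},{"translation": [0,0,0.85],"dr": [0,0,0],"jaw": 1},{"translation": [0,0,0.85],"dr": [0,0,0],"jaw": 1},{"translation": [0,0,0.85],"dr": [0,0,0],"jaw": 1},{"translation": [0,0,0.85],"dr": [0,0,0],"jaw": 1},{"translation": [0,0,0.85],"dr": [0,0,0],"jaw": 1},{"translation": [0,0,0.85],"dr": [0,0,0],"jaw": 1},{"translation": [0,0,0],"dr": [0,0,0],"jaw": 1}])

```text
time_s: 4.08
position: [0.4807, 0.221, 0.0689]
tcp_rot: [[-0.136, 0.991, -0.008], [0.991, 0.136, -0.002], [-0.001, -0.008, -1.0]]
force: [-0.5, -0.1, 0.2]
opening: 0.007
```

Run:
```python
from h import *
C,p,d=shot("wrist","w2");print(C[2][:3,3],read_state()["position"])
C,p,d=shot("top","t2")
```

```text
[0.47078087 0.30418718 0.22272071] [0.48172785 0.22130509 0.07058142]
```

View pics/w2.png

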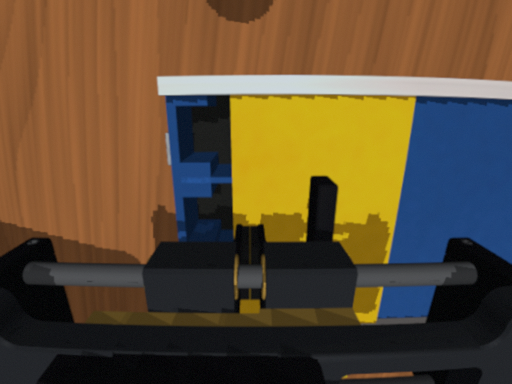

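arm_command(commands=[{"translation": [0,0.5,0],"dr": [0,0,0],"jaw": 1},{"translation": [0,0.5,0],"dr": [0,0,0],"jaw": 1},{"translation": [0,0.5,0],"dr": [0,0,0],"jaw": 1},{"translation": [0,0.5,0],"dr": [0,0,0],"jaw": 1},{"translation": [0,0.5,0],"dr": [0,0,0],"jaw": 1},{"translation": [0,0.5,0],"dr": [0,0,0],"jaw": 1},{"translation": [0,0.5,0],"dr": [0,0,0],"jaw": 1},{"translation": [0,0.5,0],"dr": [0,0,0],"jaw": 1}])

```text
time_s: 4.85
position: [0.5818, 0.2357, 0.0739]
tcp_rot: [[-0.136, 0.991, -0.002], [0.991, 0.136, 0.0], [0.001, -0.002, -1.0]]
force: [-3.1, 0.9, -0.3]
opening: 0.003
```

Run:
```python
from h import *
shot("top","t3");s=read_state();print(s["position"],s["force"])
shot("wrist","w3")
crop("t3","t3c",135,140,235,270,4.5)
```

```text
[0.58578039 0.2360621  0.07437095] [ 1.73997154  0.59916746 -0.27761168]
```

View pics/w3.png

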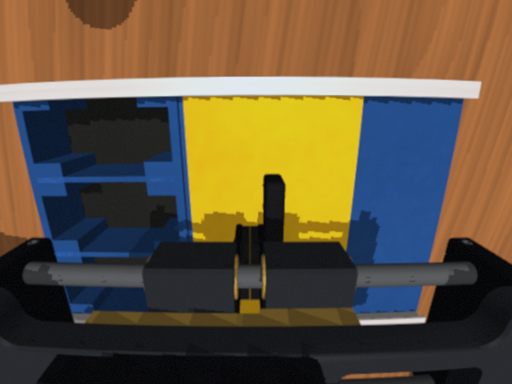

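View pics/t3c.png

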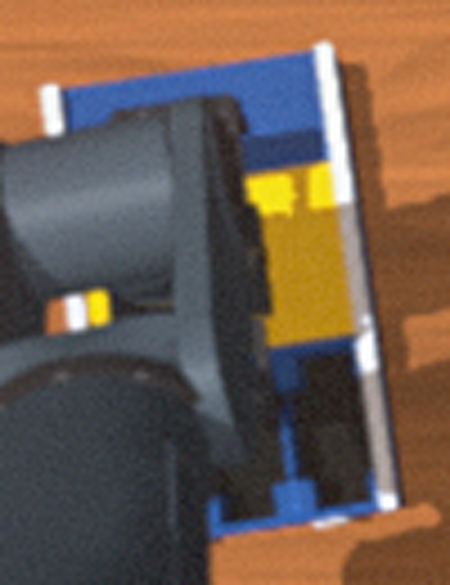

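Run:
```python
from plan import *
C=cam("wrist")
inv=lambda w:(w[:,:2]-O)@np.array([[math.cos(math.radians(8.1)),-math.sin(math.radians(8.1))],[math.sin(math.radians(8.1)),math.cos(math.radians(8.1))]])
print(inv(onz(C,[(184,98),(189,232),(363,98),(352,218)],.056)))
print(inv(onz(C,[(265,176),(284,176)],.08)))
print("rail",inv(onz(C,[(480,82)],.062)))
```

```text
[[ 0.06414946  0.08215984]
 [ 0.06075673 -0.0083623 ]
 [ 0.17486816  0.08207075]
 [ 0.1765912   0.00157251]]
[[0.11296235 0.03843985]
 [0.1238687  0.03838231]]
rail [[0.2457253  0.09305845]]
```

Run:
```python
from plan import *
plan([((*(read_state()["position"][:2]-.01*np.array([.99,.14])),.12),98.1,1,.025),((*case(0,-.06),.25),98.1,.29,.025),("wait",2,.29)])
```

```text
[{"translation":[0.0,-0.2,-0.92],"dr":[0.02,0.0,-0.02],"jaw":1},{"translation":[0.0,-0.19,-0.91],"dr":[0.02,0.0,-0.02],"jaw":1},{"translation":[-0.3,-0.53,-0.74],"dr":[0.0,0.0,0.0],"jaw":0.29},{"translation":[-0.3,-0.54,-0.74],"dr":[0.0,0.0,0.0],"jaw":0.29},{"translation":[-0.3,-0.53,-0.75],"dr":[0.0,0.0,0.0],"jaw":0.29},{"translation":[-0.3,-0.54,-0.74],"dr":[0.0,0.0,0.0],"jaw":0.29},{"translation":[-0.29,-0.53,-0.75],"dr":[0.0,0.0,0.0],"jaw":0.29},{"translation":[-0.3,-0.54,-0.74],"dr":[0.0,0.0,0.0],"jaw":0.29},{"translation":[-0.29,-0.53,-0.75],"dr":[0.0,0.0,0.0],"jaw":0.29},{"translation":[0.0,0.0,0.0],"dr":[0.0,0.0,0.0],"jaw":0.29},{"translation":[0.0,0.0,0.0],"dr":[0.0,0.0,0.0],"jaw":0.29}]
11 rows; end [0.4898 0.1698 0.2501]
```

arm_command(commands=[{"translation": [0,-0.2,-0.92],"dr": [0,0,0],"jaw": 1},{"translation": [0,-0.2,-0.92],"dr": [0,0,0],"jaw": 1},{"translation": [-0.3,-0.53,-0.75],"dr": [0,0,0],"jaw": 0.29},{"translation": [-0.3,-0.53,-0.75],"dr": [0,0,0],"jaw": 0.29},{"translation": [-0.3,-0.53,-0.75],"dr": [0,0,0],"jaw": 0.29},{"translation": [-0.3,-0.53,-0.75],"dr": [0,0,0],"jaw": 0.29},{"translation": [-0.3,-0.53,-0.75],"dr": [0,0,0],"jaw": 0.29},{"translation": [-0.3,-0.53,-0.75],"dr": [0,0,0],"jaw": 0.29},{"translation": [-0.3,-0.53,-0.75],"dr": [0,0,0],"jaw": 0.29},{"translation": [0,0,0],"dr": [0,0,0],"jaw": 0.29},{"translation": [0,0,0],"dr": [0,0,0],"jaw": 0.29}])

```text
time_s: 5.87
position: [0.4879, 0.1693, 0.2516]
tcp_rot: [[-0.135, 0.991, 0.005], [0.991, 0.135, 0.001], [-0.0, 0.005, -1.0]]
force: [-0.1, 0.5, -0.1]
opening: 0.6
```

```bash
python3 - <<'E'
from plan import *
s=read_state();print(s["position"],s["opening"],s["qvel"].round(1))
C,p,d=shot("wrist","w4");np.savez("pics/w4c.npz",*C)
print(read_state()["position"])
crop("w4","w4c",140,20,400,250,3)
E
python3 parts.py t4
```

```text
[0.48785096 0.16928623 0.25163494] 0.5995992836666711 [ 0.4  2.9 -0.2  0.1 -0.6  0.2]
[0.48781936 0.16946067 0.25054282]
red    px[392. 242.] xy=(0.4620,-0.3604) 41.4x43.2 yaw90=12.8 A=155
red    px[290. 210.] xy=(0.5612,-0.0673) 41.4x41.6 yaw90=24.9 A=140
red    px[324. 209.] xy=(0.5640,-0.1659) 41.9x42.2 yaw90=10.8 A=146
blue   px[390. 209.] xy=(0.5590,-0.3633) 41.1x42.6 yaw90=9.0 A=147
blue   px[342. 178.] xy=(0.6550,-0.2233) 41.6x41.8 yaw90=4.8 A=137
white  px[321. 241.] xy=(0.4696,-0.1553) 44.5x45.0 yaw90=66.3 A=184
white  px[355. 237.] xy=(0.4784,-0.2558) 43.8x44.8 yaw90=2.3 A=180
white  px[355. 208.] xy=(0.5664,-0.2587) 42.7x43.4 yaw90=8.3 A=143
steel  px[321. 241.] xy=(0.4689,-0.1511) 44.2x44.4 yaw90=66.4 A=192
steel  px[355. 237.] xy=(0.4778,-0.2490) 43.9x44.5 yaw90=1.2 A=189
steel  px[354. 208.] xy=(0.5619,-0.2491) 45.2x49.1 yaw90=9.2 A=242
green  px[274. 181.] xy=(0.6481,-0.0199) 43.2x42.9 yaw90=3.6 A=160
green  px[303. 173.] xy=(0.6690,-0.1073) 42.9x42.8 yaw90=85.2 A=185
brass  px[292. 243.] xy=(0.4608,-0.0631) 43.0x45.6 yaw90=71.9 A=182
```

View pics/w4c.png

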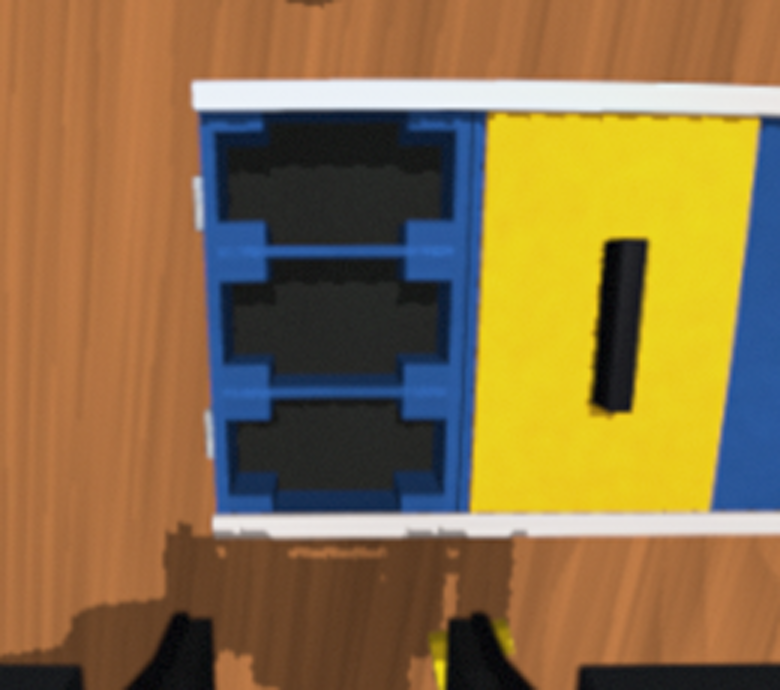

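```bash
cat > inv.py <<'E'
from plan import *
a=math.radians(YC-90)
inv=lambda w:((np.atleast_2d(w)[:,:2]-O)@np.array([[math.cos(a),-math.sin(a)],[math.sin(a),math.cos(a)]])).round(4)
E
python3 - <<'E'
from inv import *
z=np.load("pics/w4c.npz");C=(z["arr_0"],float(z["arr_1"]),z["arr_2"])
f=lambda P:(np.array(P,float)+.5)/3-.5+[140,20]
def pr(t,P,z): print(t,inv(onz(C,f(P),z)).tolist())
pr("walls",[(335,251),(335,392)],.05)
pr("notch1 x",[(216,180),(457,180)],.05)
pr("notch2 x",[(222,320),(452,320)],.05)
pr("notch3 x",[(228,450),(447,450)],.05)
pr("rail L",[(193,82),(193,110)],.062)
pr("rail R",[(215,536),(215,516)],.062)
pr("cover",[(487,113),(468,512),(760,116),(712,512)],.056)
pr("handle top",[(608,240),(648,240),(592,408),(630,410)],.08)
E
```

```text
walls [[0.0021, 0.0296], [0.0019, -0.0304]]
notch1 x [[-0.0472, 0.0583], [0.0529, 0.0579]]
notch2 x [[-0.0471, 0.0013], [0.0529, 0.0007]]
notch3 x [[-0.0469, -0.0565], [0.0528, -0.0571]]
rail L [[-0.0533, 0.0935], [-0.0537, 0.0833]]
rail R [[-0.053, -0.0937], [-0.0525, -0.0842]]
cover [[0.0632, 0.0828], [0.0627, -0.0849], [0.1757, 0.0836], [0.1771, -0.0856]]
handle top [[0.1084, 0.0334], [0.1243, 0.0336], [0.1077, -0.0328], [0.1238, -0.0336]]
```

```bash
sed -i 's/O=np.array(\[.4813,.2292\])/O=np.array([.4828,.2294])/' plan.py
python3 - <<'E'
from plan import *
print("opening",read_state()["opening"])
plan([((.564,-.166,.09),11.5,.29,.028),("wait",2,.29)])
E
```

```text
opening 0.6666245577168023
[{"translation":[-0.91,0.08,0.43],"dr":[0.0,0.0,0.96],"jaw":0.29},{"translation":[-0.9,0.17,0.43],"dr":[0.0,0.0,0.96],"jaw":0.29},{"translation":[-0.88,0.26,0.43],"dr":[0.0,0.0,0.96],"jaw":0.29},{"translation":[-0.85,0.35,0.42],"dr":[0.0,0.0,0.96],"jaw":0.29},{"translation":[-0.81,0.43,0.43],"dr":[0.0,0.0,0.96],"jaw":0.29},{"translation":[-0.76,0.51,0.42],"dr":[0.0,0.0,0.96],"jaw":0.29},{"translation":[-0.71,0.58,0.43],"dr":[0.0,0.0,0.96],"jaw":0.29},{"translation":[-0.65,0.65,0.42],"dr":[0.0,0.0,0.96],"jaw":0.29},{"translation":[-0.58,0.71,0.43],"dr":[0.0,0.0,0.96],"jaw":0.29},{"translation":[-0.5,0.77,0.42],"dr":[0.0,0.0,0.96],"jaw":0.29},{"translation":[-0.42,0.82,0.43],"dr":[0.0,0.0,0.96],"jaw":0.29},{"translation":[-0.34,0.85,0.42],"dr":[0.0,0.0,0.96],"jaw":0.29}]
[{"translation":[-0.25,0.88,0.43],"dr":[0.0,0.0,0.96],"jaw":0.29},{"translation":[-0.16,0.91,0.42],"dr":[0.0,0.0,0.96],"jaw":0.29},{"translation":[-0.07,0.92,0.43],"dr":[0.0,0.0,0.96],"jaw":0.29},{"translation":[0.0,0.0,0.0],"dr":[0.0,0.0,0.0],"jaw":0.29},{"translation":[0.0,0.0,0.0],"dr":[0.0,0.0,0.0],"jaw":0.29}]
17 rows; end [ 0.564  -0.1661  0.09  ]
```

arm_command(commands=[{"translation": [-0.91,0.08,0.43],"dr": [0,0,0.96],"jaw": 0.29},{"translation": [-0.9,0.17,0.43],"dr": [0,0,0.96],"jaw": 0.29},{"translation": [-0.88,0.26,0.43],"dr": [0,0,0.96],"jaw": 0.29},{"translation": [-0.85,0.35,0.42],"dr": [0,0,0.96],"jaw": 0.29},{"translation": [-0.81,0.43,0.43],"dr": [0,0,0.96],"jaw": 0.29},{"translation": [-0.76,0.51,0.42],"dr": [0,0,0.96],"jaw": 0.29},{"translation": [-0.71,0.58,0.43],"dr": [0,0,0.96],"jaw": 0.29},{"translation": [-0.65,0.65,0.42],"dr": [0,0,0.96],"jaw": 0.29},{"translation": [-0.58,0.71,0.43],"dr": [0,0,0.96],"jaw": 0.29},{"translation": [-0.5,0.77,0.42],"dr": [0,0,0.96],"jaw": 0.29},{"translation": [-0.42,0.82,0.43],"dr": [0,0,0.96],"jaw": 0.29},{"translation": [-0.34,0.85,0.42],"dr": [0,0,0.96],"jaw": 0.29}])

```text
time_s: 6.97
position: [0.5486, -0.0997, 0.1198]
tcp_rot: [[0.879, 0.476, -0.002], [0.476, -0.879, 0.001], [-0.001, -0.002, -1.0]]
force: [-0.1, 0.7, 0.7]
opening: 0.71
```

arm_command(commands=[{"translation": [-0.25,0.88,0.43],"dr": [0,0,0.96],"jaw": 0.29},{"translation": [-0.16,0.91,0.42],"dr": [0,0,0.96],"jaw": 0.29},{"translation": [-0.07,0.92,0.43],"dr": [0,0,0.96],"jaw": 0.29},{"translation": [0,0,0],"dr": [0,0,0],"jaw": 0.29},{"translation": [0,0,0],"dr": [0,0,0],"jaw": 0.29}])

```text
time_s: 7.38
position: [0.5635, -0.1668, 0.0877]
tcp_rot: [[0.98, 0.197, -0.003], [0.197, -0.98, 0.002], [-0.002, -0.002, -1.0]]
force: [-0.9, 0.3, -0.5]
opening: 0.713
```

Run:
```python
from plan import *
s=read_state();print(s["position"],s["opening"],s["qvel"].round(1))
C,p,d=shot("wrist","w5");np.savez("pics/w5c.npz",*C)
print(read_state()["position"],read_state()["tcp_rot"][:,0])
```

```text
[ 0.56353157 -0.16683311  0.08769171] 0.713080794224177 [ 1.7 -1.9  1.7  0.4  0.8 -0.4]
[ 0.56329129 -0.16582915  0.08832276] [ 0.98013537  0.19831832 -0.00212397]
```

View pics/w5.png

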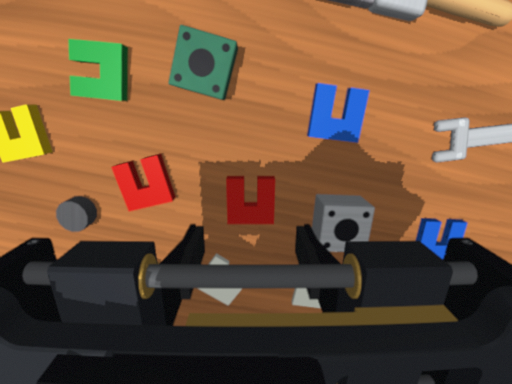

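Run:
```python
from plan import *
z=np.load("pics/w5c.npz");C=(z["arr_0"],float(z["arr_1"]),z["arr_2"])
print("red corners",onz(C,[(227,177),(274,177),(227,224),(274,224)],.012).round(4), onz(C,[(227,177),(274,177),(227,224),(274,224)],.012).mean(0))
print("steel bore",onz(C,(346,230),.033),"green bore",onz(C,(202,62),.024),"blue",onz(C,(338,113),.009),"redA",onz(C,(143,183),.012))
plan([((.564,-.166,.0105),11.5,.29,.025),("wait",2,.29)])
```

```text
red corners [[ 0.5851 -0.1426  0.012 ]
 [ 0.5934 -0.1835  0.012 ]
 [ 0.5402 -0.1504  0.012 ]
 [ 0.5489 -0.1938  0.012 ]] [ 0.56688795 -0.16760154  0.012     ]
steel bore [[ 0.56453284 -0.25263574  0.033     ]] green bore [[ 0.67246108 -0.10902837  0.024     ]] blue [[ 0.65784983 -0.22461308  0.009     ]] redA [[ 0.56468597 -0.06900144  0.012     ]]
[{"translation":[0.01,0.0,0.78],"dr":[-0.01,0.01,0.0],"jaw":0.29},{"translation":[0.01,0.01,0.78],"dr":[-0.01,0.01,0.0],"jaw":0.29},{"translation":[0.0,0.0,0.78],"dr":[-0.01,0.01,0.0],"jaw":0.29},{"translation":[0.01,0.0,0.77],"dr":[-0.01,0.01,0.0],"jaw":0.29},{"translation":[0.0,0.0,0.0],"dr":[0.0,0.0,0.0],"jaw":0.29},{"translation":[0.0,0.0,0.0],"dr":[0.0,0.0,0.0],"jaw":0.29}]
6 rows; end [ 0.564  -0.1659  0.0106]
```

arm_command(commands=[{"translation": [0.03,0,0.78],"dr": [0,0,0],"jaw": 0.29},{"translation": [0.03,0,0.78],"dr": [0,0,0],"jaw": 0.29},{"translation": [0.03,0,0.78],"dr": [0,0,0],"jaw": 0.29},{"translation": [0.02,0,0.78],"dr": [0,0,0],"jaw": 0.29},{"translation": [0,0,0],"dr": [0,0,0],"jaw": 0.29},{"translation": [0,0,0],"dr": [0,0,0],"jaw": 1},{"translation": [0,0,0],"dr": [0,0,0],"jaw": 1},{"translation": [0,0,0],"dr": [0,0,0],"jaw": 1},{"translation": [0,0,0],"dr": [0,0,0],"jaw": 1},{"translation": [0,0,0],"dr": [0,0,0],"jaw": 1}])

```text
time_s: 8.27
position: [0.567, -0.1656, 0.0129]
tcp_rot: [[0.98, 0.198, 0.001], [0.198, -0.98, -0.0], [0.001, 0.001, -1.0]]
force: [-0.5, 0.8, 4.2]
opening: 0.497
```

Run:
```python
from plan import *
s=read_state();print(s["position"],s["opening"]*87,s["force"])
p=s["position"];b=case(0,0);print(b)
plan([((p[0],p[1],.11),11.5,1,.025),((*b,.11),98.1,1,.028),("wait",1,1)])
```

```text
[ 0.56697012 -0.16560853  0.01285151] 43.27488774906241 [-0.50867985  0.78958013  4.23328661]
[0.4828 0.2294]
[{"translation":[0.0,0.0,-0.97],"dr":[0.0,0.0,0.0],"jaw":1},{"translation":[0.0,0.0,-0.97],"dr":[0.0,0.0,0.0],"jaw":1},{"translation":[0.0,0.0,-0.97],"dr":[0.0,0.0,0.0],"jaw":1},{"translation":[0.0,0.0,-0.98],"dr":[0.0,0.0,0.0],"jaw":1},{"translation":[-0.01,-1.08,0.0],"dr":[0.0,0.0,-0.96],"jaw":1},{"translation":[0.1,-1.07,0.0],"dr":[0.0,0.0,-0.96],"jaw":1},{"translation":[0.2,-1.06,0.0],"dr":[0.0,0.0,-0.96],"jaw":1},{"translation":[0.31,-1.03,0.0],"dr":[0.0,0.0,-0.96],"jaw":1},{"translation":[0.41,-1.0,0.0],"dr":[0.0,0.0,-0.96],"jaw":1},{"translation":[0.51,-0.95,0.0],"dr":[0.0,0.0,-0.96],"jaw":1},{"translation":[0.6,-0.89,0.0],"dr":[0.0,0.0,-0.96],"jaw":1},{"translation":[0.69,-0.83,0.0],"dr":[0.0,0.0,-0.96],"jaw":1}]
[{"translation":[0.77,-0.75,0.0],"dr":[0.0,0.0,-0.96],"jaw":1},{"translation":[0.84,-0.67,0.0],"dr":[0.0,0.0,-0.96],"jaw":1},{"translation":[0.9,-0.59,0.0],"dr":[0.0,0.0,-0.96],"jaw":1},{"translation":[0.96,-0.49,0.0],"dr":[0.0,0.0,-0.96],"jaw":1},{"translation":[1.0,-0.4,0.0],"dr":[0.0,0.0,-0.96],"jaw":1},{"translation":[1.04,-0.29,0.0],"dr":[0.0,0.0,-0.96],"jaw":1},{"translation":[1.06,-0.19,-0.01],"dr":[0.0,0.0,-0.96],"jaw":1},{"translation":[0.0,0.0,0.0],"dr":[0.0,0.0,0.0],"jaw":1}]
20 rows; end [0.4827 0.2295 0.1101]
```

Run:
```python
from plan import *
s=read_state()
p=s["position"];b=case(0,0)
plan([((p[0],p[1],.11),11.5,1,.025),((*b,.11),98.1,1,.0249),("wait",1,1)])
```

```text
[{"translation":[0.0,0.0,-0.97],"dr":[0.0,0.0,0.0],"jaw":1},{"translation":[0.0,0.0,-0.97],"dr":[0.0,0.0,0.0],"jaw":1},{"translation":[0.0,0.0,-0.97],"dr":[0.0,0.0,0.0],"jaw":1},{"translation":[0.0,0.0,-0.98],"dr":[0.0,0.0,0.0],"jaw":1},{"translation":[-0.01,-0.95,0.0],"dr":[0.0,0.0,-0.85],"jaw":1},{"translation":[0.07,-0.95,0.0],"dr":[0.0,0.0,-0.85],"jaw":1},{"translation":[0.16,-0.94,0.0],"dr":[0.0,0.0,-0.85],"jaw":1},{"translation":[0.24,-0.92,0.0],"dr":[0.0,0.0,-0.85],"jaw":1},{"translation":[0.32,-0.89,0.0],"dr":[0.0,0.0,-0.85],"jaw":1},{"translation":[0.4,-0.86,0.0],"dr":[0.0,0.0,-0.85],"jaw":1},{"translation":[0.48,-0.82,0.0],"dr":[0.0,0.0,-0.85],"jaw":1},{"translation":[0.55,-0.78,0.0],"dr":[0.0,0.0,-0.85],"jaw":1}]
[{"translation":[0.61,-0.73,0.0],"dr":[0.0,0.0,-0.85],"jaw":1},{"translation":[0.68,-0.67,0.0],"dr":[0.0,0.0,-0.85],"jaw":1},{"translation":[0.73,-0.6,0.0],"dr":[0.0,0.0,-0.85],"jaw":1},{"translation":[0.78,-0.54,0.0],"dr":[0.0,0.0,-0.85],"jaw":1},{"translation":[0.83,-0.47,0.0],"dr":[0.0,0.0,-0.85],"jaw":1},{"translation":[0.87,-0.39,0.0],"dr":[0.0,0.0,-0.85],"jaw":1},{"translation":[0.89,-0.31,0.0],"dr":[0.0,0.0,-0.85],"jaw":1},{"translation":[0.92,-0.23,0.0],"dr":[0.0,0.0,-0.85],"jaw":1},{"translation":[0.94,-0.15,-0.01],"dr":[0.0,0.0,-0.85],"jaw":1},{"translation":[0.0,0.0,0.0],"dr":[0.0,0.0,0.0],"jaw":1}]
22 rows; end [0.4827 0.2294 0.1101]
```

arm_command(commands=[{"translation": [0,0,-0.97],"dr": [0,0,0],"jaw": 1},{"translation": [0,0,-0.97],"dr": [0,0,0],"jaw": 1},{"translation": [0,0,-0.97],"dr": [0,0,0],"jaw": 1},{"translation": [0,0,-0.98],"dr": [0,0,0],"jaw": 1},{"translation": [-0.01,-0.95,0],"dr": [0,0,-0.85],"jaw": 1},{"translation": [0.07,-0.95,0],"dr": [0,0,-0.85],"jaw": 1},{"translation": [0.16,-0.94,0],"dr": [0,0,-0.85],"jaw": 1},{"translation": [0.24,-0.92,0],"dr": [0,0,-0.85],"jaw": 1},{"translation": [0.32,-0.89,0],"dr": [0,0,-0.85],"jaw": 1},{"translation": [0.4,-0.86,0],"dr": [0,0,-0.85],"jaw": 1},{"translation": [0.48,-0.82,0],"dr": [0,0,-0.85],"jaw": 1},{"translation": [0.55,-0.78,0],"dr": [0,0,-0.85],"jaw": 1}])

```text
time_s: 9.27
position: [0.5266, 0.0212, 0.1094]
tcp_rot: [[0.609, 0.793, 0.0], [0.793, -0.609, -0.0], [0.0, 0.0, -1.0]]
force: [0.6, 0.5, -0.9]
opening: 0.498
```

arm_command(commands=[{"translation": [0.61,-0.73,0],"dr": [0,0,-0.85],"jaw": 1},{"translation": [0.68,-0.67,0],"dr": [0,0,-0.85],"jaw": 1},{"translation": [0.73,-0.6,0],"dr": [0,0,-0.85],"jaw": 1},{"translation": [0.78,-0.54,0],"dr": [0,0,-0.85],"jaw": 1},{"translation": [0.83,-0.47,0],"dr": [0,0,-0.85],"jaw": 1},{"translation": [0.87,-0.39,0],"dr": [0,0,-0.85],"jaw": 1},{"translation": [0.89,-0.31,0],"dr": [0,0,-0.85],"jaw": 1},{"translation": [0.92,-0.23,0],"dr": [0,0,-0.85],"jaw": 1},{"translation": [0.94,-0.15,-0.01],"dr": [0,0,-0.85],"jaw": 1},{"translation": [0,0,0],"dr": [0,0,0],"jaw": 1},{"translation": [0,0,0],"dr": [0,0,0],"jaw": 1}])

```text
time_s: 10.18
position: [0.482, 0.2302, 0.1096]
tcp_rot: [[-0.143, 0.99, 0.0], [0.99, 0.143, -0.0], [-0.0, 0.0, -1.0]]
force: [0.6, 0.3, -1.0]
opening: 0.498
```

Run:
```python
from plan import *
s=read_state();print(s["position"],s["opening"]*87,s["force"],s["qvel"].round(1))
C,p,d=shot("wrist","w6");np.savez("pics/w6c.npz",*C)
s=read_state();print(s["position"],s["opening"]*87)
plan([((*case(0,0),.05),98.1,1,.0249),((*case(0,0),.0195),98.1,1,.0125),("wait",2,1)])
```

```text
[0.4820137  0.230163   0.10958259] 43.33415307292268 [ 0.55733403  0.32574983 -1.0002745 ] [-2.1  0.   0.1 -0.6 -0.2  0.2]
[0.48234274 0.22935711 0.10952611] 43.56278697567634
[{"translation":[0.0,0.01,0.79],"dr":[0.0,0.0,0.0],"jaw":1},{"translation":[0.0,0.0,0.8],"dr":[0.0,0.0,0.0],"jaw":1},{"translation":[0.0,0.01,0.79],"dr":[0.0,0.0,0.0],"jaw":1},{"translation":[0.0,0.0,0.41],"dr":[0.0,0.0,0.0],"jaw":1},{"translation":[0.0,0.0,0.41],"dr":[0.0,0.0,0.0],"jaw":1},{"translation":[0.0,0.0,0.4],"dr":[0.0,0.0,0.0],"jaw":1},{"translation":[0.0,0.0,0.0],"dr":[0.0,0.0,0.0],"jaw":1},{"translation":[0.0,0.0,0.0],"dr":[0.0,0.0,0.0],"jaw":1}]
8 rows; end [0.4829 0.2294 0.0195]
```

View pics/w6.png

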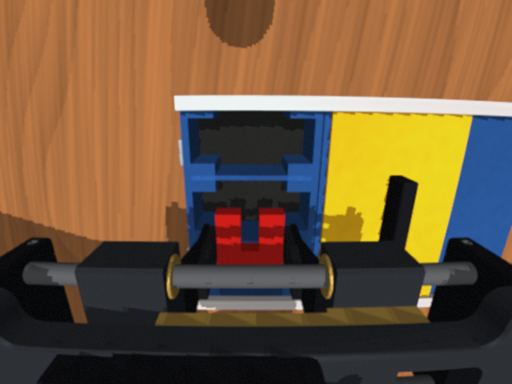

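Run:
```python
from inv import *
crop("w6","w6c",165,90,345,270,4)
```

```text
(no output)
```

View pics/w6c.png

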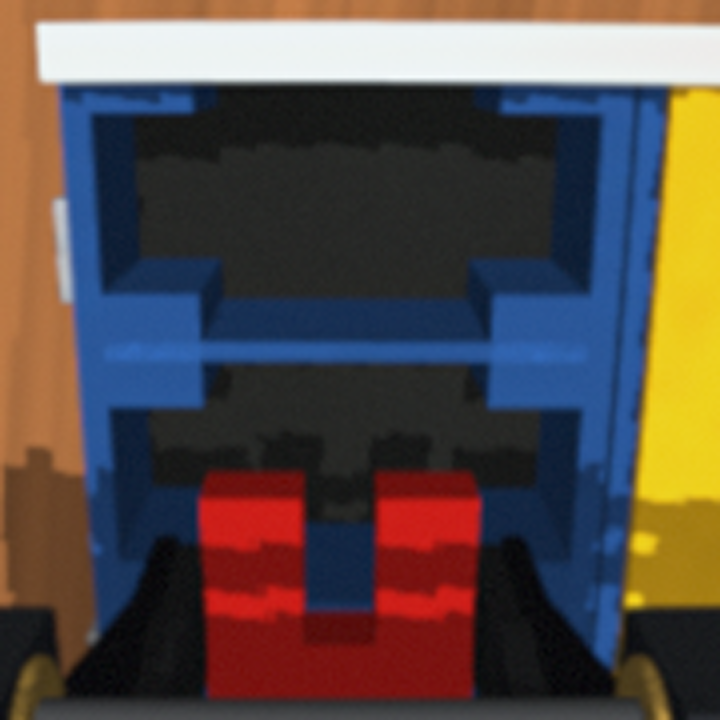

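arm_command(commands=[{"translation": [0,0.03,0.8],"dr": [0,0,0],"jaw": 1},{"translation": [0,0.03,0.8],"dr": [0,0,0],"jaw": 1},{"translation": [0,0,0.8],"dr": [0,0,0],"jaw": 1},{"translation": [0,0,0.4],"dr": [0,0,0],"jaw": 1},{"translation": [0,0,0.4],"dr": [0,0,0],"jaw": 1},{"translation": [0,0,0.4],"dr": [0,0,0],"jaw": 1},{"translation": [0,0,0],"dr": [0,0,0],"jaw": 1},{"translation": [0,0,0],"dr": [0,0,0],"jaw": 1}])

```text
time_s: 10.9
position: [0.4841, 0.2293, 0.0192]
tcp_rot: [[-0.141, 0.99, -0.0], [0.99, 0.141, -0.0], [-0.0, -0.0, -1.0]]
force: [-1.3, -0.9, 0.0]
opening: 0.5
```

arm_command(commands=[{"translation": [0,0,0.06],"dr": [0,0,0],"jaw": 1},{"translation": [0,0,0],"dr": [0,0,0],"jaw": 0.35},{"translation": [0,0,0],"dr": [0,0,0],"jaw": 0.35},{"translation": [0,0,0],"dr": [0,0,0],"jaw": 0.35},{"translation": [0,0,0],"dr": [0,0,0],"jaw": 0.35},{"translation": [0,0,-1],"dr": [0,0,0],"jaw": 0.35},{"translation": [0,0,-1],"dr": [0,0,0],"jaw": 0.35},{"translation": [0,0,-1],"dr": [0,0,0],"jaw": 0.35},{"translation": [0,0,-1],"dr": [0,0,0],"jaw": 0.35}])

```text
time_s: 11.65
position: [0.4836, 0.2295, 0.1189]
tcp_rot: [[-0.141, 0.99, -0.001], [0.99, 0.141, -0.0], [-0.0, -0.001, -1.0]]
force: [0.6, 0.7, 0.6]
opening: 0.647
```

```bash
python3 - <<'E'
from plan import *
s=read_state();print(s["position"],s["opening"]*87,s["force"],s["qvel"].round(1))
shot("wrist","w7")
E
python3 parts.py t7
```

```text
[0.48359101 0.22952851 0.11885958] 56.289286589213354 [0.63388507 0.68336126 0.55443249] [  0.1 -29.2 -10.8  -0.1  39.2   0. ]
red    px[392. 242.] xy=(0.4620,-0.3603) 40.9x43.1 yaw90=12.8 A=154
red    px[290. 210.] xy=(0.5615,-0.0673) 41.4x41.9 yaw90=24.2 A=138
blue   px[390. 209.] xy=(0.5590,-0.3633) 41.1x42.5 yaw90=9.0 A=146
blue   px[342. 178.] xy=(0.6551,-0.2233) 41.5x41.9 yaw90=5.1 A=137
white  px[321. 241.] xy=(0.4696,-0.1553) 44.6x44.9 yaw90=66.0 A=184
white  px[355. 237.] xy=(0.4784,-0.2557) 43.7x45.0 yaw90=2.3 A=181
white  px[355. 208.] xy=(0.5663,-0.2584) 42.8x43.7 yaw90=8.3 A=145
steel  px[321. 241.] xy=(0.4689,-0.1511) 44.4x44.5 yaw90=66.6 A=192
steel  px[355. 237.] xy=(0.4778,-0.2492) 43.9x44.6 yaw90=1.2 A=190
steel  px[354. 208.] xy=(0.5619,-0.2490) 45.2x49.3 yaw90=9.3 A=242
green  px[274. 181.] xy=(0.6481,-0.0198) 43.1x42.8 yaw90=3.8 A=160
green  px[303. 173.] xy=(0.6688,-0.1070) 43.0x42.8 yaw90=86.0 A=187
brass  px[290. 244.] xy=(0.4606,-0.0627) 44.6x44.9 yaw90=71.1 A=214
```

View pics/w7.png

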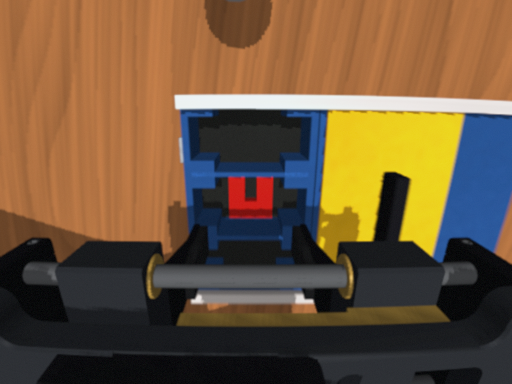

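Run:
```python
from plan import *
plan([((.4635,-.3613,.09),12.8,.29,.0249),("wait",2,.29)])
```

```text
[{"translation":[-0.97,-0.18,0.05],"dr":[0.0,0.0,0.59],"jaw":0.29},{"translation":[-0.98,-0.12,0.05],"dr":[0.0,0.0,0.59],"jaw":0.29},{"translation":[-0.99,-0.06,0.05],"dr":[0.0,0.0,0.59],"jaw":0.29},{"translation":[-0.99,0.0,0.05],"dr":[0.0,0.0,0.59],"jaw":0.29},{"translation":[-0.98,0.07,0.05],"dr":[0.0,0.0,0.59],"jaw":0.29},{"translation":[-0.98,0.13,0.05],"dr":[0.0,0.0,0.59],"jaw":0.29},{"translation":[-0.97,0.19,0.05],"dr":[0.0,0.0,0.59],"jaw":0.29},{"translation":[-0.96,0.24,0.05],"dr":[0.0,0.0,0.59],"jaw":0.29},{"translation":[-0.94,0.3,0.05],"dr":[0.0,0.0,0.59],"jaw":0.29},{"translation":[-0.92,0.36,0.05],"dr":[0.0,0.0,0.59],"jaw":0.29},{"translation":[-0.89,0.42,0.05],"dr":[0.0,0.0,0.59],"jaw":0.29},{"translation":[-0.87,0.47,0.05],"dr":[0.0,0.0,0.59],"jaw":0.29}]
[{"translation":[-0.84,0.52,0.05],"dr":[0.0,0.0,0.59],"jaw":0.29},{"translation":[-0.8,0.58,0.05],"dr":[0.0,0.0,0.59],"jaw":0.29},{"translation":[-0.76,0.62,0.05],"dr":[0.0,0.0,0.59],"jaw":0.29},{"translation":[-0.72,0.67,0.05],"dr":[0.0,0.0,0.59],"jaw":0.29},{"translation":[-0.68,0.71,0.05],"dr":[0.0,0.0,0.59],"jaw":0.29},{"translation":[-0.64,0.75,0.05],"dr":[0.0,0.0,0.59],"jaw":0.29},{"translation":[-0.59,0.79,0.05],"dr":[0.0,0.0,0.59],"jaw":0.29},{"translation":[-0.54,0.83,0.05],"dr":[0.0,0.0,0.59],"jaw":0.29},{"translation":[-0.49,0.86,0.05],"dr":[0.0,0.0,0.59],"jaw":0.29},{"translation":[-0.43,0.89,0.05],"dr":[0.0,0.0,0.59],"jaw":0.29},{"translation":[-0.38,0.91,0.06],"dr":[0.0,0.0,0.59],"jaw":0.29},{"translation":[-0.32,0.93,0.05],"dr":[0.0,0.0,0.59],"jaw":0.29}]
[{"translation":[0.0,0.0,0.0],"dr":[0.0,0.0,0.0],"jaw":0.29},{"translation":[0.0,0.0,0.0],"dr":[0.0,0.0,0.0],"jaw":0.29}]
26 rows; end [ 0.4634 -0.3612  0.09  ]
```

arm_command(commands=[{"translation": [-0.97,-0.18,0.05],"dr": [0,0,0.59],"jaw": 0.29},{"translation": [-0.98,-0.12,0.05],"dr": [0,0,0.59],"jaw": 0.29},{"translation": [-0.99,-0.06,0.05],"dr": [0,0,0.59],"jaw": 0.29},{"translation": [-0.99,0,0.05],"dr": [0,0,0.59],"jaw": 0.29},{"translation": [-0.98,0.07,0.05],"dr": [0,0,0.59],"jaw": 0.29},{"translation": [-0.98,0.13,0.05],"dr": [0,0,0.59],"jaw": 0.29},{"translation": [-0.97,0.19,0.05],"dr": [0,0,0.59],"jaw": 0.29},{"translation": [-0.96,0.24,0.05],"dr": [0,0,0.59],"jaw": 0.29},{"translation": [-0.94,0.3,0.05],"dr": [0,0,0.59],"jaw": 0.29},{"translation": [-0.92,0.36,0.05],"dr": [0,0,0.59],"jaw": 0.29},{"translation": [-0.89,0.42,0.05],"dr": [0,0,0.59],"jaw": 0.29},{"translation": [-0.87,0.47,0.05],"dr": [0,0,0.59],"jaw": 0.29}])

```text
time_s: 12.75
position: [0.4714, -0.0675, 0.1022]
tcp_rot: [[0.567, 0.824, -0.001], [0.824, -0.567, 0.0], [-0.0, -0.001, -1.0]]
force: [-0.2, 0.9, -0.2]
opening: 0.711
```

arm_command(commands=[{"translation": [-0.84,0.52,0.05],"dr": [0,0,0.59],"jaw": 0.29},{"translation": [-0.8,0.58,0.05],"dr": [0,0,0.59],"jaw": 0.29},{"translation": [-0.76,0.62,0.05],"dr": [0,0,0.59],"jaw": 0.29},{"translation": [-0.72,0.67,0.05],"dr": [0,0,0.59],"jaw": 0.29},{"translation": [-0.68,0.71,0.05],"dr": [0,0,0.59],"jaw": 0.29},{"translation": [-0.64,0.75,0.05],"dr": [0,0,0.59],"jaw": 0.29},{"translation": [-0.59,0.79,0.05],"dr": [0,0,0.59],"jaw": 0.29},{"translation": [-0.54,0.83,0.05],"dr": [0,0,0.59],"jaw": 0.29},{"translation": [-0.49,0.86,0.05],"dr": [0,0,0.59],"jaw": 0.29},{"translation": [-0.43,0.89,0.05],"dr": [0,0,0.59],"jaw": 0.29},{"translation": [-0.38,0.91,0.06],"dr": [0,0,0.59],"jaw": 0.29},{"translation": [-0.32,0.93,0.05],"dr": [0,0,0.59],"jaw": 0.29}])

```text
time_s: 13.75
position: [0.4596, -0.3628, 0.0866]
tcp_rot: [[0.974, 0.224, -0.001], [0.224, -0.974, 0.001], [-0.001, -0.001, -1.0]]
force: [0.2, -0.2, 0.2]
opening: 0.71
```

arm_command(commands=[{"translation": [0,0,0],"dr": [0,0,0],"jaw": 0.29},{"translation": [0,0,0],"dr": [0,0,0],"jaw": 0.29}])

```text
time_s: 13.92
position: [0.4597, -0.363, 0.0867]
tcp_rot: [[0.974, 0.226, -0.001], [0.226, -0.974, 0.001], [-0.0, -0.001, -1.0]]
force: [0.3, 0.2, 0.2]
opening: 0.709
```

Run:
```python
from plan import *
s=read_state();print(s["position"],s["opening"]*87,s["force"],s["qvel"].round(1))
C,p,d=shot("wrist","w8");np.savez("pics/w8c.npz",*C)
s=read_state();print(s["position"],s["tcp_rot"][:,0])
plan([((.4635,-.3613,.011),12.8,.29,.025)])
```

```text
[ 0.45971458 -0.36297247  0.08669295] 61.6832157649931 [0.27334019 0.18541432 0.16657877] [ 1.9 -0.8  2.8  0.4  1.  -0. ]
[ 0.45945564 -0.36138313  0.08668166] [ 0.97380097  0.22739987 -0.00097921]
[{"translation":[0.04,0.01,0.76],"dr":[-0.01,0.0,0.01],"jaw":0.29},{"translation":[0.04,0.01,0.76],"dr":[-0.01,0.0,0.01],"jaw":0.29},{"translation":[0.04,0.01,0.75],"dr":[-0.01,0.0,0.01],"jaw":0.29},{"translation":[0.04,0.01,0.76],"dr":[-0.01,0.0,0.01],"jaw":0.29}]
4 rows; end [ 0.4635 -0.3614  0.0109]
```

View pics/w8.png

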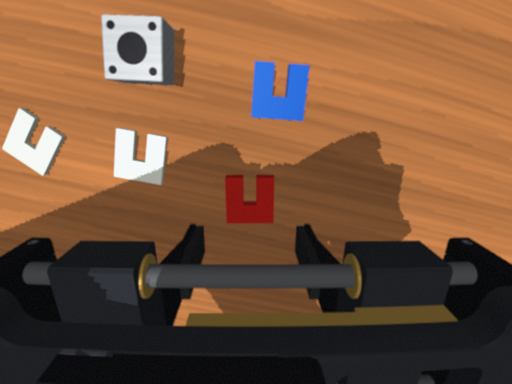

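arm_command(commands=[{"translation": [0.04,0.01,0.76],"dr": [0,0,0],"jaw": 0.29},{"translation": [0.04,0.01,0.76],"dr": [0,0,0],"jaw": 0.29},{"translation": [0.04,0.01,0.75],"dr": [0,0,0],"jaw": 0.29},{"translation": [0.04,0.01,0.76],"dr": [0,0,0],"jaw": 0.29},{"translation": [0,0,0],"dr": [0,0,0],"jaw": 0.29},{"translation": [0,0,0],"dr": [0,0,0],"jaw": 1},{"translation": [0,0,0],"dr": [0,0,0],"jaw": 1},{"translation": [0,0,0],"dr": [0,0,0],"jaw": 1},{"translation": [0,0,0],"dr": [0,0,0],"jaw": 1}])

```text
time_s: 14.72
position: [0.4645, -0.3618, 0.0124]
tcp_rot: [[0.974, 0.228, 0.0], [0.228, -0.974, -0.0], [0.0, 0.0, -1.0]]
force: [-0.9, -0.2, -1.2]
opening: 0.499
```

Run:
```python
from plan import *
s=read_state();print(s["position"],s["opening"]*87,s["force"])
p=s["position"];b=case(0.0014,-.06);print(b)
plan([((p[0],p[1],.11),12.8,1,.025),((*b,.11),98.1,1,.0249),("wait",1,1)])
```

```text
[ 0.46451496 -0.36183689  0.01237039] 43.41036695650949 [-0.86281163 -0.1612021  -1.16197052]
[0.49264011 0.17019584]
[{"translation":[0.0,0.0,-0.98],"dr":[0.0,0.0,0.02],"jaw":1},{"translation":[0.0,0.0,-0.98],"dr":[0.0,0.0,0.02],"jaw":1},{"translation":[0.0,0.0,-0.97],"dr":[0.0,0.0,0.02],"jaw":1},{"translation":[0.0,0.0,-0.98],"dr":[0.0,0.0,0.02],"jaw":1},{"translation":[0.26,-0.93,0.0],"dr":[0.0,0.0,-0.65],"jaw":1},{"translation":[0.33,-0.91,0.0],"dr":[0.0,0.0,-0.65],"jaw":1},{"translation":[0.39,-0.89,0.0],"dr":[0.0,0.0,-0.65],"jaw":1},{"translation":[0.45,-0.86,0.0],"dr":[0.0,0.0,-0.65],"jaw":1},{"translation":[0.5,-0.83,0.0],"dr":[0.0,0.0,-0.65],"jaw":1},{"translation":[0.56,-0.79,0.0],"dr":[0.0,0.0,-0.65],"jaw":1},{"translation":[0.61,-0.75,0.0],"dr":[0.0,0.0,-0.65],"jaw":1},{"translation":[0.66,-0.71,0.0],"dr":[0.0,0.0,-0.65],"jaw":1}]
[{"translation":[0.71,-0.66,0.0],"dr":[0.0,0.0,-0.65],"jaw":1},{"translation":[0.75,-0.61,0.0],"dr":[0.0,0.0,-0.65],"jaw":1},{"translation":[0.79,-0.56,0.0],"dr":[0.0,0.0,-0.65],"jaw":1},{"translation":[0.83,-0.5,0.0],"dr":[0.0,0.0,-0.65],"jaw":1},{"translation":[0.86,-0.45,0.0],"dr":[0.0,0.0,-0.65],"jaw":1},{"translation":[0.89,-0.39,0.0],"dr":[0.0,0.0,-0.65],"jaw":1},{"translation":[0.91,-0.33,0.0],"dr":[0.0,0.0,-0.65],"jaw":1},{"translation":[0.93,-0.26,0.0],"dr":[0.0,0.0,-0.65],"jaw":1},{"translation":[0.95,-0.2,0.0],"dr":[0.0,0.0,-0.65],"jaw":1},{"translation":[0.96,-0.13,0.0],"dr":[0.0,0.0,-0.65],"jaw":1},{"translation":[0.97,-0.07,0.0],"dr":[0.0,0.0,-0.65],"jaw":1},{"translation":[0.97,0.0,0.0],"dr":[0.0,0.0,-0.65],"jaw":1}]
[{"translation":[0.96,0.06,0.0],"dr":[0.0,0.0,-0.65],"jaw":1},{"translation":[0.96,0.12,0.0],"dr":[0.0,0.0,-0.65],"jaw":1},{"translation":[0.0,0.0,0.0],"dr":[0.0,0.0,0.0],"jaw":1}]
27 rows; end [0.4925 0.1702 0.11  ]
```

arm_command(commands=[{"translation": [0,0,-0.98],"dr": [0,0,0.02],"jaw": 1},{"translation": [0,0,-0.98],"dr": [0,0,0.02],"jaw": 1},{"translation": [0,0,-0.97],"dr": [0,0,0.02],"jaw": 1},{"translation": [0,0,-0.98],"dr": [0,0,0.02],"jaw": 1},{"translation": [0.26,-0.93,0],"dr": [0,0,-0.65],"jaw": 1},{"translation": [0.33,-0.91,0],"dr": [0,0,-0.65],"jaw": 1},{"translation": [0.39,-0.89,0],"dr": [0,0,-0.65],"jaw": 1},{"translation": [0.45,-0.86,0],"dr": [0,0,-0.65],"jaw": 1},{"translation": [0.5,-0.83,0],"dr": [0,0,-0.65],"jaw": 1},{"translation": [0.56,-0.79,0],"dr": [0,0,-0.65],"jaw": 1},{"translation": [0.61,-0.75,0],"dr": [0,0,-0.65],"jaw": 1},{"translation": [0.66,-0.71,0],"dr": [0,0,-0.65],"jaw": 1}])

```text
time_s: 15.72
position: [0.4746, -0.1675, 0.1101]
tcp_rot: [[0.719, 0.695, 0.001], [0.695, -0.719, -0.0], [0.0, 0.001, -1.0]]
force: [-0.6, -0.3, -0.2]
opening: 0.499
```

arm_command(commands=[{"translation": [0.71,-0.66,0],"dr": [0,0,-0.65],"jaw": 1},{"translation": [0.75,-0.61,0],"dr": [0,0,-0.65],"jaw": 1},{"translation": [0.79,-0.56,0],"dr": [0,0,-0.65],"jaw": 1},{"translation": [0.83,-0.5,0],"dr": [0,0,-0.65],"jaw": 1},{"translation": [0.86,-0.45,0],"dr": [0,0,-0.65],"jaw": 1},{"translation": [0.89,-0.39,0],"dr": [0,0,-0.65],"jaw": 1},{"translation": [0.91,-0.33,0],"dr": [0,0,-0.65],"jaw": 1},{"translation": [0.93,-0.26,0],"dr": [0,0,-0.65],"jaw": 1},{"translation": [0.95,-0.2,0],"dr": [0,0,-0.65],"jaw": 1},{"translation": [0.96,-0.13,0],"dr": [0,0,-0.65],"jaw": 1},{"translation": [0.97,-0.07,0],"dr": [0,0,-0.65],"jaw": 1},{"translation": [0.97,0,0],"dr": [0,0,-0.65],"jaw": 1}])

```text
time_s: 16.72
position: [0.4902, 0.1229, 0.1101]
tcp_rot: [[-0.015, 1.0, 0.0], [1.0, 0.015, 0.0], [0.0, 0.0, -1.0]]
force: [-0.7, -0.3, 0.1]
opening: 0.501
```

arm_command(commands=[{"translation": [0.96,0.06,0],"dr": [0,0,-0.65],"jaw": 1},{"translation": [0.96,0.12,0],"dr": [0,0,-0.65],"jaw": 1},{"translation": [0,0,0],"dr": [0,0,0],"jaw": 1},{"translation": [0,0,0],"dr": [0,0,0],"jaw": 1}])

```text
time_s: 17.05
position: [0.4925, 0.1708, 0.1099]
tcp_rot: [[-0.149, 0.989, 0.001], [0.989, 0.149, -0.0], [-0.0, 0.001, -1.0]]
force: [0.2, -1.4, -0.8]
opening: 0.5
```

Run:
```python
from plan import *
C,p,d=shot("wrist","w9");np.savez("pics/w9c.npz",*C)
s=read_state();print(s["position"],s["opening"]*87)
b=case(0.0014,-.06)
plan([((*b,.05),98.1,1,.0249),((*b,.018),98.1,1,.0125)])
```

```text
[0.49244374 0.16987869 0.10979561] 43.50609960305983
[{"translation":[0.0,0.0,0.8],"dr":[0.0,0.0,0.02],"jaw":1},{"translation":[0.01,0.0,0.8],"dr":[0.0,0.0,0.02],"jaw":1},{"translation":[0.0,0.01,0.79],"dr":[0.0,0.0,0.02],"jaw":1},{"translation":[0.0,0.0,0.43],"dr":[0.0,0.0,0.0],"jaw":1},{"translation":[0.0,0.0,0.43],"dr":[0.0,0.0,0.0],"jaw":1},{"translation":[0.0,0.0,0.42],"dr":[0.0,0.0,0.0],"jaw":1}]
6 rows; end [0.4927 0.1701 0.018 ]
```

View pics/w9.png

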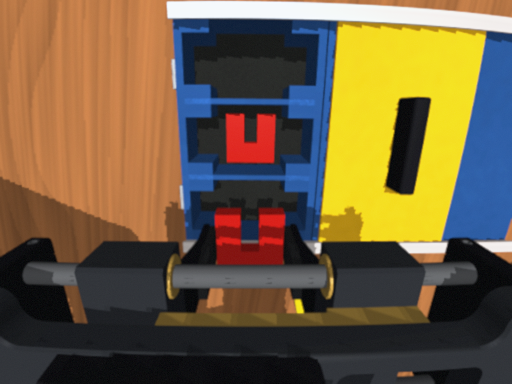

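arm_command(commands=[{"translation": [0,0,0.8],"dr": [0,0,0.02],"jaw": 1},{"translation": [0,0,0.8],"dr": [0,0,0.02],"jaw": 1},{"translation": [0,0,0.8],"dr": [0,0,0.02],"jaw": 1},{"translation": [0,0,0.43],"dr": [0,0,0],"jaw": 1},{"translation": [0,0,0.43],"dr": [0,0,0],"jaw": 1},{"translation": [0,0,0.42],"dr": [0,0,0],"jaw": 1},{"translation": [0,0,0],"dr": [0,0,0],"jaw": 1},{"translation": [0,0,0],"dr": [0,0,0],"jaw": 1}])

```text
time_s: 17.77
position: [0.493, 0.1695, 0.0173]
tcp_rot: [[-0.141, 0.99, -0.0], [0.99, 0.141, -0.0], [-0.0, -0.0, -1.0]]
force: [-0.2, 0.3, -0.6]
opening: 0.499
```

arm_command(commands=[{"translation": [0,0,0],"dr": [0,0,0],"jaw": 0.35},{"translation": [0,0,0],"dr": [0,0,0],"jaw": 0.35},{"translation": [0,0,0],"dr": [0,0,0],"jaw": 0.35},{"translation": [0,0,0],"dr": [0,0,0],"jaw": 0.35},{"translation": [0,0,-1],"dr": [0,0,0],"jaw": 0.35},{"translation": [0,0,-1],"dr": [0,0,0],"jaw": 0.35},{"translation": [0,0,-1],"dr": [0,0,0],"jaw": 0.29},{"translation": [0,0,-1],"dr": [0,0,0],"jaw": 0.29}])

```text
time_s: 18.43
position: [0.4924, 0.1698, 0.1186]
tcp_rot: [[-0.141, 0.99, -0.0], [0.99, 0.141, -0.0], [0.0, -0.0, -1.0]]
force: [0.7, -0.0, 0.1]
opening: 0.693
```

```bash
python3 parts.py t10
python3 - <<'E'
from plan import *
C,p,d=shot("wrist","w10")
plan([((.5605,-.3643,.095),9,.29,.0249),("wait",1,.29)])
E
```

```text
red    px[290. 210.] xy=(0.5612,-0.0674) 41.5x42.0 yaw90=24.4 A=140
blue   px[390. 209.] xy=(0.5590,-0.3633) 41.1x42.4 yaw90=9.1 A=147
blue   px[342. 178.] xy=(0.6550,-0.2233) 41.6x41.7 yaw90=4.8 A=137
white  px[321. 241.] xy=(0.4696,-0.1553) 44.6x45.1 yaw90=66.0 A=184
white  px[355. 237.] xy=(0.4784,-0.2557) 43.8x45.1 yaw90=2.3 A=182
white  px[355. 207.] xy=(0.5664,-0.2582) 42.9x42.8 yaw90=9.5 A=146
steel  px[321. 241.] xy=(0.4690,-0.1510) 44.3x44.6 yaw90=66.3 A=192
steel  px[355. 237.] xy=(0.4778,-0.2491) 43.9x44.6 yaw90=1.2 A=190
steel  px[354. 208.] xy=(0.5619,-0.2490) 45.2x48.9 yaw90=9.2 A=242
green  px[274. 181.] xy=(0.6481,-0.0200) 43.3x43.1 yaw90=3.5 A=160
green  px[303. 174.] xy=(0.6689,-0.1073) 43.0x43.2 yaw90=85.2 A=186
brass  px[290. 244.] xy=(0.4609,-0.0629) 44.8x45.2 yaw90=70.5 A=214
[{"translation":[-0.98,-0.02,0.05],"dr":[0.0,0.0,0.68],"jaw":0.29},{"translation":[-0.98,0.05,0.05],"dr":[0.0,0.0,0.68],"jaw":0.29},{"translation":[-0.97,0.12,0.05],"dr":[0.0,0.0,0.68],"jaw":0.29},{"translation":[-0.96,0.19,0.05],"dr":[0.0,0.0,0.68],"jaw":0.29},{"translation":[-0.95,0.25,0.
[... 538 characters left out ...]
0.68],"jaw":0.29},{"translation":[-0.61,0.77,0.04],"dr":[0.0,0.0,0.68],"jaw":0.29},{"translation":[-0.55,0.81,0.05],"dr":[0.0,0.0,0.68],"jaw":0.29},{"translation":[-0.49,0.85,0.04],"dr":[0.0,0.0,0.68],"jaw":0.29},{"translation":[-0.43,0.88,0.05],"dr":[0.0,0.0,0.68],"jaw":0.29},{"translation":[-0.36,0.91,0.04],"dr":[0.0,0.0,0.68],"jaw":0.29},{"translation":[-0.3,0.93,0.05],"dr":[0.0,0.0,0.68],"jaw":0.29},{"translation":[-0.23,0.95,0.04],"dr":[0.0,0.0,0.68],"jaw":0.29},{"translation":[-0.16,0.96,0.05],"dr":[0.0,0.0,0.68],"jaw":0.29},{"translation":[-0.1,0.98,0.04],"dr":[0.0,0.0,0.68],"jaw":0.29},{"translation":[0.0,0.0,0.0],"dr":[0.0,0.0,0.0],"jaw":0.29}]
23 rows; end [ 0.5604 -0.3644  0.0951]
```

View pics/w10.png

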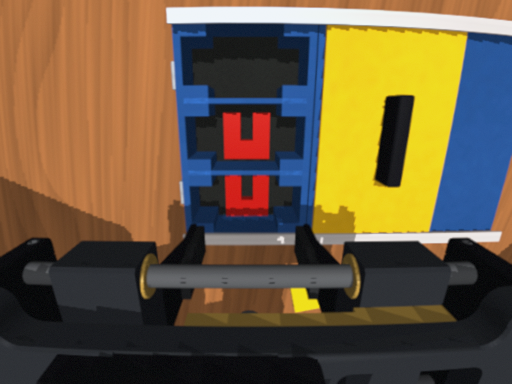

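Both red shims lie flat and centred in bays 2 and 3, at about (246,137) and (247,195). The blue shim at (390,209) in the top picture is next.

arm_command(commands=[{"translation": [-0.98,-0.02,0.05],"dr": [0,0,0.68],"jaw": 0.29},{"translation": [-0.98,0.05,0.05],"dr": [0,0,0.68],"jaw": 0.29},{"translation": [-0.97,0.12,0.05],"dr": [0,0,0.68],"jaw": 0.29},{"translation": [-0.96,0.19,0.05],"dr": [0,0,0.68],"jaw": 0.29},{"translation": [-0.95,0.25,0.05],"dr": [0,0,0.68],"jaw": 0.29},{"translation": [-0.92,0.32,0.05],"dr": [0,0,0.68],"jaw": 0.29},{"translation": [-0.9,0.39,0.05],"dr": [0,0,0.68],"jaw": 0.29},{"translation": [-0.87,0.45,0.05],"dr": [0,0,0.68],"jaw": 0.29},{"translation": [-0.84,0.51,0.05],"dr": [0,0,0.68],"jaw": 0.29},{"translation": [-0.8,0.57,0.05],"dr": [0,0,0.68],"jaw": 0.29},{"translation": [-0.75,0.62,0.05],"dr": [0,0,0.68],"jaw": 0.29},{"translation": [-0.71,0.68,0.05],"dr": [0,0,0.68],"jaw": 0.29}])

```text
time_s: 19.53
position: [0.5275, -0.1229, 0.1017]
tcp_rot: [[0.657, 0.754, -0.001], [0.754, -0.657, 0.001], [-0.0, -0.001, -1.0]]
force: [-0.4, -0.8, -0.3]
opening: 0.709
```

arm_command(commands=[{"translation": [-0.66,0.72,0.05],"dr": [0,0,0.68],"jaw": 0.29},{"translation": [-0.61,0.77,0.04],"dr": [0,0,0.68],"jaw": 0.29},{"translation": [-0.55,0.81,0.05],"dr": [0,0,0.68],"jaw": 0.29},{"translation": [-0.49,0.85,0.04],"dr": [0,0,0.68],"jaw": 0.29},{"translation": [-0.43,0.88,0.05],"dr": [0,0,0.68],"jaw": 0.29},{"translation": [-0.36,0.91,0.04],"dr": [0,0,0.68],"jaw": 0.29},{"translation": [-0.3,0.93,0.05],"dr": [0,0,0.68],"jaw": 0.29},{"translation": [-0.23,0.95,0.04],"dr": [0,0,0.68],"jaw": 0.29},{"translation": [-0.16,0.96,0.05],"dr": [0,0,0.68],"jaw": 0.29},{"translation": [-0.1,0.98,0.04],"dr": [0,0,0.68],"jaw": 0.29},{"translation": [0,0,0],"dr": [0,0,0],"jaw": 0.29}])

```text
time_s: 20.45
position: [0.5579, -0.3704, 0.0905]
tcp_rot: [[0.99, 0.14, 0.002], [0.14, -0.99, -0.004], [0.002, 0.004, -1.0]]
force: [0.9, -0.9, 0.3]
opening: 0.709
```

Run:
```python
from plan import *
C,p,d=shot("wrist","w11")
s=read_state();print(s["position"],s["opening"]*87,s["tcp_rot"][:,0])
plan([((.5605,-.3643,.011),9,.29,.025)])
```

```text
[ 0.55710869 -0.36751285  0.09024975] 62.21766939653742 [9.89768821e-01 1.42679989e-01 3.19004209e-04]
[{"translation":[0.04,-0.03,0.79],"dr":[0.0,0.0,-0.03],"jaw":0.29},{"translation":[0.04,-0.03,0.79],"dr":[0.0,0.0,-0.03],"jaw":0.29},{"translation":[0.04,-0.02,0.79],"dr":[0.0,0.0,-0.03],"jaw":0.29},{"translation":[0.03,-0.03,0.8],"dr":[0.0,0.0,-0.03],"jaw":0.29}]
4 rows; end [ 0.5604 -0.3643  0.011 ]
```

View pics/w11.png

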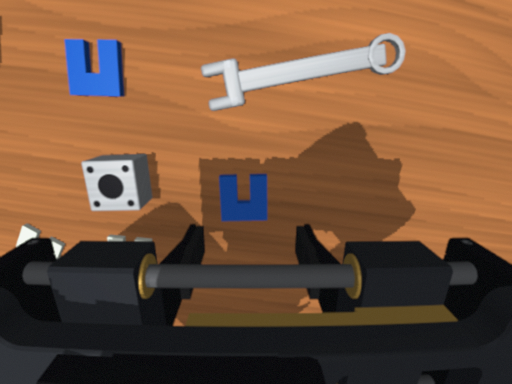

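arm_command(commands=[{"translation": [0.04,-0.03,0.79],"dr": [0,0,-0.03],"jaw": 0.29},{"translation": [0.04,-0.03,0.79],"dr": [0,0,-0.03],"jaw": 0.29},{"translation": [0.04,-0.02,0.79],"dr": [0,0,-0.03],"jaw": 0.29},{"translation": [0.03,-0.03,0.8],"dr": [0,0,-0.03],"jaw": 0.29},{"translation": [0,0,0],"dr": [0,0,0],"jaw": 0.29},{"translation": [0,0,0],"dr": [0,0,0],"jaw": 1},{"translation": [0,0,0],"dr": [0,0,0],"jaw": 1},{"translation": [0,0,0],"dr": [0,0,0],"jaw": 1},{"translation": [0,0,0],"dr": [0,0,0],"jaw": 1}])

```text
time_s: 21.25
position: [0.5606, -0.3613, 0.0123]
tcp_rot: [[0.987, 0.158, -0.0], [0.158, -0.987, 0.0], [-0.0, -0.0, -1.0]]
force: [-0.3, -0.5, -0.2]
opening: 0.498
```

Run:
```python
from plan import *
s=read_state();print(s["position"],s["opening"]*87,s["force"])
p=s["position"];b=case(0.0014,-.06);print(b)
plan([((p[0],p[1],.11),9,1,.025),((*b,.115),98.1,1,.0249),("wait",1,1)])
```

```text
[ 0.56060378 -0.36127919  0.01225502] 43.31824796587131 [-0.28485672 -0.53432329 -0.15286051]
[0.49264011 0.17019584]
[{"translation":[0.0,0.0,-0.98],"dr":[0.0,0.0,0.0],"jaw":1},{"translation":[0.0,0.0,-0.98],"dr":[0.0,0.0,0.0],"jaw":1},{"translation":[0.0,0.0,-0.97],"dr":[0.0,0.0,0.0],"jaw":1},{"translation":[0.0,0.0,-0.98],"dr":[0.0,0.0,0.0],"jaw":1},{"translation":[0.03,-0.97,-0.01],"dr":[0.0,0.0,-0.67],"jaw":1},{"translation":[0.1,-0.97,-0.01],"dr":[0.0,0.0,-0.67],"jaw":1},{"translation":[0.17,-0.96,-0.01],"dr":[0.0,0.0,-0.67],"jaw":1},{"translation":[0.23,-0.95,-0.01],"dr":[0.0,0.0,-0.67],"jaw":1},{"translation":[0.3,-0.93,-0.01],"dr":[0.0,0.0,-0.67],"jaw":1},{"translation":[0.36,-0.9,-0.01],"dr":[0.0,0.0,-0.67],"jaw":1},{"translation":[0.43,-0.88,-0.01],"dr":[0.0,0.0,-0.67],"jaw":1},{"translation":[0.49,-0.84,-0.01],"dr":[0.0,0.0,-0.67],"jaw":1}]
[{"translation":[0.54,-0.81,-0.01],"dr":[0.0,0.0,-0.67],"jaw":1},{"translation":[0.6,-0.77,-0.01],"dr":[0.0,0.0,-0.67],"jaw":1},{"translation":[0.65,-0.72,-0.01],"dr":[0.0,0.0,-0.67],"jaw":1},{"translation":[0.7,-0.68,-0.01],"dr":[0.0,0.0,-0.67],"jaw":1},{"translation":[0.75,-0.62,-0.01],"dr":[0.0,0.0,-0.67],"jaw":1},{"translation":[0.79,-0.57,-0.01],"dr":[0.0,0.0,-0.67],"jaw":1},{"translation":[0.83,-0.52,-0.01],"dr":[0.0,0.0,-0.67],"jaw":1},{"translation":[0.86,-0.46,-0.01],"dr":[0.0,0.0,-0.67],"jaw":1},{"translation":[0.89,-0.39,-0.01],"dr":[0.0,0.0,-0.67],"jaw":1},{"translation":[0.92,-0.33,-0.01],"dr":[0.0,0.0,-0.67],"jaw":1},{"translation":[0.94,-0.27,0.0],"dr":[0.0,0.0,-0.67],"jaw":1},{"translation":[0.95,-0.2,-0.01],"dr":[0.0,0.0,-0.67],"jaw":1}]
[{"translation":[0.96,-0.13,0.0],"dr":[0.0,0.0,-0.67],"jaw":1},{"translation":[0.97,-0.06,-0.01],"dr":[0.0,0.0,-0.67],"jaw":1},{"translation":[0.0,0.0,0.0],"dr":[0.0,0.0,0.0],"jaw":1}]
27 rows; end [0.4927 0.1702 0.115 ]
```

arm_command(commands=[{"translation": [0,0,-0.98],"dr": [0,0,0],"jaw": 1},{"translation": [0,0,-0.98],"dr": [0,0,0],"jaw": 1},{"translation": [0,0,-0.97],"dr": [0,0,0],"jaw": 1},{"translation": [0,0,-0.98],"dr": [0,0,0],"jaw": 1},{"translation": [0.03,-0.97,-0.01],"dr": [0,0,-0.67],"jaw": 1},{"translation": [0.1,-0.97,-0.01],"dr": [0,0,-0.67],"jaw": 1},{"translation": [0.17,-0.96,-0.01],"dr": [0,0,-0.67],"jaw": 1},{"translation": [0.23,-0.95,-0.01],"dr": [0,0,-0.67],"jaw": 1},{"translation": [0.3,-0.93,-0.01],"dr": [0,0,-0.67],"jaw": 1},{"translation": [0.36,-0.9,-0.01],"dr": [0,0,-0.67],"jaw": 1},{"translation": [0.43,-0.88,-0.01],"dr": [0,0,-0.67],"jaw": 1},{"translation": [0.49,-0.84,-0.01],"dr": [0,0,-0.67],"jaw": 1}])

```text
time_s: 22.25
position: [0.5356, -0.167, 0.1122]
tcp_rot: [[0.75, 0.662, 0.0], [0.662, -0.75, 0.0], [0.0, 0.0, -1.0]]
force: [0.2, -0.1, -0.2]
opening: 0.498
```

arm_command(commands=[{"translation": [0.54,-0.81,-0.01],"dr": [0,0,-0.67],"jaw": 1},{"translation": [0.6,-0.77,-0.01],"dr": [0,0,-0.67],"jaw": 1},{"translation": [0.65,-0.72,-0.01],"dr": [0,0,-0.67],"jaw": 1},{"translation": [0.7,-0.68,-0.01],"dr": [0,0,-0.67],"jaw": 1},{"translation": [0.75,-0.62,-0.01],"dr": [0,0,-0.67],"jaw": 1},{"translation": [0.79,-0.57,-0.01],"dr": [0,0,-0.67],"jaw": 1},{"translation": [0.83,-0.52,-0.01],"dr": [0,0,-0.67],"jaw": 1},{"translation": [0.86,-0.46,-0.01],"dr": [0,0,-0.67],"jaw": 1},{"translation": [0.89,-0.39,-0.01],"dr": [0,0,-0.67],"jaw": 1},{"translation": [0.92,-0.33,-0.01],"dr": [0,0,-0.67],"jaw": 1},{"translation": [0.94,-0.27,0],"dr": [0,0,-0.67],"jaw": 1},{"translation": [0.95,-0.2,-0.01],"dr": [0,0,-0.67],"jaw": 1}])

```text
time_s: 23.25
position: [0.4985, 0.1229, 0.1149]
tcp_rot: [[0.006, 1.0, 0.0], [1.0, -0.006, 0.0], [0.0, 0.0, -1.0]]
force: [-0.3, -0.2, -0.3]
opening: 0.498
```

arm_command(commands=[{"translation": [0.96,-0.13,0],"dr": [0,0,-0.67],"jaw": 1},{"translation": [0.97,-0.06,-0.01],"dr": [0,0,-0.67],"jaw": 1},{"translation": [0,0,0],"dr": [0,0,0],"jaw": 1},{"translation": [0,0,0],"dr": [0,0,0],"jaw": 1}])

```text
time_s: 23.58
position: [0.4925, 0.1708, 0.1151]
tcp_rot: [[-0.133, 0.991, 0.0], [0.991, 0.133, -0.0], [-0.0, 0.0, -1.0]]
force: [-0.5, 0.8, -1.2]
opening: 0.497
```

Run:
```python
from plan import *
C,p,d=shot("wrist","w12")
s=read_state();print(s["position"],s["opening"]*87)
b=case(0.0014,-.06)
plan([((*b,.06),98.1,1,.0249),((*b,.030),98.1,1,.0125)])
```

```text
[0.49279013 0.16996792 0.11502906] 43.39863878773605
[{"translation":[0.0,0.0,0.73],"dr":[0.0,0.0,-0.03],"jaw":1},{"translation":[0.01,0.0,0.74],"dr":[0.0,0.0,-0.03],"jaw":1},{"translation":[0.0,-0.01,0.73],"dr":[0.0,0.0,-0.03],"jaw":1},{"translation":[0.0,0.0,0.4],"dr":[0.0,0.0,0.0],"jaw":1},{"translation":[0.0,0.0,0.4],"dr":[0.0,0.0,0.0],"jaw":1},{"translation":[0.0,0.0,0.4],"dr":[0.0,0.0,0.0],"jaw":1}]
6 rows; end [0.4925 0.1702 0.03  ]
```

View pics/w12.png

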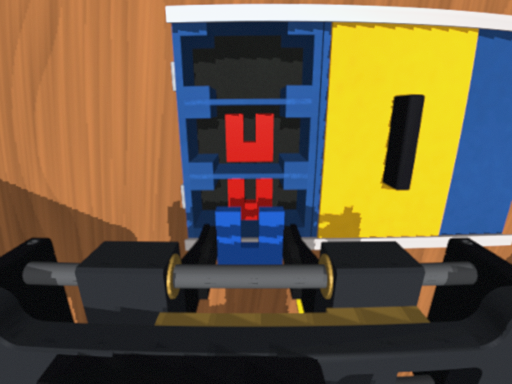

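arm_command(commands=[{"translation": [0,0,0.73],"dr": [0,0,-0.03],"jaw": 1},{"translation": [0,0,0.74],"dr": [0,0,-0.03],"jaw": 1},{"translation": [0,0,0.73],"dr": [0,0,-0.03],"jaw": 1},{"translation": [0,0,0.4],"dr": [0,0,0],"jaw": 1},{"translation": [0,0,0.4],"dr": [0,0,0],"jaw": 1},{"translation": [0,0,0.4],"dr": [0,0,0],"jaw": 1},{"translation": [0,0,0],"dr": [0,0,0],"jaw": 1},{"translation": [0,0,0],"dr": [0,0,0],"jaw": 1}])

```text
time_s: 24.3
position: [0.4931, 0.1695, 0.0296]
tcp_rot: [[-0.139, 0.99, -0.0], [0.99, 0.139, -0.0], [-0.0, -0.0, -1.0]]
force: [-0.8, 0.6, -0.7]
opening: 0.499
```

arm_command(commands=[{"translation": [0,0,0],"dr": [0,0,0],"jaw": 0.35},{"translation": [0,0,0],"dr": [0,0,0],"jaw": 0.35},{"translation": [0,0,0],"dr": [0,0,0],"jaw": 0.35},{"translation": [0,0,0],"dr": [0,0,0],"jaw": 0.35},{"translation": [0,0,-1],"dr": [0,0,0],"jaw": 0.35},{"translation": [0,0,-1],"dr": [0,0,0],"jaw": 0.35},{"translation": [0,0,-1],"dr": [0,0,0],"jaw": 0.29},{"translation": [0,0,-0.5],"dr": [0,0,0],"jaw": 0.29}])

```text
time_s: 24.97
position: [0.4941, 0.1702, 0.12]
tcp_rot: [[-0.14, 0.99, 0.004], [0.99, 0.14, 0.001], [-0.0, 0.004, -1.0]]
force: [1.0, -0.4, -0.4]
opening: 0.692
```

```bash
python3 parts.py t13
python3 - <<'E'
from plan import *
C,p,d=shot("wrist","w13")
plan([((.6565,-.2243,.095),5,.29,.0249),("wait",1,.29)])
E
```

```text
red    px[290. 210.] xy=(0.5616,-0.0673) 41.7x41.8 yaw90=24.0 A=138
blue   px[342. 178.] xy=(0.6552,-0.2233) 41.8x41.8 yaw90=5.1 A=138
white  px[321. 241.] xy=(0.4695,-0.1553) 44.6x44.9 yaw90=66.3 A=184
white  px[355. 237.] xy=(0.4784,-0.2558) 43.8x44.9 yaw90=2.3 A=181
white  px[355. 208.] xy=(0.5663,-0.2586) 42.8x43.4 yaw90=8.3 A=145
steel  px[321. 241.] xy=(0.4687,-0.1510) 44.2x44.7 yaw90=66.4 A=192
steel  px[355. 237.] xy=(0.4778,-0.2491) 43.8x44.6 yaw90=1.3 A=189
steel  px[354. 208.] xy=(0.5619,-0.2491) 45.2x49.1 yaw90=9.0 A=242
green  px[274. 181.] xy=(0.6480,-0.0199) 43.2x42.9 yaw90=3.5 A=160
green  px[303. 173.] xy=(0.6689,-0.1067) 42.9x42.5 yaw90=87.1 A=185
brass  px[290. 244.] xy=(0.4607,-0.0626) 44.4x45.0 yaw90=71.3 A=214
[{"translation":[-0.92,0.23,0.06],"dr":[0.0,0.0,0.86],"jaw":0.29},{"translation":[-0.89,0.31,0.06],"dr":[0.0,0.0,0.86],"jaw":0.29},{"translation":[-0.86,0.39,0.06],"dr":[0.0,0.0,0.86],"jaw":0.29},{"translation":[-0.82,0.47,0.06],"dr":[0.0,0.0,0.86],"jaw":0.29},{"translation":[-0.78,0.54,0.06],"dr":[0.0,0.0,0.86],"jaw":0.29},{"translation":[-0.73,0.61,0.06]
[... 208 characters left out ...]
,0.86],"jaw":0.29},{"translation":[-0.46,0.83,0.06],"dr":[0.0,0.0,0.86],"jaw":0.29},{"translation":[-0.39,0.87,0.05],"dr":[0.0,0.0,0.86],"jaw":0.29},{"translation":[-0.31,0.9,0.06],"dr":[0.0,0.0,0.86],"jaw":0.29}]
[{"translation":[-0.23,0.92,0.05],"dr":[0.0,0.0,0.86],"jaw":0.29},{"translation":[-0.14,0.94,0.06],"dr":[0.0,0.0,0.86],"jaw":0.29},{"translation":[-0.06,0.94,0.05],"dr":[0.0,0.0,0.86],"jaw":0.29},{"translation":[0.03,0.95,0.06],"dr":[0.0,0.0,0.86],"jaw":0.29},{"translation":[0.11,0.94,0.05],"dr":[0.0,0.0,0.86],"jaw":0.29},{"translation":[0.2,0.92,0.06],"dr":[0.0,0.0,0.86],"jaw":0.29},{"translation":[0.0,0.0,0.0],"dr":[0.0,0.0,0.0],"jaw":0.29}]
19 rows; end [ 0.6565 -0.2243  0.0949]
```

View pics/w13.png

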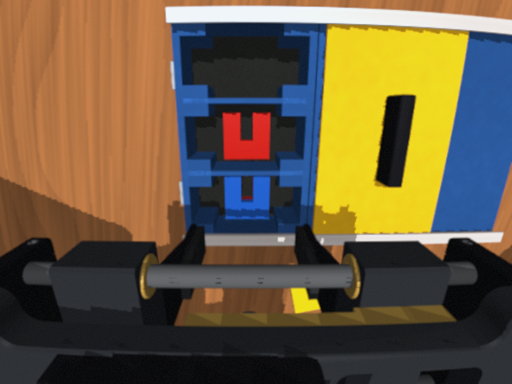

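arm_command(commands=[{"translation": [-0.92,0.23,0.06],"dr": [0,0,0.86],"jaw": 0.29},{"translation": [-0.89,0.31,0.06],"dr": [0,0,0.86],"jaw": 0.29},{"translation": [-0.86,0.39,0.06],"dr": [0,0,0.86],"jaw": 0.29},{"translation": [-0.82,0.47,0.06],"dr": [0,0,0.86],"jaw": 0.29},{"translation": [-0.78,0.54,0.06],"dr": [0,0,0.86],"jaw": 0.29},{"translation": [-0.73,0.61,0.06],"dr": [0,0,0.86],"jaw": 0.29},{"translation": [-0.67,0.67,0.05],"dr": [0,0,0.86],"jaw": 0.29},{"translation": [-0.6,0.73,0.06],"dr": [0,0,0.86],"jaw": 0.29},{"translation": [-0.54,0.78,0.05],"dr": [0,0,0.86],"jaw": 0.29},{"translation": [-0.46,0.83,0.06],"dr": [0,0,0.86],"jaw": 0.29},{"translation": [-0.39,0.87,0.05],"dr": [0,0,0.86],"jaw": 0.29},{"translation": [-0.31,0.9,0.06],"dr": [0,0,0.86],"jaw": 0.29}])

```text
time_s: 26.07
position: [0.6, -0.0942, 0.0984]
tcp_rot: [[0.81, 0.586, -0.002], [0.586, -0.81, 0.001], [-0.001, -0.002, -1.0]]
force: [0.0, 0.3, -1.0]
opening: 0.712
```

arm_command(commands=[{"translation": [-0.23,0.92,0.05],"dr": [0,0,0.86],"jaw": 0.29},{"translation": [-0.14,0.94,0.06],"dr": [0,0,0.86],"jaw": 0.29},{"translation": [-0.06,0.94,0.05],"dr": [0,0,0.86],"jaw": 0.29},{"translation": [0.03,0.95,0.06],"dr": [0,0,0.86],"jaw": 0.29},{"translation": [0.11,0.94,0.05],"dr": [0,0,0.86],"jaw": 0.29},{"translation": [0.2,0.92,0.06],"dr": [0,0,0.86],"jaw": 0.29},{"translation": [0,0,0],"dr": [0,0,0],"jaw": 0.29},{"translation": [0,0,0],"dr": [0,0,0],"jaw": 0.29}])

```text
time_s: 26.73
position: [0.6538, -0.2256, 0.0899]
tcp_rot: [[0.996, 0.089, -0.002], [0.089, -0.996, 0.001], [-0.002, -0.001, -1.0]]
force: [0.2, 1.3, -0.3]
opening: 0.708
```

Run:
```python
from plan import *
C,p,d=shot("wrist","w14")
s=read_state();print(s["position"],s["opening"]*87,s["tcp_rot"][:,0])
plan([((.6565,-.2243,.011),5,.29,.025)])
```

```text
[ 0.65330409 -0.22421425  0.0900677 ] 61.97359983476212 [ 0.99590386  0.09037761 -0.00271784]
[{"translation":[0.03,0.01,0.79],"dr":[-0.01,0.01,0.01],"jaw":0.29},{"translation":[0.03,0.0,0.79],"dr":[-0.01,0.01,0.01],"jaw":0.29},{"translation":[0.04,0.0,0.79],"dr":[-0.01,0.01,0.01],"jaw":0.29},{"translation":[0.03,0.01,0.79],"dr":[-0.01,0.01,0.01],"jaw":0.29}]
4 rows; end [ 0.6565 -0.2244  0.0111]
```

View pics/w14.png

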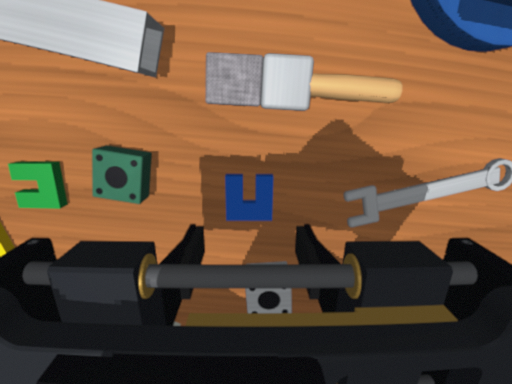

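arm_command(commands=[{"translation": [0.03,0,0.79],"dr": [0,0,0],"jaw": 0.29},{"translation": [0.03,0,0.79],"dr": [0,0,0],"jaw": 0.29},{"translation": [0.04,0,0.79],"dr": [0,0,0],"jaw": 0.29},{"translation": [0.03,0,0.79],"dr": [0,0,0],"jaw": 0.29},{"translation": [0,0,0],"dr": [0,0,0],"jaw": 0.29},{"translation": [0,0,0],"dr": [0,0,0],"jaw": 1},{"translation": [0,0,0],"dr": [0,0,0],"jaw": 1},{"translation": [0,0,0],"dr": [0,0,0],"jaw": 1},{"translation": [0,0,0],"dr": [0,0,0],"jaw": 1}])

```text
time_s: 27.53
position: [0.6579, -0.2242, 0.0137]
tcp_rot: [[0.996, 0.091, 0.001], [0.091, -0.996, -0.0], [0.001, 0.0, -1.0]]
force: [-0.1, 0.1, -0.8]
opening: 0.497
```

Run:
```python
from plan import *
s=read_state();print(s["position"],s["opening"]*87,s["force"])
p=s["position"];b=case(0.0014,.06);print(b)
plan([((p[0],p[1],.11),5,1,.025),((*b,.115),98.1,1,.0249),("wait",1,1)])
```

```text
[ 0.65791572 -0.22415046  0.01366155] 43.20055982153418 [-0.0690361   0.10015344 -0.82777727]
[0.47573196 0.28899868]
[{"translation":[0.0,0.0,-0.96],"dr":[0.0,0.0,0.01],"jaw":1},{"translation":[0.0,0.0,-0.96],"dr":[0.0,0.0,0.01],"jaw":1},{"translation":[0.0,0.0,-0.97],"dr":[0.0,0.0,0.01],"jaw":1},{"translation":[0.0,0.0,-0.96],"dr":[0.0,0.0,0.01],"jaw":1},{"translation":[-0.25,-0.96,-0.01],"dr":[0.0,0.0,-0.71],"jaw":1},{"translation":[-0.18,-0.97,-0.01],"dr":[0.0,0.0,-0.71],"jaw":1},{"translation":[-0.1,-0.98,-0.01],"dr":[0.0,0.0,-0.71],"jaw":1},{"translation":[-0.03,-0.99,-0.01],"dr":[0.0,0.0,-0.71],"jaw":1},{"translation":[0.04,-0.99,-0.01],"dr":[0.0,0.0,-0.71],"jaw":1},{"translation":[0.12,-0.98,-0.01],"dr":[0.0,0.0,-0.71],"jaw":1},{"translation":[0.19,-0.97,-0.01],"dr":[0.0,0.0,-0.71],"jaw":1},{"translation":[0.26,-0.96,-0.01],"dr":[0.0,0.0,-0.71],"jaw":1}]
[{"translation":[0.33,-0.93,-0.01],"dr":[0.0,0.0,-0.71],"jaw":1},{"translation":[0.4,-0.91,-0.01],"dr":[0.0,0.0,-0.71],"jaw":1},{"translation":[0.47,-0.87,-0.01],"dr":[0.0,0.0,-0.71],"jaw":1},{"translation":[0.53,-0.84,-0.01],"dr":[0.0,0.0,-0.71],"jaw":1},{"translation":[0.59,-0.8,-0.01],"dr":[0.0,0.0,-0.71],"jaw":1},{"translation":[0.65,-0.75,-0.01],"dr":[0.0,0.0,-0.71],"jaw":1},{"translation":[0.7,-0.7,-0.01],"dr":[0.0,0.0,-0.71],"jaw":1},{"translation":[0.75,-0.65,-0.01],"dr":[0.0,0.0,-0.71],"jaw":1},{"translation":[0.8,-0.59,-0.01],"dr":[0.0,0.0,-0.71],"jaw":1},{"translation":[0.84,-0.53,-0.01],"dr":[0.0,0.0,-0.71],"jaw":1},{"translation":[0.87,-0.46,-0.01],"dr":[0.0,0.0,-0.71],"jaw":1},{"translation":[0.9,-0.4,-0.01],"dr":[0.0,0.0,-0.71],"jaw":1}]
[{"translation":[0.93,-0.33,-0.01],"dr":[0.0,0.0,-0.71],"jaw":1},{"translation":[0.96,-0.25,0.0],"dr":[0.0,0.0,-0.71],"jaw":1},{"translation":[0.0,0.0,0.0],"dr":[0.0,0.0,0.0],"jaw":1}]
27 rows; end [0.4758 0.2891 0.1149]
```

arm_command(commands=[{"translation": [0,0,-0.96],"dr": [0,0,0.01],"jaw": 1},{"translation": [0,0,-0.96],"dr": [0,0,0.01],"jaw": 1},{"translation": [0,0,-0.97],"dr": [0,0,0.01],"jaw": 1},{"translation": [0,0,-0.96],"dr": [0,0,0.01],"jaw": 1},{"translation": [-0.25,-0.96,-0.01],"dr": [0,0,-0.71],"jaw": 1},{"translation": [-0.18,-0.97,-0.01],"dr": [0,0,-0.71],"jaw": 1},{"translation": [-0.1,-0.98,-0.01],"dr": [0,0,-0.71],"jaw": 1},{"translation": [-0.03,-0.99,-0.01],"dr": [0,0,-0.71],"jaw": 1},{"translation": [0.04,-0.99,-0.01],"dr": [0,0,-0.71],"jaw": 1},{"translation": [0.12,-0.98,-0.01],"dr": [0,0,-0.71],"jaw": 1},{"translation": [0.19,-0.97,-0.01],"dr": [0,0,-0.71],"jaw": 1},{"translation": [0.26,-0.96,-0.01],"dr": [0,0,-0.71],"jaw": 1}])

```text
time_s: 28.53
position: [0.5912, -0.0369, 0.1118]
tcp_rot: [[0.775, 0.632, 0.001], [0.632, -0.775, -0.0], [0.001, 0.001, -1.0]]
force: [-0.1, 0.2, -0.5]
opening: 0.498
```

arm_command(commands=[{"translation": [0.33,-0.93,-0.01],"dr": [0,0,-0.71],"jaw": 1},{"translation": [0.4,-0.91,-0.01],"dr": [0,0,-0.71],"jaw": 1},{"translation": [0.47,-0.87,-0.01],"dr": [0,0,-0.71],"jaw": 1},{"translation": [0.53,-0.84,-0.01],"dr": [0,0,-0.71],"jaw": 1},{"translation": [0.59,-0.8,-0.01],"dr": [0,0,-0.71],"jaw": 1},{"translation": [0.65,-0.75,-0.01],"dr": [0,0,-0.71],"jaw": 1},{"translation": [0.7,-0.7,-0.01],"dr": [0,0,-0.71],"jaw": 1},{"translation": [0.75,-0.65,-0.01],"dr": [0,0,-0.71],"jaw": 1},{"translation": [0.8,-0.59,-0.01],"dr": [0,0,-0.71],"jaw": 1},{"translation": [0.84,-0.53,-0.01],"dr": [0,0,-0.71],"jaw": 1},{"translation": [0.87,-0.46,-0.01],"dr": [0,0,-0.71],"jaw": 1},{"translation": [0.9,-0.4,-0.01],"dr": [0,0,-0.71],"jaw": 1}])

```text
time_s: 29.53
position: [0.4919, 0.2433, 0.1148]
tcp_rot: [[-0.006, 1.0, 0.001], [1.0, 0.006, 0.0], [0.0, 0.001, -1.0]]
force: [-0.3, 0.7, 0.3]
opening: 0.495
```

arm_command(commands=[{"translation": [0.93,-0.33,0],"dr": [0,0,-0.71],"jaw": 1},{"translation": [0.96,-0.25,0],"dr": [0,0,-0.71],"jaw": 1},{"translation": [0,0,0],"dr": [0,0,0],"jaw": 1},{"translation": [0,0,0],"dr": [0,0,0],"jaw": 1}])

```text
time_s: 29.87
position: [0.4754, 0.2899, 0.1146]
tcp_rot: [[-0.153, 0.988, 0.001], [0.988, 0.153, 0.0], [-0.0, 0.001, -1.0]]
force: [-0.2, 0.5, -0.6]
opening: 0.494
```

Run:
```python
from plan import *
C,p,d=shot("wrist","w15")
s=read_state();print(s["position"],s["opening"]*87)
b=case(0.0014,.06)
plan([((*b,.05),98.1,1,.0249),((*b,.019),98.1,1,.0125)])
```

```text
[0.4758543  0.28908293 0.11450039] 43.344830623787786
[{"translation":[0.0,0.0,0.86],"dr":[0.0,0.0,0.03],"jaw":1},{"translation":[0.0,0.0,0.86],"dr":[0.0,0.0,0.03],"jaw":1},{"translation":[0.0,-0.01,0.86],"dr":[0.0,0.0,0.03],"jaw":1},{"translation":[0.0,0.0,0.41],"dr":[0.0,0.0,0.0],"jaw":1},{"translation":[0.0,0.0,0.42],"dr":[0.0,0.0,0.0],"jaw":1},{"translation":[0.0,0.0,0.41],"dr":[0.0,0.0,0.0],"jaw":1}]
6 rows; end [0.4757 0.289  0.019 ]
```

View pics/w15.png

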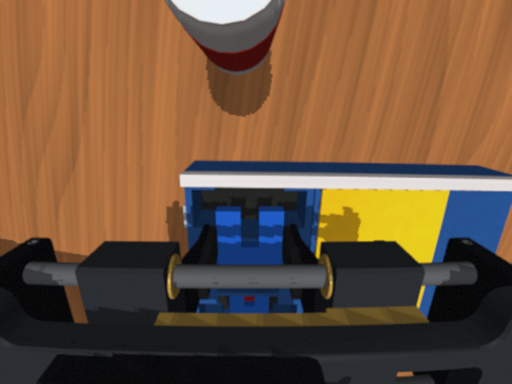

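arm_command(commands=[{"translation": [0,0,0.86],"dr": [0,0,0.03],"jaw": 1},{"translation": [0,0,0.86],"dr": [0,0,0.03],"jaw": 1},{"translation": [0,0,0.86],"dr": [0,0,0.03],"jaw": 1},{"translation": [0,0,0.41],"dr": [0,0,0],"jaw": 1},{"translation": [0,0,0.41],"dr": [0,0,0],"jaw": 1},{"translation": [0,0,0.42],"dr": [0,0,0],"jaw": 1},{"translation": [0,0,0],"dr": [0,0,0],"jaw": 1},{"translation": [0,0,0],"dr": [0,0,0],"jaw": 1}])

```text
time_s: 30.58
position: [0.4763, 0.2887, 0.0185]
tcp_rot: [[-0.141, 0.99, 0.0], [0.99, 0.141, 0.0], [0.0, 0.0, -1.0]]
force: [0.4, 0.9, -0.4]
opening: 0.499
```

arm_command(commands=[{"translation": [0,0,0],"dr": [0,0,0],"jaw": 0.35},{"translation": [0,0,0],"dr": [0,0,0],"jaw": 0.35},{"translation": [0,0,0],"dr": [0,0,0],"jaw": 0.35},{"translation": [0,0,0],"dr": [0,0,0],"jaw": 0.35},{"translation": [0,0,-1],"dr": [0,0,0],"jaw": 0.35},{"translation": [0,0,-1],"dr": [0,0,0],"jaw": 0.35},{"translation": [0,0,-1],"dr": [0,0,0],"jaw": 0.29},{"translation": [0,0,-1],"dr": [0,0,0],"jaw": 0.29}])

```text
time_s: 31.25
position: [0.4756, 0.2889, 0.1197]
tcp_rot: [[-0.141, 0.99, -0.0], [0.99, 0.141, -0.0], [-0.0, -0.0, -1.0]]
force: [0.7, 0.6, -0.8]
opening: 0.694
```

```bash
python3 parts.py t16
python3 - <<'E'
from plan import *
C,p,d=shot("wrist","w16")
plan([((.480,-.2568,.095),2,.29,.0249),("wait",1,.29)])
E
```

```text
red    px[290. 210.] xy=(0.5614,-0.0674) 41.8x41.9 yaw90=25.2 A=136
white  px[321. 241.] xy=(0.4696,-0.1553) 44.6x44.9 yaw90=66.2 A=184
white  px[355. 237.] xy=(0.4785,-0.2557) 43.8x44.9 yaw90=2.0 A=181
white  px[354. 208.] xy=(0.5663,-0.2583) 43.2x43.6 yaw90=9.5 A=148
steel  px[321. 241.] xy=(0.4689,-0.1511) 44.2x44.5 yaw90=66.2 A=192
steel  px[355. 237.] xy=(0.4778,-0.2491) 43.9x44.6 yaw90=1.2 A=189
steel  px[354. 208.] xy=(0.5619,-0.2491) 45.2x48.6 yaw90=9.3 A=242
green  px[274. 181.] xy=(0.6480,-0.0198) 43.1x43.0 yaw90=4.0 A=159
green  px[303. 173.] xy=(0.6688,-0.1071) 43.0x42.6 yaw90=85.7 A=184
brass  px[290. 244.] xy=(0.4606,-0.0630) 45.5x45.1 yaw90=70.4 A=217
[{"translation":[-0.98,-0.14,0.05],"dr":[0.0,0.0,0.73],"jaw":0.29},{"translation":[-0.99,-0.06,0.05],"dr":[0.0,0.0,0.73],"jaw":0.29},{"translation":[-0.99,0.01,0.05],"dr":[0.0,0.0,0.73],"jaw":0.29},{"translation":[-0.99,0.09,0.05],"dr":[0.0,0.0,0.73],"jaw":0.29},{"translation":[-0.98,0.16,0.05],"dr":[0.0,0.0,0.73],"jaw":0.29},{"translation":[-0.97,0.24,0.05],"dr":[0.0,0.0,0.73],"jaw":0.29},{"translation":[-0.94,0.31,0.05]
[... 404 characters left out ...]
0,0.73],"jaw":0.29},{"translation":[-0.65,0.75,0.05],"dr":[0.0,0.0,0.73],"jaw":0.29},{"translation":[-0.59,0.8,0.04],"dr":[0.0,0.0,0.73],"jaw":0.29},{"translation":[-0.53,0.84,0.05],"dr":[0.0,0.0,0.73],"jaw":0.29},{"translation":[-0.47,0.88,0.04],"dr":[0.0,0.0,0.73],"jaw":0.29},{"translation":[-0.4,0.91,0.05],"dr":[0.0,0.0,0.73],"jaw":0.29},{"translation":[-0.32,0.94,0.04],"dr":[0.0,0.0,0.73],"jaw":0.29},{"translation":[-0.25,0.96,0.05],"dr":[0.0,0.0,0.73],"jaw":0.29},{"translation":[-0.18,0.98,0.04],"dr":[0.0,0.0,0.73],"jaw":0.29},{"translation":[-0.1,1.0,0.05],"dr":[0.0,0.0,0.73],"jaw":0.29},{"translation":[0.0,0.0,0.0],"dr":[0.0,0.0,0.0],"jaw":0.29}]
23 rows; end [ 0.4801 -0.2569  0.095 ]
```

View pics/w16.png

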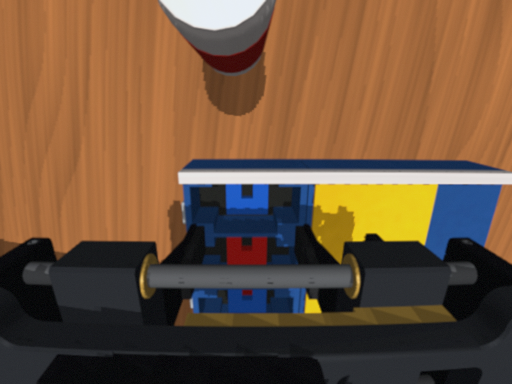

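arm_command(commands=[{"translation": [-0.98,-0.14,0.05],"dr": [0,0,0.73],"jaw": 0.29},{"translation": [-0.99,-0.06,0.05],"dr": [0,0,0.73],"jaw": 0.29},{"translation": [-0.99,0.01,0.05],"dr": [0,0,0.73],"jaw": 0.29},{"translation": [-0.99,0.09,0.05],"dr": [0,0,0.73],"jaw": 0.29},{"translation": [-0.98,0.16,0.05],"dr": [0,0,0.73],"jaw": 0.29},{"translation": [-0.97,0.24,0.05],"dr": [0,0,0.73],"jaw": 0.29},{"translation": [-0.94,0.31,0.05],"dr": [0,0,0.73],"jaw": 0.29},{"translation": [-0.92,0.38,0.05],"dr": [0,0,0.73],"jaw": 0.29},{"translation": [-0.89,0.45,0.05],"dr": [0,0,0.73],"jaw": 0.29},{"translation": [-0.85,0.52,0.05],"dr": [0,0,0.73],"jaw": 0.29},{"translation": [-0.81,0.58,0.04],"dr": [0,0,0.73],"jaw": 0.29},{"translation": [-0.76,0.64,0.05],"dr": [0,0,0.73],"jaw": 0.29}])

```text
time_s: 32.35
position: [0.4755, -0.0103, 0.1033]
tcp_rot: [[0.703, 0.711, -0.001], [0.711, -0.703, 0.0], [-0.0, -0.001, -1.0]]
force: [-0.3, -1.2, -0.5]
opening: 0.711
```

arm_command(commands=[{"translation": [-0.71,0.7,0.04],"dr": [0,0,0.73],"jaw": 0.29},{"translation": [-0.65,0.75,0.05],"dr": [0,0,0.73],"jaw": 0.29},{"translation": [-0.59,0.8,0.04],"dr": [0,0,0.73],"jaw": 0.29},{"translation": [-0.53,0.84,0.05],"dr": [0,0,0.73],"jaw": 0.29},{"translation": [-0.47,0.88,0.04],"dr": [0,0,0.73],"jaw": 0.29},{"translation": [-0.4,0.91,0.05],"dr": [0,0,0.73],"jaw": 0.29},{"translation": [-0.32,0.94,0.04],"dr": [0,0,0.73],"jaw": 0.29},{"translation": [-0.25,0.96,0.05],"dr": [0,0,0.73],"jaw": 0.29},{"translation": [-0.18,0.98,0.04],"dr": [0,0,0.73],"jaw": 0.29},{"translation": [-0.1,1.0,0.05],"dr": [0,0,0.73],"jaw": 0.29},{"translation": [0,0,0],"dr": [0,0,0],"jaw": 0.29},{"translation": [0,0,0],"dr": [0,0,0],"jaw": 0.29}])

```text
time_s: 33.35
position: [0.4766, -0.2591, 0.0919]
tcp_rot: [[1.0, 0.029, -0.0], [0.029, -1.0, 0.001], [-0.0, -0.001, -1.0]]
force: [-1.0, 0.8, 0.1]
opening: 0.715
```

Run:
```python
from plan import *
C,p,d=shot("wrist","w17")
s=read_state();print(s["position"],s["opening"]*87,s["tcp_rot"][:,0])
plan([((.480,-.2568,.0105),2,.29,.025)])
```

```text
[ 0.47618403 -0.2576646   0.09187823] 61.415350160775795 [ 0.99953495  0.03045664 -0.00151071]
[{"translation":[0.04,-0.01,0.81],"dr":[0.0,0.0,-0.01],"jaw":0.29},{"translation":[0.04,0.0,0.81],"dr":[0.0,0.0,-0.01],"jaw":0.29},{"translation":[0.04,-0.01,0.82],"dr":[0.0,0.0,-0.01],"jaw":0.29},{"translation":[0.04,0.0,0.81],"dr":[0.0,0.0,-0.01],"jaw":0.29}]
4 rows; end [ 0.48   -0.2569  0.0106]
```

View pics/w17.png

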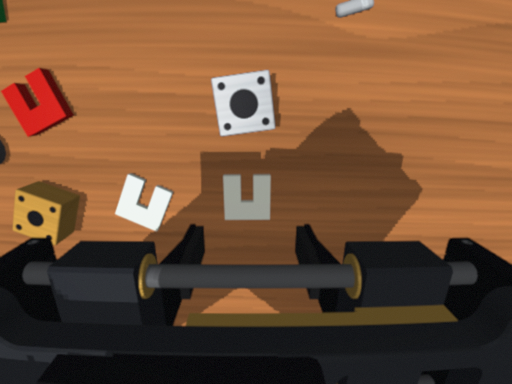

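arm_command(commands=[{"translation": [0.04,0,0.81],"dr": [0,0,0],"jaw": 0.29},{"translation": [0.04,0,0.81],"dr": [0,0,0],"jaw": 0.29},{"translation": [0.04,0,0.82],"dr": [0,0,0],"jaw": 0.29},{"translation": [0.04,0,0.81],"dr": [0,0,0],"jaw": 0.29},{"translation": [0,0,0],"dr": [0,0,0],"jaw": 0.29},{"translation": [0,0,0],"dr": [0,0,0],"jaw": 0.29}])

```text
time_s: 33.9
position: [0.4804, -0.2559, 0.0105]
tcp_rot: [[0.999, 0.033, -0.002], [0.033, -0.999, 0.002], [-0.002, -0.002, -1.0]]
force: [-0.3, 0.4, -1.2]
opening: 0.71
```

Run:
```python
from plan import *
for i in range(3):
    s=read_state();print(s["position"],s["force"]); capture("wrist")
```

```text
[ 0.48037158 -0.25589372  0.01047332] [-0.27539262  0.39163267 -1.19195677]
[ 0.48044019 -0.25614514  0.01091155] [-0.33859507  0.58103157  0.48332517]
[ 0.48062812 -0.25651397  0.01125067] [ 0.00191606  0.32127188 -0.60121062]
```

arm_command(commands=[{"translation": [0,0,0.06],"dr": [0,0,0],"jaw": 0.29},{"translation": [0,0,0],"dr": [0,0,0],"jaw": 1},{"translation": [0,0,0],"dr": [0,0,0],"jaw": 1},{"translation": [0,0,0],"dr": [0,0,0],"jaw": 1},{"translation": [0,0,0],"dr": [0,0,0],"jaw": 1}])

```text
time_s: 34.47
position: [0.481, -0.2581, 0.01]
tcp_rot: [[1.0, 0.031, 0.0], [0.031, -1.0, -0.0], [0.0, 0.0, -1.0]]
force: [-0.4, 1.4, 1.5]
opening: 0.498
```

Run:
```python
from plan import *
s=read_state();print(s["position"],s["opening"]*87,s["force"])
p=s["position"];b=case(0.0014,.06);print(b)
plan([((p[0],p[1],.11),2,1,.025),((*b,.115),98.1,1,.0249),("wait",1,1)])
```

```text
[ 0.48101696 -0.25808533  0.00996704] 43.335911959034505 [-0.43342405  1.44259083  1.53117226]
[0.47573196 0.28899868]
[{"translation":[0.0,0.0,-0.8],"dr":[0.0,0.0,-0.01],"jaw":1},{"translation":[0.0,0.0,-0.8],"dr":[0.0,0.0,-0.01],"jaw":1},{"translation":[0.0,0.0,-0.8],"dr":[0.0,0.0,-0.01],"jaw":1},{"translation":[0.0,0.0,-0.8],"dr":[0.0,0.0,-0.01],"jaw":1},{"translation":[0.0,0.0,-0.8],"dr":[0.0,0.0,-0.01],"jaw":1},{"translation":[0.03,-0.99,-0.01],"dr":[0.0,0.0,-0.73],"jaw":1},{"translation":[0.1,-0.99,-0.01],"dr":[0.0,0.0,-0.73],"jaw":1},{"translation":[0.18,-0.98,-0.01],"dr":[0.0,0.0,-0.73],"jaw":1},{"translation":[0.25,-0.96,-0.01],"dr":[0.0,0.0,-0.73],"jaw":1},{"translation":[0.32,-0.94,-0.01],"dr":[0.0,0.0,-0.73],"jaw":1},{"translation":[0.4,-0.91,-0.01],"dr":[0.0,0.0,-0.73],"jaw":1},{"translation":[0.46,-0.88,-0.01],"dr":[0.0,0.0,-0.73],"jaw":1}]
[{"translation":[0.53,-0.84,-0.01],"dr":[0.0,0.0,-0.73],"jaw":1},{"translation":[0.59,-0.8,-0.01],"dr":[0.0,0.0,-0.73],"jaw":1},{"translation":[0.65,-0.75,-0.01],"dr":[0.0,0.0,-0.73],"jaw":1},{"translation":[0.71,-0.7,-0.01],"dr":[0.0,0.0,-0.73],"jaw":1},{"translation":[0.76,-0.64,-0.01],"dr":[0.0,0.0,-0.73],"jaw":1},{"translation":[0.81,-0.59,-0.01],"dr":[0.0,0.0,-0.73],"jaw":1},{"translation":[0.85,-0.52,-0.01],"dr":[0.0,0.0,-0.73],"jaw":1},{"translation":[0.88,-0.46,-0.01],"dr":[0.0,0.0,-0.73],"jaw":1},{"translation":[0.92,-0.39,-0.01],"dr":[0.0,0.0,-0.73],"jaw":1},{"translation":[0.94,-0.31,-0.01],"dr":[0.0,0.0,-0.73],"jaw":1},{"translation":[0.97,-0.24,-0.01],"dr":[0.0,0.0,-0.73],"jaw":1},{"translation":[0.98,-0.17,-0.01],"dr":[0.0,0.0,-0.73],"jaw":1}]
[{"translation":[0.99,-0.09,0.0],"dr":[0.0,0.0,-0.73],"jaw":1},{"translation":[1.0,-0.02,-0.01],"dr":[0.0,0.0,-0.73],"jaw":1},{"translation":[0.99,0.06,0.0],"dr":[0.0,0.0,-0.73],"jaw":1},{"translation":[0.0,0.0,0.0],"dr":[0.0,0.0,0.0],"jaw":1}]
28 rows; end [0.4757 0.289  0.1149]
```

arm_command(commands=[{"translation": [0,0,-0.8],"dr": [0,0,0],"jaw": 1},{"translation": [0,0,-0.8],"dr": [0,0,0],"jaw": 1},{"translation": [0,0,-0.8],"dr": [0,0,0],"jaw": 1},{"translation": [0,0,-0.8],"dr": [0,0,0],"jaw": 1},{"translation": [0,0,-0.8],"dr": [0,0,0],"jaw": 1},{"translation": [0.03,-0.99,-0.01],"dr": [0,0,-0.73],"jaw": 1},{"translation": [0.1,-0.99,-0.01],"dr": [0,0,-0.73],"jaw": 1},{"translation": [0.18,-0.98,-0.01],"dr": [0,0,-0.73],"jaw": 1},{"translation": [0.25,-0.96,-0.01],"dr": [0,0,-0.73],"jaw": 1},{"translation": [0.32,-0.94,-0.01],"dr": [0,0,-0.73],"jaw": 1},{"translation": [0.4,-0.91,-0.01],"dr": [0,0,-0.73],"jaw": 1},{"translation": [0.46,-0.88,-0.01],"dr": [0,0,-0.73],"jaw": 1}])

```text
time_s: 35.47
position: [0.4801, -0.0831, 0.1117]
tcp_rot: [[0.842, 0.539, 0.0], [0.539, -0.842, -0.0], [0.0, 0.0, -1.0]]
force: [0.9, 0.2, 0.4]
opening: 0.501
```

arm_command(commands=[{"translation": [0.53,-0.84,-0.01],"dr": [0,0,-0.73],"jaw": 1},{"translation": [0.59,-0.8,-0.01],"dr": [0,0,-0.73],"jaw": 1},{"translation": [0.65,-0.75,-0.01],"dr": [0,0,-0.73],"jaw": 1},{"translation": [0.71,-0.7,-0.01],"dr": [0,0,-0.73],"jaw": 1},{"translation": [0.76,-0.64,-0.01],"dr": [0,0,-0.73],"jaw": 1},{"translation": [0.81,-0.59,-0.01],"dr": [0,0,-0.73],"jaw": 1},{"translation": [0.85,-0.52,-0.01],"dr": [0,0,-0.73],"jaw": 1},{"translation": [0.88,-0.46,-0.01],"dr": [0,0,-0.73],"jaw": 1},{"translation": [0.92,-0.39,-0.01],"dr": [0,0,-0.73],"jaw": 1},{"translation": [0.94,-0.31,-0.01],"dr": [0,0,-0.73],"jaw": 1},{"translation": [0.97,-0.24,0],"dr": [0,0,-0.73],"jaw": 1},{"translation": [0.98,-0.17,0],"dr": [0,0,-0.73],"jaw": 1}])

```text
time_s: 36.47
position: [0.4786, 0.2156, 0.1141]
tcp_rot: [[0.084, 0.996, -0.0], [0.996, -0.084, -0.0], [-0.0, -0.0, -1.0]]
force: [0.2, -0.6, -0.1]
opening: 0.496
```

arm_command(commands=[{"translation": [0.99,-0.09,0],"dr": [0,0,-0.73],"jaw": 1},{"translation": [1.0,-0.02,0],"dr": [0,0,-0.73],"jaw": 1},{"translation": [0.99,0.06,0],"dr": [0,0,-0.73],"jaw": 1},{"translation": [0,0,0],"dr": [0,0,0],"jaw": 1},{"translation": [0,0,0],"dr": [0,0,0],"jaw": 1}])

```text
time_s: 36.88
position: [0.4781, 0.29, 0.114]
tcp_rot: [[-0.143, 0.99, 0.0], [0.99, 0.143, -0.0], [-0.0, 0.0, -1.0]]
force: [0.0, -0.1, -0.6]
opening: 0.497
```

Run:
```python
from plan import *
C,p,d=shot("wrist","w18")
s=read_state();print(s["position"],s["opening"]*87)
b=case(0.0014,.06)
plan([((*b,.055),98.1,1,.0249),((*b,.025),98.1,1,.0125)])
```

```text
[0.47794014 0.28904847 0.11390047] 42.86425122686993
[{"translation":[0.0,-0.03,0.79],"dr":[0.0,0.0,0.0],"jaw":1},{"translation":[0.01,-0.03,0.78],"dr":[0.0,0.0,0.0],"jaw":1},{"translation":[0.0,-0.03,0.79],"dr":[0.0,0.0,0.0],"jaw":1},{"translation":[0.0,0.0,0.4],"dr":[0.0,0.0,0.0],"jaw":1},{"translation":[0.0,0.0,0.4],"dr":[0.0,0.0,0.0],"jaw":1},{"translation":[0.0,0.0,0.4],"dr":[0.0,0.0,0.0],"jaw":1}]
6 rows; end [0.4756 0.2889 0.0249]
```

View pics/w18.png

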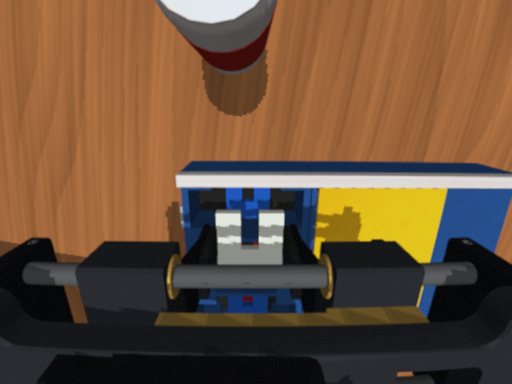

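arm_command(commands=[{"translation": [0,-0.03,0.79],"dr": [0,0,0],"jaw": 1},{"translation": [0,-0.03,0.78],"dr": [0,0,0],"jaw": 1},{"translation": [0,-0.03,0.79],"dr": [0,0,0],"jaw": 1},{"translation": [0,0,0.4],"dr": [0,0,0],"jaw": 1},{"translation": [0,0,0.4],"dr": [0,0,0],"jaw": 1},{"translation": [0,0,0.4],"dr": [0,0,0],"jaw": 1},{"translation": [0,0,0],"dr": [0,0,0],"jaw": 1},{"translation": [0,0,0],"dr": [0,0,0],"jaw": 1}])

```text
time_s: 37.6
position: [0.4764, 0.2885, 0.025]
tcp_rot: [[-0.141, 0.99, -0.0], [0.99, 0.141, -0.0], [-0.0, -0.0, -1.0]]
force: [0.8, -0.3, -0.7]
opening: 0.495
```

arm_command(commands=[{"translation": [0,0,0],"dr": [0,0,0],"jaw": 0.35},{"translation": [0,0,0],"dr": [0,0,0],"jaw": 0.35},{"translation": [0,0,0],"dr": [0,0,0],"jaw": 0.35},{"translation": [0,0,0],"dr": [0,0,0],"jaw": 0.35},{"translation": [0,0,-1],"dr": [0,0,0],"jaw": 0.35},{"translation": [0,0,-1],"dr": [0,0,0],"jaw": 0.35},{"translation": [0,0,-1],"dr": [0,0,0],"jaw": 0.29},{"translation": [0,0,-1],"dr": [0,0,0],"jaw": 0.29}])

```text
time_s: 38.27
position: [0.4759, 0.2887, 0.1262]
tcp_rot: [[-0.141, 0.99, -0.0], [0.99, 0.141, -0.0], [-0.0, -0.0, -1.0]]
force: [0.6, 0.0, 0.1]
opening: 0.693
```

```bash
python3 parts.py t19
python3 - <<'E'
from plan import *
C,p,d=shot("wrist","w19");print(read_state()["position"])
crop("t19","t19c",235,150,435,260,4)
E
```

```text
red    px[290. 210.] xy=(0.5614,-0.0671) 41.7x41.2 yaw90=24.9 A=136
white  px[321. 241.] xy=(0.4695,-0.1552) 44.8x44.8 yaw90=66.6 A=184
white  px[355. 207.] xy=(0.5663,-0.2586) 43.0x43.4 yaw90=8.3 A=147
steel  px[321. 241.] xy=(0.4689,-0.1510) 44.5x44.4 yaw90=66.4 A=192
steel  px[354. 208.] xy=(0.5619,-0.2490) 45.2x48.8 yaw90=9.3 A=241
green  px[274. 181.] xy=(0.6481,-0.0198) 43.1x43.1 yaw90=4.3 A=160
green  px[303. 173.] xy=(0.6692,-0.1068) 42.9x43.1 yaw90=87.0 A=184
brass  px[290. 244.] xy=(0.4610,-0.0627) 44.9x45.1 yaw90=70.4 A=217
[0.47894009 0.28996104 0.12926248]
```

View pics/w19.png

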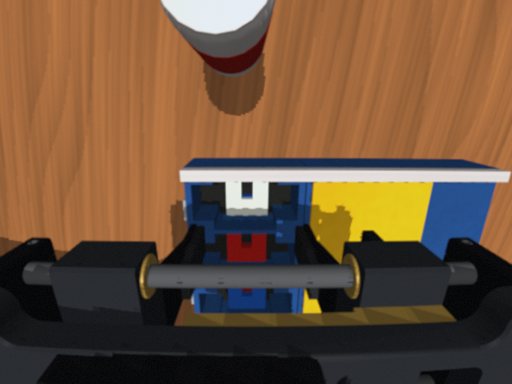

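View pics/t19c.png

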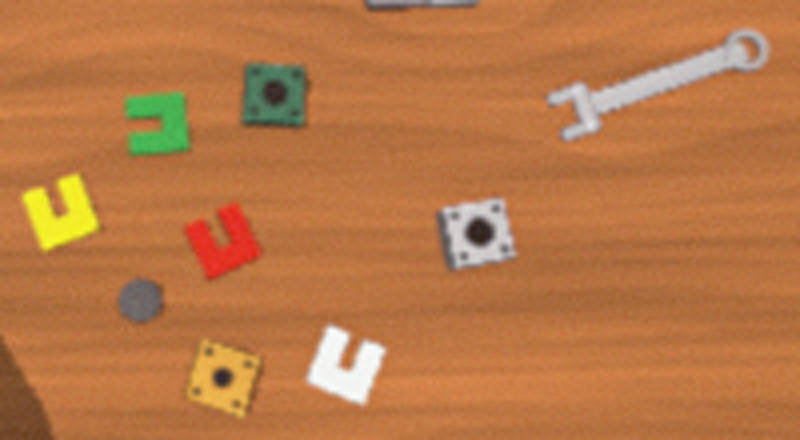

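Run:
```python
from plan import *
plan([((.4625,-.0637,.10),70.5,.27,.0249),("wait",2,.27)])
```

```text
[{"translation":[-0.93,-0.18,0.07],"dr":[0.01,0.0,0.31],"jaw":0.27},{"translation":[-0.93,-0.15,0.08],"dr":[0.01,0.0,0.31],"jaw":0.27},{"translation":[-0.94,-0.12,0.07],"dr":[0.01,0.0,0.31],"jaw":0.27},{"translation":[-0.94,-0.09,0.08],"dr":[0.01,0.0,0.31],"jaw":0.27},{"translation":[-0.94,-0.05,0.08],"dr":[0.01,0.0,0.31],"jaw":0.27},{"translation":[-0.94,-0.02,0.07],"dr":[0.01,0.0,0.31],"jaw":0.27},{"translation":[-0.94,0.01,0.08],"dr":[0.01,0.0,0.31],"jaw":0.27},{"translation":[-0.94,0.04,0.07],"dr":[0.01,0.0,0.31],"jaw":0.27},{"translation":[-0.94,0.07,0.08],"dr":[0.01,0.0,0.31],"jaw":0.27},{"translation":[-0.94,0.1,0.07],"dr":[0.01,0.0,0.31],"jaw":0.27},{"translation":[-0.94,0.13,0.08],"dr":[0.01,0.0,0.31],"jaw":0.27},{"translation":[-0.93,0.16,0.07],"dr":[0.01,0.0,0.31],"jaw":0.27}]
[{"translation":[-0.93,0.19,0.07],"dr":[0.01,0.0,0.31],"jaw":0.27},{"translation":[-0.92,0.21,0.08],"dr":[0.01,0.0,0.31],"jaw":0.27},{"translation":[-0.92,0.25,0.07],"dr":[0.01,0.0,0.31],"jaw":0.27},{"translation":[0.0,0.0,0.0],"dr":[0.0,0.0,0.0],"jaw":0.27},{"translation":[0.0,0.0,0.0],"dr":[0.0,0.0,0.0],"jaw":0.27}]
17 rows; end [ 0.4626 -0.0638  0.1001]
```

arm_command(commands=[{"translation": [-0.93,-0.18,0.07],"dr": [0,0,0.31],"jaw": 0.27},{"translation": [-0.93,-0.15,0.08],"dr": [0,0,0.31],"jaw": 0.27},{"translation": [-0.94,-0.12,0.07],"dr": [0,0,0.31],"jaw": 0.27},{"translation": [-0.94,-0.09,0.08],"dr": [0,0,0.31],"jaw": 0.27},{"translation": [-0.94,-0.05,0.08],"dr": [0,0,0.31],"jaw": 0.27},{"translation": [-0.94,-0.02,0.07],"dr": [0,0,0.31],"jaw": 0.27},{"translation": [-0.94,0.01,0.08],"dr": [0,0,0.31],"jaw": 0.27},{"translation": [-0.94,0.04,0.07],"dr": [0,0,0.31],"jaw": 0.27},{"translation": [-0.94,0.07,0.08],"dr": [0,0,0.31],"jaw": 0.27},{"translation": [-0.94,0.1,0.07],"dr": [0,0,0.31],"jaw": 0.27},{"translation": [-0.94,0.13,0.08],"dr": [0,0,0.31],"jaw": 0.27},{"translation": [-0.93,0.16,0.07],"dr": [0,0,0.31],"jaw": 0.27}])

```text
time_s: 39.37
position: [0.4626, 0.005, 0.102]
tcp_rot: [[0.247, 0.969, -0.001], [0.969, -0.247, 0.0], [-0.0, -0.001, -1.0]]
force: [0.3, -0.3, -0.1]
opening: 0.734
```

arm_command(commands=[{"translation": [-0.93,0.19,0.07],"dr": [0,0,0.31],"jaw": 0.27},{"translation": [-0.92,0.21,0.08],"dr": [0,0,0.31],"jaw": 0.27},{"translation": [-0.92,0.25,0.07],"dr": [0,0,0.31],"jaw": 0.27},{"translation": [0,0,0],"dr": [0,0,0],"jaw": 0.27},{"translation": [0,0,0],"dr": [0,0,0],"jaw": 0.27}])

```text
time_s: 39.78
position: [0.4594, -0.0659, 0.0966]
tcp_rot: [[0.341, 0.94, -0.001], [0.94, -0.341, 0.001], [0.0, -0.001, -1.0]]
force: [-0.1, -0.1, 0.1]
opening: 0.732
```

Run:
```python
from plan import *
C,p,d=shot("wrist","w20")
s=read_state();print(s["position"],s["opening"]*87,s["tcp_rot"][:,0])
plan([((.4625,-.0637,.011),70.5,.27,.025)])
```

```text
[ 0.45915659 -0.06496101  0.09668711] 63.52263528165811 [3.39270534e-01 9.40688800e-01 2.93732053e-04]
[{"translation":[0.02,0.03,0.86],"dr":[0.0,0.0,-0.01],"jaw":0.27},{"translation":[0.02,0.03,0.86],"dr":[0.0,0.0,-0.01],"jaw":0.27},{"translation":[0.03,0.03,0.85],"dr":[0.0,0.0,-0.01],"jaw":0.27},{"translation":[0.02,0.02,0.86],"dr":[0.0,0.0,-0.01],"jaw":0.27}]
4 rows; end [ 0.4624 -0.0637  0.0109]
```

View pics/w20.png

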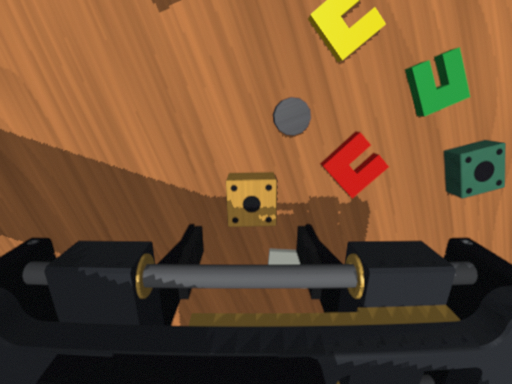

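arm_command(commands=[{"translation": [0.02,0.03,0.86],"dr": [0,0,0],"jaw": 0.27},{"translation": [0.02,0.03,0.86],"dr": [0,0,0],"jaw": 0.27},{"translation": [0.02,0.03,0.85],"dr": [0,0,0],"jaw": 0.27},{"translation": [0.02,0.02,0.86],"dr": [0,0,0],"jaw": 0.27},{"translation": [0,0,0],"dr": [0,0,0],"jaw": 0.27},{"translation": [0,0,0],"dr": [0,0,0],"jaw": 1},{"translation": [0,0,0],"dr": [0,0,0],"jaw": 1},{"translation": [0,0,0],"dr": [0,0,0],"jaw": 1},{"translation": [0,0,0],"dr": [0,0,0],"jaw": 1},{"translation": [0,0,0],"dr": [0,0,0],"jaw": 1}])

```text
time_s: 40.67
position: [0.4626, -0.0635, 0.0117]
tcp_rot: [[0.338, 0.941, -0.0], [0.941, -0.338, 0.0], [0.0, -0.001, -1.0]]
force: [-0.3, 3.0, 1.2]
opening: 0.505
```

Run:
```python
from plan import *
s=read_state();print(s["position"],s["opening"]*87,s["force"])
p=s["position"];b=case(0.0014,.06);print(b)
plan([((p[0],p[1],.11),70.5,1,.025),((*b,.115),98.1,1,.0249),("wait",1,1)])
```

```text
[ 0.46260657 -0.06352077  0.01166323] 43.895052452044986 [-0.34406416  3.00713377  1.19318931]
[0.47573196 0.28899868]
[{"translation":[0.0,0.0,-0.98],"dr":[0.0,0.0,-0.01],"jaw":1},{"translation":[0.0,0.0,-0.98],"dr":[0.0,0.0,-0.01],"jaw":1},{"translation":[0.0,0.0,-0.99],"dr":[0.0,0.0,-0.01],"jaw":1},{"translation":[0.0,0.0,-0.98],"dr":[0.0,0.0,-0.01],"jaw":1},{"translation":[0.9,-0.28,-0.01],"dr":[0.0,0.0,-0.31],"jaw":1},{"translation":[0.91,-0.25,-0.01],"dr":[0.0,0.0,-0.31],"jaw":1},{"translation":[0.91,-0.22,-0.01],"dr":[0.0,0.0,-0.31],"jaw":1},{"translation":[0.92,-0.19,-0.01],"dr":[0.0,0.0,-0.31],"jaw":1},{"translation":[0.93,-0.16,-0.01],"dr":[0.0,0.0,-0.31],"jaw":1},{"translation":[0.93,-0.13,-0.01],"dr":[0.0,0.0,-0.31],"jaw":1},{"translation":[0.94,-0.1,-0.02],"dr":[0.0,0.0,-0.31],"jaw":1},{"translation":[0.94,-0.07,-0.01],"dr":[0.0,0.0,-0.31],"jaw":1}]
[{"translation":[0.94,-0.04,-0.02],"dr":[0.0,0.0,-0.31],"jaw":1},{"translation":[0.94,-0.01,-0.01],"dr":[0.0,0.0,-0.31],"jaw":1},{"translation":[0.94,0.02,-0.02],"dr":[0.0,0.0,-0.31],"jaw":1},{"translation":[0.94,0.04,-0.01],"dr":[0.0,0.0,-0.31],"jaw":1},{"translation":[0.94,0.08,-0.02],"dr":[0.0,0.0,-0.31],"jaw":1},{"translation":[0.93,0.1,-0.01],"dr":[0.0,0.0,-0.31],"jaw":1},{"translation":[0.93,0.14,-0.02],"dr":[0.0,0.0,-0.31],"jaw":1},{"translation":[0.0,0.0,0.0],"dr":[0.0,0.0,0.0],"jaw":1}]
20 rows; end [0.4757 0.289  0.1151]
```

arm_command(commands=[{"translation": [0,0,-0.5],"dr": [0,0,0],"jaw": 1},{"translation": [0,0,-0.98],"dr": [0,0,0],"jaw": 1},{"translation": [0,0,-0.99],"dr": [0,0,0],"jaw": 1},{"translation": [0,0,-0.98],"dr": [0,0,0],"jaw": 1},{"translation": [0,0,-0.5],"dr": [0,0,-0.04],"jaw": 1},{"translation": [0.9,-0.28,-0.01],"dr": [0,0,-0.31],"jaw": 1},{"translation": [0.91,-0.25,-0.01],"dr": [0,0,-0.31],"jaw": 1},{"translation": [0.91,-0.22,-0.01],"dr": [0,0,-0.31],"jaw": 1},{"translation": [0.92,-0.19,-0.01],"dr": [0,0,-0.31],"jaw": 1},{"translation": [0.93,-0.16,-0.01],"dr": [0,0,-0.31],"jaw": 1},{"translation": [0.93,-0.13,-0.01],"dr": [0,0,-0.31],"jaw": 1},{"translation": [0.94,-0.1,-0.02],"dr": [0,0,-0.31],"jaw": 1}])

```text
time_s: 41.67
position: [0.4685, 0.1016, 0.1116]
tcp_rot: [[0.112, 0.994, -0.002], [0.994, -0.112, -0.0], [-0.0, -0.002, -1.0]]
force: [-0.7, -1.0, -5.5]
opening: 0.502
```

arm_command(commands=[{"translation": [0.94,-0.07,-0.01],"dr": [0,0,-0.31],"jaw": 1},{"translation": [0.94,-0.04,-0.02],"dr": [0,0,-0.31],"jaw": 1},{"translation": [0.94,-0.01,-0.01],"dr": [0,0,-0.31],"jaw": 1},{"translation": [0.94,0.02,-0.02],"dr": [0,0,-0.31],"jaw": 1},{"translation": [0.94,0.04,-0.01],"dr": [0,0,-0.31],"jaw": 1},{"translation": [0.94,0.08,-0.02],"dr": [0,0,-0.31],"jaw": 1},{"translation": [0.93,0.1,-0.01],"dr": [0,0,-0.31],"jaw": 1},{"translation": [0.93,0.14,-0.02],"dr": [0,0,-0.31],"jaw": 1},{"translation": [0,0,0],"dr": [0,0,0],"jaw": 1},{"translation": [0,0,0],"dr": [0,0,0],"jaw": 1}])

```text
time_s: 42.5
position: [0.4751, 0.2892, 0.1144]
tcp_rot: [[-0.148, 0.989, -0.001], [0.989, 0.148, -0.001], [-0.001, -0.001, -1.0]]
force: [-0.5, -0.3, -4.8]
opening: 0.501
```

Run:
```python
from plan import *
C,p,d=shot("wrist","w21")
s=read_state();print(s["position"],s["opening"]*87,s["force"])
b=case(0.0014,.06)
plan([((*b,.065),98.1,1,.0249),((*b,.032),98.1,1,.0125)])
```

```text
[0.47485627 0.28817109 0.11432396] 43.47013548789126 [-0.14160172  0.03574203 -5.83197421]
[{"translation":[0.01,0.02,0.99],"dr":[-0.01,0.0,0.03],"jaw":1},{"translation":[0.02,0.02,0.98],"dr":[-0.01,0.0,0.03],"jaw":1},{"translation":[0.0,0.0,0.44],"dr":[0.0,0.0,0.0],"jaw":1},{"translation":[0.0,0.0,0.44],"dr":[0.0,0.0,0.0],"jaw":1},{"translation":[0.0,0.0,0.44],"dr":[0.0,0.0,0.0],"jaw":1}]
5 rows; end [0.4756 0.289  0.0321]
```

View pics/w21.png

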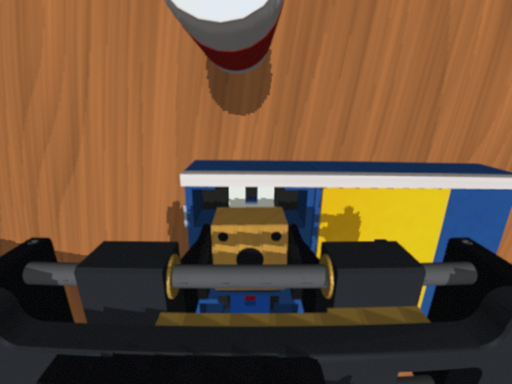

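arm_command(commands=[{"translation": [0.01,0.02,0.99],"dr": [0,0,0.03],"jaw": 1},{"translation": [0.02,0.02,0.98],"dr": [0,0,0.03],"jaw": 1},{"translation": [0,0,0.44],"dr": [0,0,0],"jaw": 1},{"translation": [0,0,0.44],"dr": [0,0,0],"jaw": 1},{"translation": [0,0,0.42],"dr": [0,0,0],"jaw": 1},{"translation": [0,0,0],"dr": [0,0,0],"jaw": 1},{"translation": [0,0,0],"dr": [0,0,0],"jaw": 1}])

```text
time_s: 43.13
position: [0.4773, 0.2891, 0.0333]
tcp_rot: [[-0.139, 0.99, -0.0], [0.99, 0.139, -0.0], [-0.0, -0.0, -1.0]]
force: [-0.5, -0.4, -4.6]
opening: 0.503
```

Not yet on the stack, since the 4.6 N of block weight is still carried. I'll lower it a little more.

arm_command(commands=[{"translation": [0,-0.03,0.05],"dr": [0,0,0],"jaw": 1},{"translation": [0,0,0],"dr": [0,0,0],"jaw": 1}])

```text
time_s: 43.3
position: [0.4763, 0.2893, 0.0325]
tcp_rot: [[-0.139, 0.99, 0.0], [0.99, 0.139, 0.0], [0.0, 0.0, -1.0]]
force: [-0.5, 0.5, -5.5]
opening: 0.499
```

arm_command(commands=[{"translation": [0,0,0.03],"dr": [0,0,0],"jaw": 1},{"translation": [0,0,0],"dr": [0,0,0],"jaw": 1}])

```text
time_s: 43.47
position: [0.4764, 0.2894, 0.0317]
tcp_rot: [[-0.139, 0.99, 0.001], [0.99, 0.139, 0.0], [0.0, 0.001, -1.0]]
force: [0.3, 0.1, -4.9]
opening: 0.499
```

arm_command(commands=[{"translation": [0,0,0.02],"dr": [0,0,0],"jaw": 1},{"translation": [0,0,0],"dr": [0,0,0],"jaw": 0.35},{"translation": [0,0,0],"dr": [0,0,0],"jaw": 0.35},{"translation": [0,0,0],"dr": [0,0,0],"jaw": 0.35},{"translation": [0,0,0],"dr": [0,0,0],"jaw": 0.35},{"translation": [0,0,-1],"dr": [0,0,0],"jaw": 0.35},{"translation": [0,0,-1],"dr": [0,0,0],"jaw": 0.35},{"translation": [0,0,-1],"dr": [0,0,0],"jaw": 0.29},{"translation": [0,0,-1],"dr": [0,0,0],"jaw": 0.29}])

```text
time_s: 44.22
position: [0.4762, 0.2892, 0.1319]
tcp_rot: [[-0.139, 0.99, -0.0], [0.99, 0.139, -0.0], [-0.0, -0.0, -1.0]]
force: [0.4, -0.5, 0.2]
opening: 0.694
```

```bash
python3 parts.py t22
python3 - <<'E'
from plan import *
C,p,d=shot("wrist","w22");print(read_state()["position"])
plan([((.6705,-.1080,.10),86,.27,.0249),("wait",2,.27)])
E
```

```text
red    px[290. 210.] xy=(0.5614,-0.0673) 41.1x41.5 yaw90=24.9 A=136
white  px[321. 241.] xy=(0.4696,-0.1552) 44.7x45.0 yaw90=66.2 A=184
white  px[355. 207.] xy=(0.5663,-0.2584) 43.0x43.7 yaw90=8.3 A=148
steel  px[321. 241.] xy=(0.4690,-0.1509) 44.5x44.5 yaw90=66.2 A=192
steel  px[354. 208.] xy=(0.5620,-0.2493) 45.1x48.7 yaw90=9.2 A=241
green  px[274. 181.] xy=(0.6479,-0.0197) 43.0x43.0 yaw90=4.7 A=160
green  px[303. 173.] xy=(0.6687,-0.1069) 42.9x42.6 yaw90=86.3 A=188
[0.47916518 0.29041119 0.13493616]
[{"translation":[-0.94,0.3,0.08],"dr":[0.0,0.0,0.11],"jaw":0.27},{"translation":[-0.93,0.31,0.08],"dr":[0.0,0.0,0.11],"jaw":0.27},{"translation":[-0.93,0.32,0.08],"dr":[0.0,0.0,0.11],"jaw":0.27},{"translation":[-0.93,0.33,0.08],"dr":[0.0,0.0,0.11],"jaw":0.27},{"translation":[-0.92,0.34,0.08],"dr":[0.0,0.0,0.11],"jaw":0.27},{"translation":[-0.92,0.35,0.08],"dr":[0.0,0.0,0.11],"jaw":0.27},{"translation":[-0.91,0.36,0.08],"dr":[0.0,0.0,0.11],"jaw":0.27},{"translation":[-0.91,0.37,0.08],"dr":[0.0,0.0,0.11],"jaw":0.27},{"translation":[-0.9,0.38,0.08],"dr":[0.0,0.0,0.11],"jaw":0.27},{"translation":[-0.9,0.39,0.08],"dr":[0.0,0.0,0.11],"jaw":0.27},{"translation":[-0.9,0.4,0.08],"dr":[0.0,0.0,0.11],"jaw":0.27},{"translation":[-0.89,0.41,0.08],"dr":[0.0,0.0,0.11],"jaw":0.27}]
[{"translation":[-0.89,0.42,0.08],"dr":[0.0,0.0,0.11],"jaw":0.27},{"translation":[-0.88,0.43,0.07],"dr":[0.0,0.0,0.11],"jaw":0.27},{"translation":[-0.87,0.45,0.08],"dr":[0.0,0.0,0.11],"jaw":0.27},{"translation":[-0.87,0.45,0.07],"dr":[0.0,0.0,0.11],"jaw":0.27},{"translation":[-0.87,0.47,0.08],"dr":[0.0,0.0,0.11],"jaw":0.27},{"translation":[-0.86,0.47,0.07],"dr":[0.0,0.0,0.11],"jaw":0.27},{"translation":[0.0,0.0,0.0],"dr":[0.0,0.0,0.0],"jaw":0.27},{"translation":[0.0,0.0,0.0],"dr":[0.0,0.0,0.0],"jaw":0.27}]
20 rows; end [ 0.6704 -0.108   0.1001]
```

View pics/w22.png

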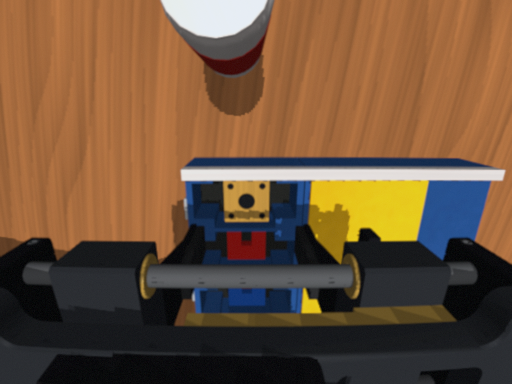

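arm_command(commands=[{"translation": [-0.94,0.3,0.08],"dr": [0,0,0.11],"jaw": 0.27},{"translation": [-0.93,0.31,0.08],"dr": [0,0,0.11],"jaw": 0.27},{"translation": [-0.93,0.32,0.08],"dr": [0,0,0.11],"jaw": 0.27},{"translation": [-0.93,0.33,0.08],"dr": [0,0,0.11],"jaw": 0.27},{"translation": [-0.92,0.34,0.08],"dr": [0,0,0.11],"jaw": 0.27},{"translation": [-0.92,0.35,0.08],"dr": [0,0,0.11],"jaw": 0.27},{"translation": [-0.91,0.36,0.08],"dr": [0,0,0.11],"jaw": 0.27},{"translation": [-0.91,0.37,0.08],"dr": [0,0,0.11],"jaw": 0.27},{"translation": [-0.9,0.38,0.08],"dr": [0,0,0.11],"jaw": 0.27},{"translation": [-0.9,0.39,0.08],"dr": [0,0,0.11],"jaw": 0.27},{"translation": [-0.9,0.4,0.08],"dr": [0,0,0.11],"jaw": 0.27},{"translation": [-0.89,0.41,0.08],"dr": [0,0,0.11],"jaw": 0.27}])

```text
time_s: 45.32
position: [0.6033, 0.0223, 0.1058]
tcp_rot: [[-0.001, 1.0, -0.001], [1.0, 0.001, 0.0], [0.0, -0.001, -1.0]]
force: [0.7, 0.3, -0.8]
opening: 0.732
```

arm_command(commands=[{"translation": [-0.89,0.42,0.08],"dr": [0,0,0.11],"jaw": 0.27},{"translation": [-0.88,0.43,0.07],"dr": [0,0,0.11],"jaw": 0.27},{"translation": [-0.87,0.45,0.08],"dr": [0,0,0.11],"jaw": 0.27},{"translation": [-0.87,0.45,0.07],"dr": [0,0,0.11],"jaw": 0.27},{"translation": [-0.87,0.47,0.08],"dr": [0,0,0.11],"jaw": 0.27},{"translation": [-0.86,0.47,0.07],"dr": [0,0,0.11],"jaw": 0.27},{"translation": [0,0,0],"dr": [0,0,0],"jaw": 0.27},{"translation": [0,0,0],"dr": [0,0,0],"jaw": 0.27}])

```text
time_s: 45.98
position: [0.6669, -0.1106, 0.0944]
tcp_rot: [[0.07, 0.998, -0.001], [0.998, -0.07, 0.001], [0.001, -0.001, -1.0]]
force: [-0.1, 1.4, -0.1]
opening: 0.732
```

Run:
```python
from plan import *
C,p,d=shot("wrist","w23")
s=read_state();print(s["position"],s["opening"]*87,s["tcp_rot"][:,0])
plan([((.6705,-.108,.010),86,.27,.025)])
```

```text
[ 0.66617863 -0.1092357   0.09441891] 63.715950744141104 [0.06855416 0.99764686 0.00103546]
[{"translation":[0.01,0.04,0.84],"dr":[-0.01,0.0,0.0],"jaw":0.27},{"translation":[0.02,0.04,0.85],"dr":[-0.01,0.0,0.0],"jaw":0.27},{"translation":[0.01,0.05,0.84],"dr":[-0.01,0.0,0.0],"jaw":0.27},{"translation":[0.02,0.04,0.85],"dr":[-0.01,0.0,0.0],"jaw":0.27}]
4 rows; end [ 0.6705 -0.1079  0.0099]
```

View pics/w23.png

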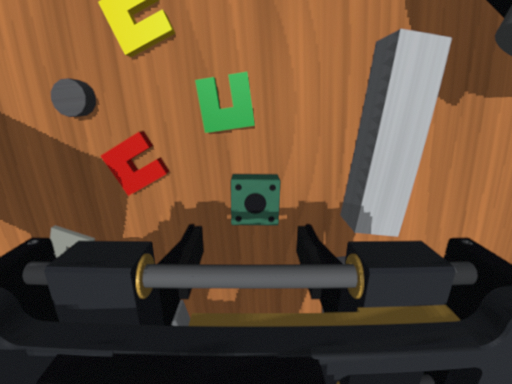

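arm_command(commands=[{"translation": [0.01,0.04,0.84],"dr": [0,0,0],"jaw": 0.27},{"translation": [0.02,0.04,0.84],"dr": [0,0,0],"jaw": 0.27},{"translation": [0.01,0.05,0.84],"dr": [0,0,0],"jaw": 0.27},{"translation": [0.02,0.04,0.84],"dr": [0,0,0],"jaw": 0.27},{"translation": [0,0,0],"dr": [0,0,0],"jaw": 0.27},{"translation": [0,0,0],"dr": [0,0,0],"jaw": 1},{"translation": [0,0,0],"dr": [0,0,0],"jaw": 1},{"translation": [0,0,0],"dr": [0,0,0],"jaw": 1},{"translation": [0,0,0],"dr": [0,0,0],"jaw": 1},{"translation": [0,0,0],"dr": [0,0,0],"jaw": 1}])

```text
time_s: 46.87
position: [0.6714, -0.1077, 0.0119]
tcp_rot: [[0.068, 0.998, 0.0], [0.998, -0.068, 0.0], [0.0, -0.0, -1.0]]
force: [0.7, 0.6, 0.5]
opening: 0.502
```

Run:
```python
from plan import *
s=read_state();print(s["position"],s["opening"]*87,s["force"])
p=s["position"];b=case(0.0014,-.06);print(b)
plan([((p[0],p[1],.11),86,1,.025),((*b,.115),98.1,1,.0249),("wait",1,1)])
```

```text
[ 0.67135747 -0.1077091   0.01188047] 43.6589408686366 [0.65231161 0.64793525 0.46099039]
[0.49264011 0.17019584]
[{"translation":[0.0,0.0,-0.98],"dr":[0.0,0.0,0.01],"jaw":1},{"translation":[0.0,0.0,-0.98],"dr":[0.0,0.0,0.01],"jaw":1},{"translation":[0.0,0.0,-0.98],"dr":[0.0,0.0,0.01],"jaw":1},{"translation":[0.0,0.0,-0.98],"dr":[0.0,0.0,0.01],"jaw":1},{"translation":[0.76,-0.57,-0.01],"dr":[0.0,0.0,-0.15],"jaw":1},{"translation":[0.76,-0.55,-0.01],"dr":[0.0,0.0,-0.15],"jaw":1},{"translation":[0.77,-0.54,-0.02],"dr":[0.0,0.0,-0.15],"jaw":1},{"translation":[0.78,-0.53,-0.01],"dr":[0.0,0.0,-0.15],"jaw":1},{"translation":[0.79,-0.52,-0.02],"dr":[0.0,0.0,-0.15],"jaw":1},{"translation":[0.8,-0.51,-0.01],"dr":[0.0,0.0,-0.15],"jaw":1},{"translation":[0.81,-0.49,-0.02],"dr":[0.0,0.0,-0.15],"jaw":1},{"translation":[0.81,-0.48,-0.01],"dr":[0.0,0.0,-0.15],"jaw":1}]
[{"translation":[0.82,-0.47,-0.02],"dr":[0.0,0.0,-0.15],"jaw":1},{"translation":[0.83,-0.45,-0.01],"dr":[0.0,0.0,-0.15],"jaw":1},{"translation":[0.83,-0.44,-0.02],"dr":[0.0,0.0,-0.15],"jaw":1},{"translation":[0.84,-0.43,-0.01],"dr":[0.0,0.0,-0.15],"jaw":1},{"translation":[0.85,-0.41,-0.02],"dr":[0.0,0.0,-0.15],"jaw":1},{"translation":[0.86,-0.41,-0.01],"dr":[0.0,0.0,-0.15],"jaw":1},{"translation":[0.0,0.0,0.0],"dr":[0.0,0.0,0.0],"jaw":1}]
19 rows; end [0.4925 0.1703 0.115 ]
```

arm_command(commands=[{"translation": [0,0,-0.98],"dr": [0,0,0],"jaw": 1},{"translation": [0,0,-0.98],"dr": [0,0,0],"jaw": 1},{"translation": [0,0,-0.98],"dr": [0,0,0],"jaw": 1},{"translation": [0,0,-0.98],"dr": [0,0,0.04],"jaw": 1},{"translation": [0.76,-0.57,-0.01],"dr": [0,0,-0.15],"jaw": 1},{"translation": [0.76,-0.55,-0.01],"dr": [0,0,-0.15],"jaw": 1},{"translation": [0.77,-0.54,-0.02],"dr": [0,0,-0.15],"jaw": 1},{"translation": [0.78,-0.53,-0.01],"dr": [0,0,-0.15],"jaw": 1},{"translation": [0.79,-0.52,-0.02],"dr": [0,0,-0.15],"jaw": 1},{"translation": [0.8,-0.51,-0.01],"dr": [0,0,-0.15],"jaw": 1},{"translation": [0.81,-0.49,-0.02],"dr": [0,0,-0.15],"jaw": 1},{"translation": [0.81,-0.48,-0.01],"dr": [0,0,-0.15],"jaw": 1}])

```text
time_s: 47.87
position: [0.5683, 0.0516, 0.1124]
tcp_rot: [[-0.054, 0.999, -0.0], [0.999, 0.054, 0.0], [0.0, -0.0, -1.0]]
force: [0.4, 1.2, -1.0]
opening: 0.503
```

arm_command(commands=[{"translation": [0.82,-0.47,-0.02],"dr": [0,0,-0.15],"jaw": 1},{"translation": [0.83,-0.45,-0.01],"dr": [0,0,-0.15],"jaw": 1},{"translation": [0.83,-0.44,-0.02],"dr": [0,0,-0.15],"jaw": 1},{"translation": [0.84,-0.43,-0.01],"dr": [0,0,-0.15],"jaw": 1},{"translation": [0.85,-0.41,-0.02],"dr": [0,0,-0.15],"jaw": 1},{"translation": [0.86,-0.41,-0.01],"dr": [0,0,-0.15],"jaw": 1},{"translation": [0,0,0],"dr": [0,0,0],"jaw": 1},{"translation": [0,0,0],"dr": [0,0,0],"jaw": 1}])

```text
time_s: 48.53
position: [0.4917, 0.1707, 0.1147]
tcp_rot: [[-0.15, 0.989, -0.0], [0.989, 0.15, -0.0], [-0.0, -0.0, -1.0]]
force: [-0.2, -0.0, -0.6]
opening: 0.503
```

Run:
```python
from plan import *
C,p,d=shot("wrist","w24")
s=read_state();print(s["position"],s["opening"]*87,s["force"])
b=case(0.0014,-.06)
plan([((*b,.07),98.1,1,.0249),((*b,.0375),98.1,1,.0125)])
```

```text
[0.49286158 0.17003116 0.11478251] 44.08504399617256 [-0.48367032 -0.54770994 -0.91128602]
[{"translation":[0.0,0.0,0.9],"dr":[0.0,0.0,0.04],"jaw":1},{"translation":[0.01,-0.01,0.89],"dr":[0.0,0.0,0.04],"jaw":1},{"translation":[0.0,0.0,0.43],"dr":[0.0,0.0,0.0],"jaw":1},{"translation":[0.0,0.0,0.44],"dr":[0.0,0.0,0.0],"jaw":1},{"translation":[0.0,0.0,0.43],"dr":[0.0,0.0,0.0],"jaw":1}]
5 rows; end [0.4927 0.1702 0.0375]
```

View pics/w24.png

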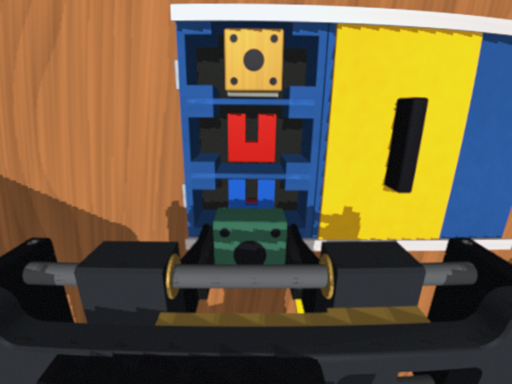

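arm_command(commands=[{"translation": [0,0,0.9],"dr": [0,0,0.04],"jaw": 1},{"translation": [0,0,0.89],"dr": [0,0,0.04],"jaw": 1},{"translation": [0,0,0.43],"dr": [0,0,0],"jaw": 1},{"translation": [0,0,0.43],"dr": [0,0,0],"jaw": 1},{"translation": [0,0,0.43],"dr": [0,0,0],"jaw": 1},{"translation": [0,0,0],"dr": [0,0,0],"jaw": 1},{"translation": [0,0,0],"dr": [0,0,0],"jaw": 1}])

```text
time_s: 49.17
position: [0.4932, 0.1695, 0.0372]
tcp_rot: [[-0.139, 0.99, 0.0], [0.99, 0.139, -0.0], [-0.0, 0.0, -1.0]]
force: [0.1, -0.7, -0.6]
opening: 0.499
```

arm_command(commands=[{"translation": [0,0,0],"dr": [0,0,0],"jaw": 0.35},{"translation": [0,0,0],"dr": [0,0,0],"jaw": 0.35},{"translation": [0,0,0],"dr": [0,0,0],"jaw": 0.35},{"translation": [0,0,0],"dr": [0,0,0],"jaw": 0.35},{"translation": [0,0,-1],"dr": [0,0,0],"jaw": 0.35},{"translation": [0,0,-1],"dr": [0,0,0],"jaw": 0.35},{"translation": [0,0,-1],"dr": [0,0,0],"jaw": 0.29},{"translation": [0,0,-0.5],"dr": [0,0,0],"jaw": 0.29},{"translation": [0,0,0],"dr": [0,0,0],"jaw": 0.29}])

```text
time_s: 49.92
position: [0.4947, 0.1703, 0.1281]
tcp_rot: [[-0.139, 0.99, 0.007], [0.99, 0.139, 0.001], [-0.0, 0.007, -1.0]]
force: [0.4, 0.8, -0.2]
opening: 0.702
```

```bash
python3 parts.py t25
python3 - <<'E'
from plan import *
C,p,d=shot("wrist","w25");print(read_state()["position"])
crop("t25","t25c",325,180,385,240,8)
plan([((.564,-.2528,.10),99,.27,.0249),("wait",2,.27)])
E
```

```text
red    px[290. 210.] xy=(0.5616,-0.0673) 41.6x41.8 yaw90=24.0 A=137
white  px[321. 241.] xy=(0.4696,-0.1553) 44.7x45.0 yaw90=66.2 A=184
white  px[355. 208.] xy=(0.5664,-0.2585) 42.8x43.3 yaw90=8.6 A=146
steel  px[321. 241.] xy=(0.4690,-0.1509) 44.5x44.5 yaw90=66.2 A=192
steel  px[354. 208.] xy=(0.5620,-0.2491) 45.3x48.5 yaw90=9.9 A=241
green  px[274. 181.] xy=(0.6481,-0.0199) 43.4x42.9 yaw90=3.7 A=160
[0.49270119 0.16992462 0.1253713 ]
[{"translation":[-0.95,0.03,0.06],"dr":[0.0,0.0,-0.01],"jaw":0.27},{"translation":[-0.95,0.02,0.06],"dr":[0.0,0.0,-0.01],"jaw":0.27},{"translation":[-0.95,0.02,0.06],"dr":[0.0,0.0,-0.01],"jaw":0.27},{"translation":[-0.95,0.02,0.06],"dr":[0.0,0.0,-0.01],"jaw":0.27},{"translation":[-0.95,0.02,0.06],"dr":[0.0,0.0,-0.01],"jaw":0.27},{"translation":[-0.95,0.02,0.06],"dr":[0.0,0.0,-0.01],"jaw":0.27},{"translation":[-0.95,0.02,0.05],"dr":[0.0,0.0,-0.01],"jaw":0.27},{"translation":[-0.95,0.02,0.06],"dr":[0.0,0.0,-0.01],"jaw":0.27},{"translation":[-0.95,0.02,0.05],"dr":[0.0,0.0,-0.01],"jaw":0.27},{"translation":[-0.95,0.02,0.06],"dr":[0.0,0.0,-0.01],"jaw":0.27},{"translation":[-0.96,0.02,0.05],"dr":[0.0,0.0,-0.01],"jaw":0.27},{"translation":[-0.95,0.02,0.06],"dr":[0.0,0.0,-0.01],"jaw":0.27}]
[{"translation":[-0.96,0.01,0.05],"dr":[0.0,0.0,-0.01],"jaw":0.27},{"translation":[-0.95,0.01,0.06],"dr":[0.0,0.0,-0.01],"jaw":0.27},{"translation":[-0.96,0.01,0.05],"dr":[0.0,0.0,-0.01],"jaw":0.27},{"translation":[-0.95,0.01,0.06],"dr":[0.0,0.0,-0.01],"jaw":0.27},{"translation":[-0.96,0.01,0.05],"dr":[0.0,0.0,-0.01],"jaw":0.27},{"translation":[-0.95,0.01,0.06],"dr":[0.0,0.0,-0.01],"jaw":0.27},{"translation":[0.0,0.0,0.0],"dr":[0.0,0.0,0.0],"jaw":0.27},{"translation":[0.0,0.0,0.0],"dr":[0.0,0.0,0.0],"jaw":0.27}]
20 rows; end [ 0.5639 -0.2527  0.0999]
```

View pics/w25.png

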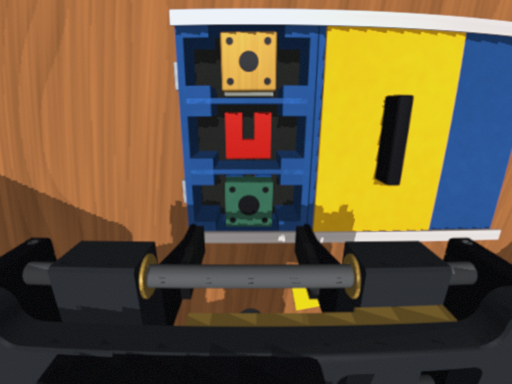

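View pics/t25c.png

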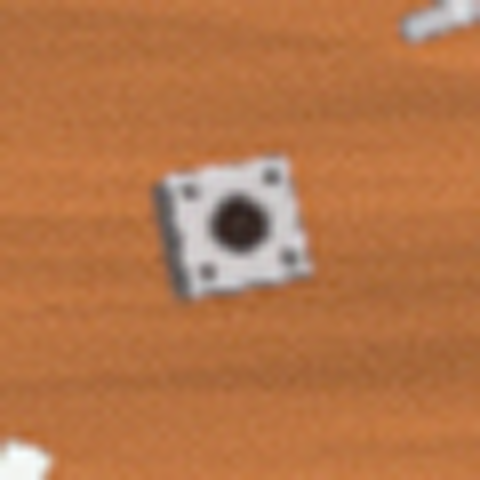

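arm_command(commands=[{"translation": [-0.95,0.02,0.06],"dr": [0,0,-0.01],"jaw": 0.27},{"translation": [-0.95,0.02,0.06],"dr": [0,0,-0.01],"jaw": 0.27},{"translation": [-0.95,0.02,0.06],"dr": [0,0,-0.01],"jaw": 0.27},{"translation": [-0.95,0.02,0.06],"dr": [0,0,-0.01],"jaw": 0.27},{"translation": [-0.95,0.02,0.06],"dr": [0,0,-0.01],"jaw": 0.27},{"translation": [-0.95,0.02,0.06],"dr": [0,0,-0.01],"jaw": 0.27},{"translation": [-0.95,0.02,0.06],"dr": [0,0,-0.01],"jaw": 0.27},{"translation": [-0.95,0.02,0.06],"dr": [0,0,-0.01],"jaw": 0.27},{"translation": [-0.95,0.02,0.06],"dr": [0,0,-0.01],"jaw": 0.27},{"translation": [-0.95,0.02,0.06],"dr": [0,0,-0.01],"jaw": 0.27},{"translation": [-0.95,0.02,0.06],"dr": [0,0,-0.01],"jaw": 0.27},{"translation": [-0.95,0.02,0.06],"dr": [0,0,-0.01],"jaw": 0.27}])

```text
time_s: 51.02
position: [0.5388, -0.112, 0.1052]
tcp_rot: [[-0.151, 0.988, -0.003], [0.988, 0.151, 0.001], [0.002, -0.003, -1.0]]
force: [0.1, 0.4, 0.2]
opening: 0.732
```

arm_command(commands=[{"translation": [-0.95,0.01,0.05],"dr": [0,0,-0.01],"jaw": 0.27},{"translation": [-0.95,0.01,0.05],"dr": [0,0,-0.01],"jaw": 0.27},{"translation": [-0.95,0.01,0.05],"dr": [0,0,-0.01],"jaw": 0.27},{"translation": [-0.95,0.01,0.05],"dr": [0,0,-0.01],"jaw": 0.27},{"translation": [-0.95,0.01,0.05],"dr": [0,0,-0.01],"jaw": 0.27},{"translation": [-0.95,0.01,0.05],"dr": [0,0,-0.01],"jaw": 0.27},{"translation": [0,0,0],"dr": [0,0,0],"jaw": 0.27},{"translation": [0,0,0],"dr": [0,0,0],"jaw": 0.27}])

```text
time_s: 51.68
position: [0.5624, -0.2525, 0.0976]
tcp_rot: [[-0.156, 0.988, -0.002], [0.988, 0.156, 0.002], [0.002, -0.002, -1.0]]
force: [-0.2, -0.5, -0.4]
opening: 0.726
```

Run:
```python
from plan import *
C,p,d=shot("wrist","w26")
s=read_state();print(s["position"],s["opening"]*87,s["tcp_rot"][:,0])
plan([((.564,-.2525,.0105),99,.27,.025)])
```

```text
[ 0.56201721 -0.25112988  0.09775791] 63.212890849209394 [-0.15677746  0.98762935  0.00301404]
[{"translation":[-0.02,0.02,0.87],"dr":[-0.01,-0.01,0.0],"jaw":0.27},{"translation":[-0.02,0.02,0.87],"dr":[-0.01,-0.01,0.0],"jaw":0.27},{"translation":[-0.02,0.02,0.88],"dr":[-0.01,-0.01,0.0],"jaw":0.27},{"translation":[-0.01,0.01,0.87],"dr":[-0.01,-0.01,0.0],"jaw":0.27}]
4 rows; end [ 0.5639 -0.2525  0.0105]
```

View pics/w26.png

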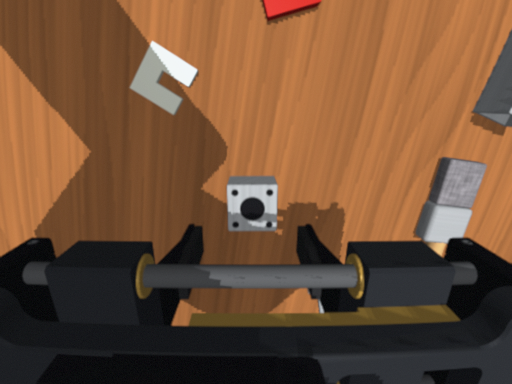

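arm_command(commands=[{"translation": [-0.02,0.02,0.87],"dr": [0,0,0],"jaw": 0.27},{"translation": [-0.02,0.02,0.87],"dr": [0,0,0],"jaw": 0.27},{"translation": [-0.02,0.02,0.87],"dr": [0,0,0],"jaw": 0.27},{"translation": [-0.02,0.01,0.87],"dr": [0,0,0],"jaw": 0.27},{"translation": [0,0,0],"dr": [0,0,0],"jaw": 0.27},{"translation": [0,0,0],"dr": [0,0,0],"jaw": 1},{"translation": [0,0,0],"dr": [0,0,0],"jaw": 1},{"translation": [0,0,0],"dr": [0,0,0],"jaw": 1},{"translation": [0,0,0],"dr": [0,0,0],"jaw": 1},{"translation": [0,0,0],"dr": [0,0,0],"jaw": 1}])

```text
time_s: 52.57
position: [0.5651, -0.2529, 0.0128]
tcp_rot: [[-0.158, 0.987, -0.001], [0.987, 0.158, 0.001], [0.001, -0.0, -1.0]]
force: [-0.5, 0.5, 1.2]
opening: 0.502
```

Run:
```python
from plan import *
s=read_state();print(s["position"],s["opening"]*87,s["force"])
p=s["position"];b=case(0.0014,0);print(b)
plan([((p[0],p[1],.11),99,1,.022),((*b,.115),98.1,1,.0249),("wait",1,1)])
```

```text
[ 0.56505083 -0.2529088   0.01284977] 43.704544017726114 [-0.51066397  0.53516636  1.24898777]
[0.48418603 0.22959726]
[{"translation":[0.0,0.0,-0.78],"dr":[0.0,0.0,0.0],"jaw":1},{"translation":[0.0,0.0,-0.78],"dr":[0.0,0.0,0.0],"jaw":1},{"translation":[0.0,0.0,-0.78],"dr":[0.0,0.0,0.0],"jaw":1},{"translation":[0.0,0.0,-0.77],"dr":[0.0,0.0,0.0],"jaw":1},{"translation":[0.0,0.0,-0.78],"dr":[0.0,0.0,0.0],"jaw":1},{"translation":[0.98,-0.01,-0.01],"dr":[0.0,0.0,0.01],"jaw":1},{"translation":[0.98,-0.01,-0.01],"dr":[0.0,0.0,0.01],"jaw":1},{"translation":[0.98,-0.01,-0.01],"dr":[0.0,0.0,0.01],"jaw":1},{"translation":[0.98,-0.01,-0.01],"dr":[0.0,0.0,0.01],"jaw":1},{"translation":[0.98,-0.01,-0.01],"dr":[0.0,0.0,0.01],"jaw":1},{"translation":[0.98,-0.01,-0.01],"dr":[0.0,0.0,0.01],"jaw":1},{"translation":[0.98,-0.01,-0.01],"dr":[0.0,0.0,0.01],"jaw":1}]
[{"translation":[0.98,-0.01,-0.01],"dr":[0.0,0.0,0.01],"jaw":1},{"translation":[0.98,-0.02,-0.01],"dr":[0.0,0.0,0.01],"jaw":1},{"translation":[0.98,-0.02,-0.01],"dr":[0.0,0.0,0.01],"jaw":1},{"translation":[0.98,-0.02,-0.01],"dr":[0.0,0.0,0.01],"jaw":1},{"translation":[0.98,-0.02,-0.01],"dr":[0.0,0.0,0.01],"jaw":1},{"translation":[0.98,-0.02,-0.01],"dr":[0.0,0.0,0.01],"jaw":1},{"translation":[0.98,-0.02,-0.01],"dr":[0.0,0.0,0.01],"jaw":1},{"translation":[0.97,-0.02,-0.01],"dr":[0.0,0.0,0.01],"jaw":1},{"translation":[0.98,-0.02,-0.01],"dr":[0.0,0.0,0.01],"jaw":1},{"translation":[0.97,-0.02,-0.01],"dr":[0.0,0.0,0.01],"jaw":1},{"translation":[0.98,-0.03,0.0],"dr":[0.0,0.0,0.01],"jaw":1},{"translation":[0.97,-0.02,-0.01],"dr":[0.0,0.0,0.01],"jaw":1}]
[{"translation":[0.98,-0.03,0.0],"dr":[0.0,0.0,0.01],"jaw":1},{"translation":[0.0,0.0,0.0],"dr":[0.0,0.0,0.0],"jaw":1}]
26 rows; end [0.4842 0.2296 0.1149]
```

arm_command(commands=[{"translation": [0,0,-0.78],"dr": [0,0,0],"jaw": 1},{"translation": [0,0,-0.78],"dr": [0,0,0],"jaw": 1},{"translation": [0,0,-0.78],"dr": [0,0,0],"jaw": 1},{"translation": [0,0,-0.78],"dr": [0,0,0],"jaw": 1},{"translation": [0,0,-0.78],"dr": [0,0,0],"jaw": 1},{"translation": [0.98,-0.01,-0.01],"dr": [0,0,0.01],"jaw": 1},{"translation": [0.98,-0.01,-0.01],"dr": [0,0,0.01],"jaw": 1},{"translation": [0.98,-0.01,-0.01],"dr": [0,0,0.01],"jaw": 1},{"translation": [0.98,-0.01,-0.01],"dr": [0,0,0.01],"jaw": 1},{"translation": [0.98,-0.01,-0.01],"dr": [0,0,0.01],"jaw": 1},{"translation": [0.98,-0.01,-0.01],"dr": [0,0,0.01],"jaw": 1},{"translation": [0.98,-0.01,-0.01],"dr": [0,0,0.01],"jaw": 1}])

```text
time_s: 53.57
position: [0.5357, -0.0829, 0.1111]
tcp_rot: [[-0.15, 0.989, -0.002], [0.989, 0.15, 0.001], [0.001, -0.002, -1.0]]
force: [-1.1, 0.8, -5.6]
opening: 0.505
```

arm_command(commands=[{"translation": [0.98,-0.01,-0.01],"dr": [0,0,0.01],"jaw": 1},{"translation": [0.98,-0.02,-0.01],"dr": [0,0,0.01],"jaw": 1},{"translation": [0.98,-0.02,-0.01],"dr": [0,0,0.01],"jaw": 1},{"translation": [0.98,-0.02,-0.01],"dr": [0,0,0.01],"jaw": 1},{"translation": [0.98,-0.02,-0.01],"dr": [0,0,0.01],"jaw": 1},{"translation": [0.98,-0.02,-0.01],"dr": [0,0,0.01],"jaw": 1},{"translation": [0.98,-0.02,-0.01],"dr": [0,0,0.01],"jaw": 1},{"translation": [0.98,-0.02,-0.01],"dr": [0,0,0.01],"jaw": 1},{"translation": [0.98,-0.02,-0.01],"dr": [0,0,0.01],"jaw": 1},{"translation": [0.98,-0.02,-0.01],"dr": [0,0,0.01],"jaw": 1},{"translation": [0.98,-0.02,0],"dr": [0,0,0.01],"jaw": 1},{"translation": [0.98,-0.02,0],"dr": [0,0,0.01],"jaw": 1}])

```text
time_s: 54.57
position: [0.4875, 0.2067, 0.1137]
tcp_rot: [[-0.138, 0.99, -0.002], [0.99, 0.138, -0.0], [-0.0, -0.002, -1.0]]
force: [-0.1, 0.5, -5.7]
opening: 0.507
```

arm_command(commands=[{"translation": [0.95,-0.03,0],"dr": [0,0,0.01],"jaw": 1},{"translation": [0,0,0],"dr": [0,0,0],"jaw": 1},{"translation": [0,0,0],"dr": [0,0,0],"jaw": 1}])

```text
time_s: 54.82
position: [0.4835, 0.23, 0.1137]
tcp_rot: [[-0.14, 0.99, -0.002], [0.99, 0.14, -0.001], [-0.0, -0.002, -1.0]]
force: [0.2, 0.0, -5.3]
opening: 0.502
```

Run:
```python
from plan import *
C,p,d=shot("wrist","w27")
s=read_state();print(s["position"],s["opening"]*87,s["force"])
b=case(0.0014,0)
plan([((*b,.065),98.1,1,.0249),((*b,.0295),98.1,1,.0125)])
```

```text
[0.48385053 0.22915146 0.11377494] 43.83569652619847 [-1.01078108 -0.26941369 -4.41165765]
[{"translation":[0.01,0.01,0.98],"dr":[-0.01,0.0,-0.01],"jaw":1},{"translation":[0.01,0.01,0.97],"dr":[-0.01,0.0,-0.01],"jaw":1},{"translation":[0.0,0.0,0.47],"dr":[0.0,0.0,0.0],"jaw":1},{"translation":[0.0,0.0,0.48],"dr":[0.0,0.0,0.0],"jaw":1},{"translation":[0.0,0.0,0.47],"dr":[0.0,0.0,0.0],"jaw":1}]
5 rows; end [0.4842 0.2297 0.0295]
```

View pics/w27.png

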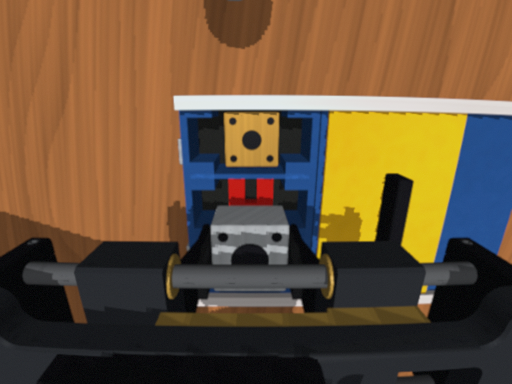

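arm_command(commands=[{"translation": [0.01,0.01,0.98],"dr": [0,0,-0.01],"jaw": 1},{"translation": [0.01,0.01,0.97],"dr": [0,0,-0.01],"jaw": 1},{"translation": [0,0,0.47],"dr": [0,0,0],"jaw": 1},{"translation": [0,0,0.47],"dr": [0,0,0],"jaw": 1},{"translation": [0,0,0.47],"dr": [0,0,0],"jaw": 1},{"translation": [0,0,0],"dr": [0,0,0],"jaw": 1},{"translation": [0,0,0],"dr": [0,0,0],"jaw": 1}])

```text
time_s: 55.45
position: [0.4854, 0.2288, 0.0299]
tcp_rot: [[-0.138, 0.99, -0.001], [0.99, 0.138, -0.0], [-0.0, -0.001, -1.0]]
force: [-0.0, -0.2, -5.5]
opening: 0.504
```

arm_command(commands=[{"translation": [0,0,0.04],"dr": [0,0,0],"jaw": 1},{"translation": [0,0,0],"dr": [0,0,0],"jaw": 1},{"translation": [0,0,0],"dr": [0,0,0],"jaw": 0.35},{"translation": [0,0,0],"dr": [0,0,0],"jaw": 0.35},{"translation": [0,0,0],"dr": [0,0,0],"jaw": 0.35},{"translation": [0,0,0],"dr": [0,0,0],"jaw": 0.35},{"translation": [0,0,-1],"dr": [0,0,0],"jaw": 0.35},{"translation": [0,0,-1],"dr": [0,0,0],"jaw": 0.35},{"translation": [0,0,-1],"dr": [0,0,0],"jaw": 0.35},{"translation": [0,0,-1],"dr": [0,0,0],"jaw": 0.5},{"translation": [0,0,-0.5],"dr": [0,0,0],"jaw": 1}])

```text
time_s: 56.37
position: [0.4867, 0.2302, 0.145]
tcp_rot: [[-0.139, 0.99, 0.005], [0.99, 0.139, 0.001], [0.001, 0.005, -1.0]]
force: [1.0, -0.2, -0.5]
opening: 0.568
```

Run:
```python
from plan import *
plan([((*case(.0014,-.075),.16),98.1,1,.0249),("wait",3,1)])
```

```text
[{"translation":[-0.75,-0.02,-0.15],"dr":[0.01,0.0,0.0],"jaw":1},{"translation":[-0.75,-0.02,-0.15],"dr":[0.01,0.0,0.0],"jaw":1},{"translation":[-0.76,-0.03,-0.15],"dr":[0.01,0.0,0.0],"jaw":1},{"translation":[-0.75,-0.03,-0.15],"dr":[0.01,0.0,0.0],"jaw":1},{"translation":[0.0,0.0,0.0],"dr":[0.0,0.0,0.0],"jaw":1},{"translation":[0.0,0.0,0.0],"dr":[0.0,0.0,0.0],"jaw":1},{"translation":[0.0,0.0,0.0],"dr":[0.0,0.0,0.0],"jaw":1}]
7 rows; end [0.4946 0.1553 0.16  ]
```

Moving to a point where the wrist camera sees all three bays, so I can check the seating before closing.

arm_command(commands=[{"translation": [-0.75,-0.02,-0.15],"dr": [0,0,0],"jaw": 1},{"translation": [-0.75,-0.02,-0.15],"dr": [0,0,0],"jaw": 1},{"translation": [-0.75,-0.03,-0.15],"dr": [0,0,0],"jaw": 1},{"translation": [-0.75,-0.03,-0.15],"dr": [0,0,0],"jaw": 1},{"translation": [0,0,0],"dr": [0,0,0],"jaw": 1},{"translation": [0,0,0],"dr": [0,0,0],"jaw": 1},{"translation": [0,0,0],"dr": [0,0,0],"jaw": 1}])

```text
time_s: 56.95
position: [0.4931, 0.1554, 0.157]
tcp_rot: [[-0.139, 0.99, 0.0], [0.99, 0.139, 0.0], [0.0, 0.0, -1.0]]
force: [0.4, -0.6, -0.0]
opening: 0.057
```

Run:
```python
from plan import *
C,p,d=shot("wrist","w28");np.savez("pics/w28c.npz",*C)
shot("top","t28");print(read_state()["position"])
crop("w28","w28c",160,10,350,250,2.5)
crop("w28","w28f",170,10,340,250,2.5)
crop("t28","t28c",140,190,230,270,7)
shot("side","s28");crop("s28","s28c",220,220,320,300,7)
```

```text
[0.49291784 0.15582948 0.15669444]
```

View pics/w28c.png

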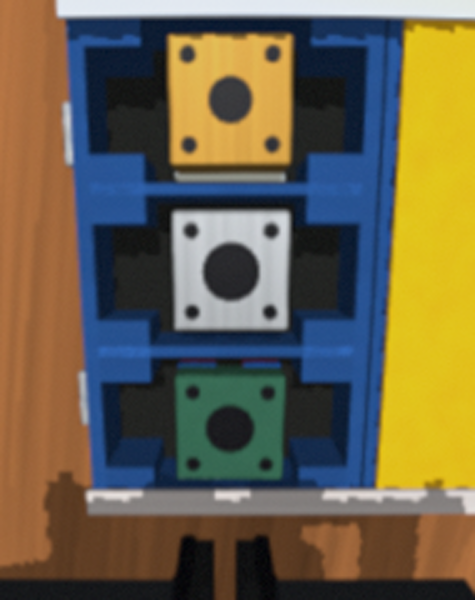

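View pics/s28c.png

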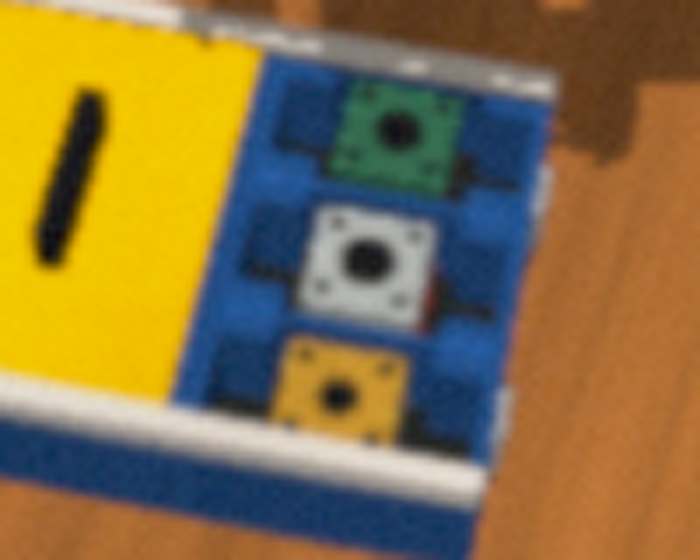

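Run:
```python
from inv import *
z=np.load("pics/w28c.npz");C=(z["arr_0"],float(z["arr_1"]),z["arr_2"]);D=np.load("pics/w28.npy")
f=lambda P:(np.array(P,float)+.5)/2.5-.5+[160,10]
for n,b in dict(brass=[(168,34),(293,34),(291,165),(170,165)],steel=[(172,210),(290,210),(288,330),(173,330)],green=[(175,376),(285,376),(283,480),(177,480)]).items():
    w=inv(onz(C,f(b),.05));print(n,w.tolist(),w.mean(0))
print("walls",inv(onz(C,f([(232,188),(232,352)]),.05)).tolist(),"stops",inv(onz(C,f([(147,335),(304,335),(147,170),(306,170)]),.05)).tolist())
# heights by depth patches
def hz(P,r=3):
    u,v=f(P).round().astype(int);uv=np.array([(i,j) for i in range(u-r,u+r+1) for j in range(v-r,v+r+1)]);h=withdepth(C,uv,D)[:,2];return np.median(h).round(4),h.std().round(4)
for n,P in dict(brassA=(195,100),brassB=(270,100),brassC=(230,150),brassD=(230,55),steelA=(190,270),steelB=(275,270),steelC=(230,320),steelD=(230,225),greenA=(193,430),greenB=(270,430),greenC=(230,470),greenD=(230,390),stop1=(120,175),stop2=(338,175),stop3=(122,335),stop4=(330,335),cover=(430,250)).items(): print(n,hz(P,2))
```

```text
brass [[-0.0193, 0.0811], [0.0243, 0.0811], [0.0246, 0.0378], [-0.0195, 0.0379]] [0.002525 0.059475]
steel [[-0.0191, 0.0222], [0.0246, 0.0222], [0.0249, -0.0221], [-0.0198, -0.022]] [2.65e-03 7.50e-05]
green [[-0.0194, -0.0401], [0.0242, -0.0402], [0.0244, -0.0839], [-0.0196, -0.0838]] [ 0.0024 -0.062 ]
walls [[0.0031, 0.0298], [0.0031, -0.0306]] stops [[-0.03, -0.0239], [0.0312, -0.024], [-0.028, 0.0362], [0.0301, 0.0361]]
brassA (np.float64(0.0497), np.float64(0.0006))
brassB (np.float64(0.0499), np.float64(0.0007))
brassC (np.float64(0.0497), np.float64(0.0512))
brassD (np.float64(0.05), np.float64(0.0008))
steelA (np.float64(0.0498), np.float64(0.0007))
steelB (np.float64(0.0499), np.float64(0.0007))
steelC (np.float64(0.0497), np.float64(0.0006))
steelD (np.float64(0.0496), np.float64(0.0008))
greenA (np.float64(0.0499), np.float64(0.0007))
greenB (np.float64(0.0497), np.float64(0.0006))
greenC (np.float64(0.0499), np.float64(0.0006))
greenD (np.float64(0.0498), np.float64(0.0006))
stop1 (np.float64(0.0499), np.float64(0.0008))
stop2 (np.float64(0.0495), np.float64(0.0009))
stop3 (np.float64(0.0499), np.float64(0.0007))
stop4 (np.float64(0.0501), np.float64(0.0007))
cover (np.float64(0.0558), np.float64(0.0008))
```

The last check before closing: depth gives every block top at 49.6–50.0 mm against a rim at 49.5–50.1 mm. All three are centred within about 2 mm. Now I'll go behind the cover handle and push it shut.

Run:
```python
from plan import *
plan([((*case(.155,0),.135),98.1,1,.0249),((*case(.155,0),.072),98.1,1,.02),("wait",2,1)])
```

```text
[{"translation":[0.42,0.89,0.12],"dr":[0.0,0.0,0.0],"jaw":1},{"translation":[0.43,0.89,0.12],"dr":[0.0,0.0,0.0],"jaw":1},{"translation":[0.42,0.89,0.12],"dr":[0.0,0.0,0.0],"jaw":1},{"translation":[0.43,0.89,0.13],"dr":[0.0,0.0,0.0],"jaw":1},{"translation":[0.42,0.88,0.12],"dr":[0.0,0.0,0.0],"jaw":1},{"translation":[0.43,0.89,0.13],"dr":[0.0,0.0,0.0],"jaw":1},{"translation":[0.42,0.88,0.12],"dr":[0.0,0.0,0.0],"jaw":1},{"translation":[0.0,0.0,0.63],"dr":[0.0,0.0,0.0],"jaw":1},{"translation":[0.0,0.0,0.63],"dr":[0.0,0.0,0.0],"jaw":1},{"translation":[0.0,0.0,0.63],"dr":[0.0,0.0,0.0],"jaw":1},{"translation":[0.0,0.0,0.63],"dr":[0.0,0.0,0.0],"jaw":1},{"translation":[0.0,0.0,0.0],"dr":[0.0,0.0,0.0],"jaw":1}]
[{"translation":[0.0,0.0,0.0],"dr":[0.0,0.0,0.0],"jaw":1}]
13 rows; end [0.6362 0.2511 0.0721]
```

arm_command(commands=[{"translation": [0.42,0.89,0.12],"dr": [0,0,0],"jaw": 1},{"translation": [0.43,0.89,0.12],"dr": [0,0,0],"jaw": 1},{"translation": [0.42,0.89,0.12],"dr": [0,0,0],"jaw": 1},{"translation": [0.43,0.89,0.13],"dr": [0,0,0],"jaw": 1},{"translation": [0.42,0.88,0.12],"dr": [0,0,0],"jaw": 1},{"translation": [0.43,0.89,0.13],"dr": [0,0,0],"jaw": 1},{"translation": [0.42,0.88,0.12],"dr": [0,0,0],"jaw": 1},{"translation": [0,0,0],"dr": [0,0,0],"jaw": 1},{"translation": [0,0,0],"dr": [0,0,0],"jaw": 1}])

```text
time_s: 57.85
position: [0.6365, 0.2515, 0.1343]
tcp_rot: [[-0.141, 0.99, -0.001], [0.99, 0.141, -0.0], [-0.0, -0.001, -1.0]]
force: [-1.1, -0.3, 0.3]
opening: 0.005
```

Run:
```python
from inv import *
C,p,d=shot("wrist","w29");s=read_state();print(s["position"],inv(s["position"]),s["opening"])
```

```text
[0.63550148 0.25080749 0.134364  ] [[ 0.1542 -0.0003]] 0.002067313030069019
```

View pics/w29.png

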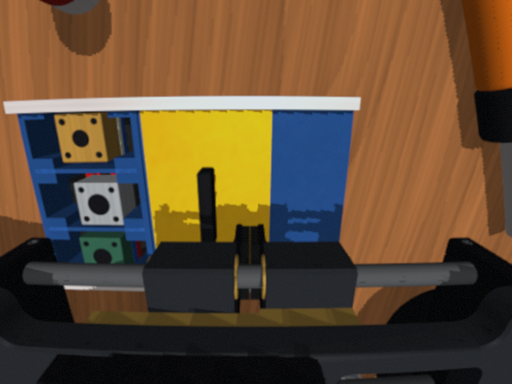

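arm_command(commands=[{"translation": [0,0,0.63],"dr": [0,0,0],"jaw": 1},{"translation": [0,0,0.63],"dr": [0,0,0],"jaw": 1},{"translation": [0,0,0.63],"dr": [0,0,0],"jaw": 1},{"translation": [0,0,0.6],"dr": [0,0,0],"jaw": 1},{"translation": [0,0,0],"dr": [0,0,0],"jaw": 1},{"translation": [0,0,0],"dr": [0,0,0],"jaw": 1}])

```text
time_s: 58.4
position: [0.6349, 0.2497, 0.0724]
tcp_rot: [[-0.139, 0.99, -0.003], [0.99, 0.139, -0.001], [-0.0, -0.003, -1.0]]
force: [-0.5, -0.5, 1.1]
opening: 0.007
```

arm_command(commands=[{"translation": [0,-0.5,0],"dr": [0,0,0],"jaw": 1},{"translation": [0,-0.5,0],"dr": [0,0,0],"jaw": 1},{"translation": [0,-0.5,0],"dr": [0,0,0],"jaw": 1},{"translation": [0,-0.5,0],"dr": [0,0,0],"jaw": 1},{"translation": [0,-0.5,0],"dr": [0,0,0],"jaw": 1},{"translation": [0,-0.5,0],"dr": [0,0,0],"jaw": 1}])

```text
time_s: 58.9
position: [0.5641, 0.2399, 0.075]
tcp_rot: [[-0.139, 0.99, 0.006], [0.99, 0.139, 0.001], [0.0, 0.006, -1.0]]
force: [3.2, -0.7, -1.5]
opening: 0.006
```

arm_command(commands=[{"translation": [0,-0.5,0],"dr": [0,0,0],"jaw": 1},{"translation": [0,-0.5,0],"dr": [0,0,0],"jaw": 1},{"translation": [0,-0.5,0],"dr": [0,0,0],"jaw": 1},{"translation": [0,-0.4,0],"dr": [0,0,0],"jaw": 1},{"translation": [0,0,0],"dr": [0,0,0],"jaw": 1}])

```text
time_s: 59.32
position: [0.5137, 0.233, 0.0744]
tcp_rot: [[-0.139, 0.99, -0.0], [0.99, 0.139, -0.0], [0.0, -0.0, -1.0]]
force: [0.4, 0.3, -0.6]
opening: 0.001
```

Run:
```python
from inv import *
C,p,d=shot("wrist","w30");np.savez("pics/w30c.npz",*C);s=read_state();print(s["position"],inv(s["position"]),s["force"])
```

```text
[0.51460974 0.23317855 0.07414982] [[ 0.032  -0.0007]] [ 0.27273859 -0.63118086  0.4556537 ]
```

View pics/w30.png

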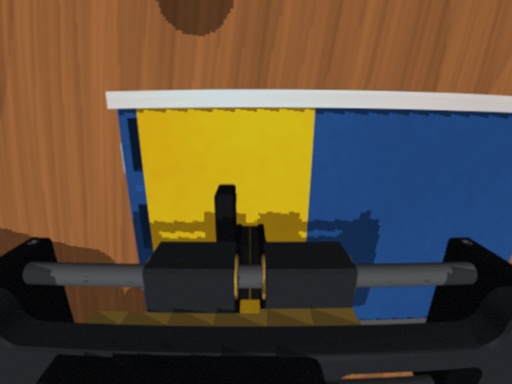

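arm_command(commands=[{"translation": [0,-0.2,0],"dr": [0,0,0],"jaw": 1},{"translation": [0,-0.2,0],"dr": [0,0,0],"jaw": 1},{"translation": [0,-0.15,0],"dr": [0,0,0],"jaw": 1},{"translation": [0,0,0],"dr": [0,0,0],"jaw": 1}])

```text
time_s: 59.7
position: [0.5012, 0.2313, 0.0732]
tcp_rot: [[-0.139, 0.99, -0.0], [0.99, 0.139, -0.0], [0.0, -0.0, -1.0]]
force: [0.9, 0.1, 1.3]
opening: 0.006
```

arm_command(commands=[{"translation": [0,-0.08,0],"dr": [0,0,0],"jaw": 1},{"translation": [0,-0.08,0],"dr": [0,0,0],"jaw": 1}])

```text
time_s: 59.87
position: [0.4983, 0.2308, 0.0731]
tcp_rot: [[-0.139, 0.99, 0.001], [0.99, 0.139, 0.0], [0.0, 0.001, -1.0]]
force: [1.1, 0.9, 2.0]
opening: 0.004
```

Run:
```python
from inv import *
C,p,d=shot("wrist","w31");np.savez("pics/w31c.npz",*C);s=read_state();print(s["position"],inv(s["position"]),s["force"])
```

```text
[0.4983515  0.23083415 0.07315505] [[ 0.0156 -0.0008]] [ 3.48984923  0.2852744  -0.19327066]
```

View pics/w31.png

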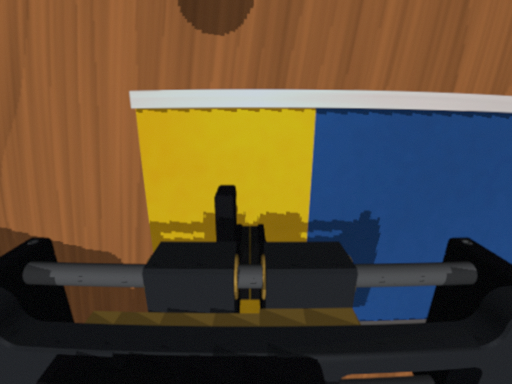

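arm_command(commands=[{"translation": [0,-0.08,0],"dr": [0,0,0],"jaw": 1},{"translation": [0,0,0],"dr": [0,0,0],"jaw": 1}])

```text
time_s: 60.08
position: [0.4983, 0.2308, 0.0732]
tcp_rot: [[-0.139, 0.99, 0.006], [0.99, 0.139, 0.001], [0.0, 0.006, -1.0]]
force: [5.6, 2.1, -2.1]
opening: 0.006
```

arm_command(commands=[{"translation": [0,-0.08,0],"dr": [0,0,0],"jaw": 1},{"translation": [0,0,0],"dr": [0,0,0],"jaw": 1}])

```text
time_s: 60.25
position: [0.4983, 0.2308, 0.0733]
tcp_rot: [[-0.139, 0.99, 0.01], [0.99, 0.139, 0.002], [0.001, 0.01, -1.0]]
force: [8.6, 1.4, -4.4]
opening: 0.006
```

arm_command(commands=[{"translation": [0,0.5,0],"dr": [0,0,0],"jaw": 1},{"translation": [0,0.5,0],"dr": [0,0,0],"jaw": 1},{"translation": [0,0,-0.6],"dr": [0,0,0],"jaw": 1},{"translation": [0,0,-1],"dr": [0,0,0],"jaw": 1},{"translation": [0,0,-1],"dr": [0,0,0],"jaw": 1},{"translation": [0,0,-1],"dr": [0,0,0],"jaw": 1},{"translation": [-0.9,0,-0.5],"dr": [0,0,0],"jaw": 1},{"translation": [-0.9,0,-0.5],"dr": [0,0,0],"jaw": 1},{"translation": [-0.9,0,0],"dr": [0,0,0],"jaw": 1},{"translation": [-0.9,0,0],"dr": [0,0,0],"jaw": 1},{"translation": [0,0,0],"dr": [0,0,0],"jaw": 1},{"translation": [0,0,0],"dr": [0,0,0],"jaw": 1}])

```text
time_s: 61.25
position: [0.5296, 0.1437, 0.1874]
tcp_rot: [[-0.137, 0.991, -0.004], [0.991, 0.137, 0.0], [0.001, -0.004, -1.0]]
force: [-0.2, 0.1, -0.9]
opening: 0.004
```

Run:
```python
from inv import *
C,p,d=shot("wrist","w32");np.savez("pics/w32c.npz",*C);s=read_state();print(s["position"],s["force"],s["qvel"].round(1))
shot("top","t32");crop("t32","t32c",135,140,235,270,4.5);crop("w32","w32x",100,0,400,240,2.6)
```

```text
[0.52967245 0.14446211 0.18738169] [-0.03398809  0.10293063  0.93816264] [ 1.4  0.2 -0.4 -0.  -0.3 -0.1]
```

View pics/w32x.png

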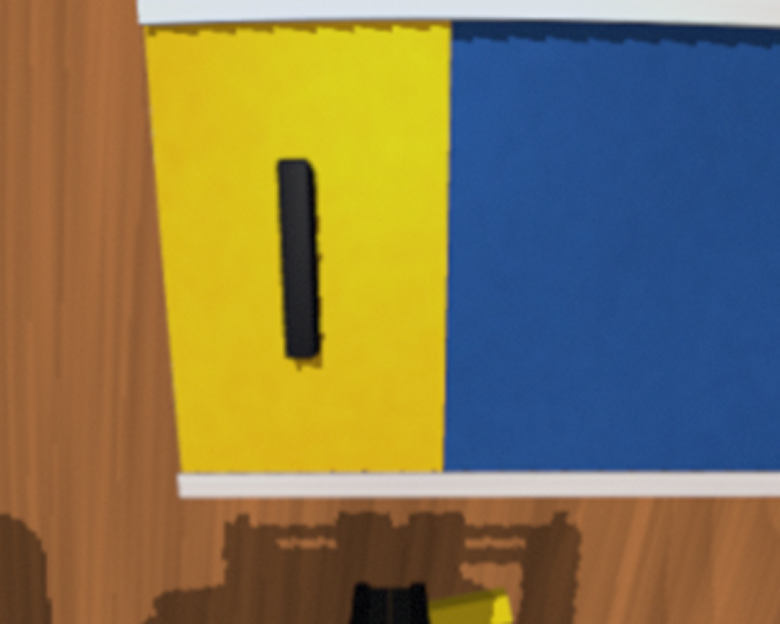

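View pics/t32.png

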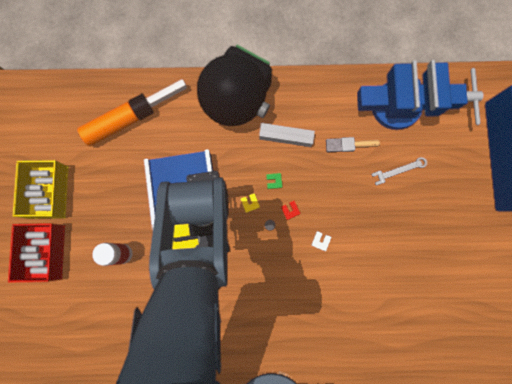

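Run:
```python
from inv import *
z=np.load("pics/w32c.npz");C=(z["arr_0"],float(z["arr_1"]),z["arr_2"])
f=lambda P:(np.array(P,float)+.5)/2.6-.5+[100,0]
print("cover front",inv(onz(C,f([(146,30),(181,468)]),.056)).tolist(),"rear",inv(onz(C,f([(450,30),(443,468)]),.056)).tolist())
print("rail front",inv(onz(C,f([(139,15),(179,485)]),.062)).tolist())
print("handle",inv(onz(C,f([(278,160),(306,160),(287,357),(317,357)]),.08)).mean(0))
```

```text
cover front [[-0.0545, 0.0832], [-0.0553, -0.0831]] rear [[0.0568, 0.0815], [0.0569, -0.0835]]
rail front [[-0.0548, 0.0863], [-0.0549, -0.089]]
handle [ 0.001325 -0.0003  ]
```

The cover's front edge is flush with the rail ends to within 0.4 mm, the bystanders are where they started, and the arm is clear. Handing in.

Run:
```python
from rig import *
print(hand_in(), read_state()["time_s"], read_state()["force"])
```

```text
the job is handed in; nothing more can be done
the job is handed in; nothing more can be done
```

All three blocks are packed in the case and the cover is shut. I handed the job in at about 61 s on the robot's clock; no verdict is given.

| Bay | Block | Shims under it |
|---|---|---|
| 1 | brass | blue 9 + white 6 |
| 2 | steel | red 12 |
| 3 | green | red 12 + blue 9 |

The spare red and white shims and the green and yellow look-alikes stayed on the bench.

**Block seating, before closing:** wrist depth put every block top at 49.6–50.0 mm against a rim at 49.5–50.1 mm. The blocks lay flat and within about 2 mm of the bay centres.

**Cover:** the push ended firmly on the stop, and the front edge then measured flush with the rail ends to within 0.4 mm.

**Bystanders:** the wrench, tube, can, brush and collar looked unmoved in the last top picture, and the arm was clear with about zero force. I did not measure their positions in numbers.

**Disagreements:**
- The wrist and top cameras differed by a steady 2–3 mm in x and 1–2 mm in y, so I used the mean for grasps.
- An early wrist measurement, taken while the arm was moving, was about 10 mm off and I discarded it.
- No knocked part or slackened grip showed up.

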